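# Tighten the lazy Susan's hub bolt, then reload its foam insert

### The job

The lazy Susan on the workbench wobbles: before anything goes back on it, take the large hex key from its stand, feel for the hex socket down in the hub and run the bolt clockwise, quarter turn by quarter turn, until it is tight on its stop. Stand the key back in its hole in the stand, upright with the handle resting on the block, and press each of the jar, mug, pot and funnel that are on the bench upright and fully home in the foam cutout that fits it. Leave the spoon, the flowerpot and the oil can where they are.

Things in the scene. Friction and masses are not known exactly. Their poses are not given: they have to be found in the camera images.
- hub_mouth (a point): centre of the mouth of the lazy Susan's hub: an upright metal boss 48 mm across, top 80 mm above the bench, fixed to the foot (it does not turn). Its bore is 34 mm wide; 10 mm down in it sits the head of the hub bolt with a hex socket, 18.2 mm across flats, 20 mm deep with a 2.5 mm chamfer. How the hex stands is not given; feel for it (it repeats every 60 degrees)
- socket_floor (a point): centre of the floor of the hex socket, 30 mm below hub_mouth on the same vertical axis, 50 mm above the bench
- bolt (a joint): angle of the hub bolt in rad, growing clockwise seen from above; it comes hard up tight at its stop at 6.8. It starts loose, somewhere between 0 and 1.2, and drags with 0.25 N m
- key_grip (a point): the hex key, at the centre of its handle. Square black plastic handle 36 x 36 mm, 50 mm high, faces along this point's x and y; below it a straight steel hex shank 95 mm long, 17 mm across flats (two flats face +x and -x), the end tapered over the last 4 mm. 0.3 kg. Starts standing upright in its stand with the handle resting on the stand's top. Fitted fully in the socket it stands there alone, leaning a few degrees at most
- key_tip (a point): the lower end of the key's hex shank, on its axis, 120 mm below key_grip
- stand_hole (a point): the key's place in the stand: centre of the mouth of a round hole, 26 mm across, right through a fixed wooden block 160 x 80 x 100 mm; the mouth is at the top, 100 mm above the bench. The block reaches 40 mm from here to its +x end; a smaller fixed key, handle 22 mm square and 34 mm high, stands in the block 85 mm from here along -x
- jar_mid (a point): the squat square glass jar with a hinged clip lid, snapped shut: body 58 x 58 mm and 56 mm high with vertical walls, lid 50 x 50 mm above it, 74 mm high in all; wire clip on its -x side and hinge on its +x side, so take the body across its y (58 mm). Origin half-way up, 37.0 mm above its underside; z is up. About 0.26 kg; not there in every run
- cut_jar (a point): centre of the floor of the jar's cutout in the foam on the lazy Susan: square, 61 x 61 mm, sides along this point's x and y, 18 mm deep, 3 mm bevel at its mouth. Floor 28 mm and foam top 46 mm above the bench. Two springy foam ribs, on its +x and -x sides, pinch the jar: it must be pressed down with about 10 to 20 N to go home. The four cutouts stand in a 136 mm square about the hub; the deck can be turned on the hub, but stiffly (0.5 N m), so these points turn with it
- mug_mid (a point): the white ceramic mug: straight open cylinder 60 mm across and 85 mm high, wall 4 mm; handle on its +y side reaching 58 mm from the axis, between 25 and 75 mm up, so take the body across its x (60 mm). Origin half-way up, 42.5 mm above its underside; z is up. About 0.24 kg; not there in every run
- cut_mug (a point): centre of the floor of the mug's cutout in the foam on the lazy Susan: round, 63 mm across, 18 mm deep, 3 mm bevel at its mouth. Floor 28 mm and foam top 46 mm above the bench. Two springy foam ribs, on its +x and -x sides, pinch the mug: it must be pressed down with about 10 to 20 N to go home. The four cutouts stand in a 136 mm square about the hub; the deck can be turned on the hub, but stiffly (0.5 N m), so these points turn with it
- pot_mid (a point): the small aluminium pot with its lid fixed on: 78 mm across (82 mm at the lid), lid top 54 mm up, then a round black knob 26 mm across reaching 82 mm, widest from 62 mm upwards, to be taken by the knob. Origin half-way up, 41.0 mm above its underside; z is up. About 0.24 kg; not there in every run
- cut_pot (a point): centre of the floor of the pot's cutout in the foam on the lazy Susan: round, 81 mm across, 18 mm deep, 3 mm bevel at its mouth. Floor 28 mm and foam top 46 mm above the bench. Two springy foam ribs, on its +x and -x sides, pinch the pot: it must be pressed down with about 10 to 20 N to go home. The four cutouts stand in a 136 mm square about the hub; the deck can be turned on the hub, but stiffly (0.5 N m), so these points turn with it
- funnel_mid (a point): the pink plastic funnel standing mouth down: 98 mm across at the foot, cone up to 62 mm, then a straight round spout 20 mm across up to 105 mm, to be taken by the spout. Origin half-way up, 52.5 mm above its underside; z is up. About 0.14 kg; not there in every run
- cut_funnel (a point): centre of the floor of the funnel's cutout in the foam on the lazy Susan: round, 101 mm across, 18 mm deep, 3 mm bevel at its mouth. Floor 28 mm and foam top 46 mm above the bench. Two springy foam ribs, on its +x and -x sides, pinch the funnel: it must be pressed down with about 10 to 20 N to go home. The four cutouts stand in a 136 mm square about the hub; the deck can be turned on the hub, but stiffly (0.5 N m), so these points turn with it
- spoon: wooden spoon, 240 mm long, lying on the bench; a bystander; origin at its underside
- flowerpot: empty terracotta flowerpot, 110 mm across and 100 mm high; a bystander; origin at its underside
- oilcan: round grey oil can, 60 mm across and 110 mm high; a bystander; origin at its underside
Not all that is in view belongs to the job. Of the things shaped like the part that bears key_grip, the bare steel one is meant.

How it is judged:
By the outcome, as a careful person would: the job done as asked, in the order asked, and still so for the second after the job is handed in, with the robot touching nothing.
Of jar, mug, pot, funnel only 2 to 4 are there at a start; the rules pass over those that are not, and their reading is None.
At some moment in a run one of jar, mug, pot, funnel may be knocked a few centimetres aside while the robot is not near it.
It also fails if it takes over 210 s, if anything falls off the work surface, if the arm or the gripper's body presses on something with over 40 N, if the wrist force passes 120 N, or if a joint passes its speed limit or range.

### The arm

A 6-joint arm with a two-finger parallel gripper is mounted at the origin on the work surface. World frame = base frame: x ahead of the robot, y to its left, z up, the work surface at z = 0. Lengths are in m, angles in rad, forces in N, time in s.
With the tool pointing down it reaches from about 0.3 to 0.875 m from the base axis. Payload 6.4 kg.
Tool frame: the origin (TCP) lies midway between the tips of the shut fingers; the grasp point (between the pads) lies 19 mm behind it (ctrl.pinch_z is the distance from the TCP to the grasp point, in m); z points along the fingers, y is the line along which they close (so a half turn about z gives the same grasp; the last joint's range is limited). The gripper opens to 85 mm and grips with 20 to 120 N. Pads are 22 mm wide; open, the fingers measure 114 mm over their backs; the gripper's body (76 mm by 85 mm) begins 54 mm behind the grasp point. The pads swing forward as they close: fully open they stand 13 mm farther back than shut.
Start: joints at [-1.486, 0.181, 1.607, -0, 1.354, -0.206], TCP at [0.165, -0.551, 0.196] pointing down, gripper open.
Joint ranges: [-2.99, 2.99], [-0.89, 2.07], [0.3, 2.58], [-1.14, 4.28], [0, 2.63], [-3.12, 3.12]. Speed limits (rad/s): [2.57, 2.57, 3.01, 3.14, 3.14, 3.14].

### API

Orientations are given as a unit quaternion [w, x, y, z].
In Python, from bench import ctrl gives the robot as it stands.
- The arm moves only by the tool apply_moves, never from a script. Its argument "moves" is a list of rows, each an object with "jaw": the opening, from 0 (shut) to 1 (fully open); "offset": the shift along the tool's x, y, z in mm, a list of three; "rot": the turn, a rotation vector about the tool's x, y, z in degrees, a list of three. In form: [{"jaw": jaw, "offset": [dx, dy, dz], "rot": [ax, ay, az]}, ...]. A call has exactly 5 rows; each row shifts and turns the commanded pose from where the row before left it, along the tool's axes as they then stand; what a row does not reach is not made up. A row lasts 1/8 s, in which the tool goes at most 62.5 mm and 10.7 degrees, less where a joint would pass 70% of its speed; a pose out of reach is approached as far as the arm can. A call is refused whole if a number of a shift passes 62.5 or a number of a turn 10.7, either way. A call with a gripper value outside its range is refused whole. The fingers move at their own pace and stop on an object; the grip force is fixed at half the most. Time passes only in rows, so rows that do not move let the fingers close, or fill a call up. It gives the time, the measured TCP pose, the force, the opening and the grip force at its end, in the units of the state.
- ctrl.get_obs(): the state, without advancing time (a new reading comes with each control period).
- ctrl.camera(name): name is "scene" or "top" or "wrist"; returns (picture, depth): 480x640x3 uint8, red, green, blue; 480x640 float32, m along the optical axis (not along the pixel's ray), 0 where there is no reading.
- ctrl.camera_params(name): a dict with "K" (3x3 intrinsics, pixels), "cam_to_world" (4x4, takes a point from camera to world coordinates); the wrist camera has in their place "mount" (4x4, takes a point from camera to tool coordinates, whose origin is the TCP and whose axes are the flange's). Camera axes: x right, y down, z forward; pixel columns grow to the right and rows downward; lengths in m; the calibration is good to about 2 mm. A picture is of the moment at which its call begins: read the wrist's pose just before it. camera_params takes no time and is no camera call.
- ctrl.hand_in(): hands the job in; it is judged then, once.
Trained networks look in the newest picture that a camera, given by its name, has taken for a name from the list of things; names that differ only in an ending like _2 or _b are one class to them, and where a whole thing is asked for, a point or a joint stands for the part that bears it (a point fixed in the world has none). Each returns a list of dicts, best first, with "score" (0 to 1); they miss things now and then, are a little off and sometimes report something else, mostly with a low value. They report only what shows in the picture. A call takes as long as a camera call. They do not tell look-alikes from the thing itself.
- ctrl.outline_of(camera, target): "region" (480x640 bool, what is visible of it) and "position" ([column, row] in pixels, amid what is visible of it).
The state is a dict: "time_s": time; "q": joint angles; "dq": joint speeds; "joint_efforts": joint torques, N m; "eef_pos": TCP position; "eef_rot": TCP orientation; "wrist_force": force on the tool from outside, world axes, zero at the start; "torque": the same for the moment, N m; "opening": opening from 0.0 (shut) to 1.0 (fully open); "grasp_force": force on a finger pad.
Only numpy, scipy, OpenCV 4.12 (cv2) and the standard library are available. Lean on these libraries where they do the work, as an engineer would, in place of code of your own. Each camera call takes 0.05 s, during which the arm holds its last target. There are 200 camera calls.

## Working session

There is one attempt and no reset: what is moved stays moved. The work goes in short steps, Python scripts to look and compute and a tool call to move; the robot and the scene stay as the last step left them, time stands still between calls to the robot, and variables do not carry over. Pictures are saved under pics/ and viewed, at most 14 in all, crops included, and the job is handed in when it is done.

Besides the shell and the picture viewer there is one more tool, called after "Request:" by a JSON object that holds its "method" and its "body", one argument or row to a line. apply_moves: Moves the arm, as the interface text tells. Its arguments: {"type":"object","properties":{"moves":{"type":"array"}},"required":["moves"]}

```bash
ls; mkdir -p pics
cat > h.py <<'E'
import numpy as np, cv2
from bench import ctrl
from scipy.spatial.transform import Rotation as R
def T_tool():
    o=ctrl.get_obs(); T=np.eye(4); q=o['eef_rot']; T[:3,:3]=R.from_quat([q[1],q[2],q[3],q[0]]).as_matrix(); T[:3,3]=o['eef_pos']; return T
def cam(name):
    T=T_tool(); im,d=ctrl.camera(name); p=ctrl.camera_params(name)
    M=p['cam_to_world'] if name!='wrist' else T@np.array(p['mount'])
    return im,d,np.array(p['K']),np.array(M)
def cloud(d,K,M):
    v,u=np.mgrid[:d.shape[0],:d.shape[1]]
    P=np.stack([(u-K[0,2])/K[0,0]*d,(v-K[1,2])/K[1,1]*d,d],-1)
    return P@M[:3,:3].T+M[:3,3]
def save(n,im): cv2.imwrite('pics/'+n,im[:,:,::-1])
def st():
    o=ctrl.get_obs(); T=T_tool()
    print('t',round(o['time_s'],2),'pos',np.round(np.array(o['eef_pos'])*1000,1),'q',np.round(o['q'],3)); print('x',np.round(T[:3,0],3),'y',np.round(T[:3,1],3),'z',np.round(T[:3,2],3),'F',np.round(o['wrist_force'],1),'Tq',np.round(o['torque'],2),'open',round(o['opening'],3),'gf',round(o['grasp_force'],1))
E
python3 - <<'E'
from h import *
st()
for n in ['top','scene']:
    im,d,K,M=cam(n); save(n+'.png',im); print(n,K[0,0],np.round(M,3).tolist())
    P=cloud(d,K,M)
    np.save(n+'_P.npy',P)
    for t in ['hub_mouth','key_grip','stand_hole','jar_mid','mug_mid','pot_mid','funnel_mid','cut_jar','cut_mug','cut_pot','cut_funnel','spoon','flowerpot','oilcan']:
        for r in ctrl.outline_of(n,t)[:3]:
            if r['score']<.2: continue
            m=r['region']&(d>0); p=P[m]
            print(t,round(r['score'],2),np.round(r['position']),m.sum(),'med',np.round(np.median(p,0)*1000) if len(p) else None,'zmax',np.round(np.percentile(p[:,2],98)*1000) if len(p) else None)
E
```

```text
pics
t 0.0 pos [ 164.8 -550.2  195.3] q [-1.486  0.182  1.608  0.     1.354 -0.206]
x [0.958 0.287 0.   ] y [ 0.287 -0.958 -0.002] z [-0.     0.002 -1.   ] F [-0.2  0.5 -0.1] Tq [-0.   -0.01  0.04] open 1.004 gf 0.0
top 442.09444016887977 [[-0.025, -0.997, 0.067, 0.483], [-1.0, 0.025, 0.003, -0.101], [-0.004, -0.067, -0.998, 1.154], [0.0, 0.0, 0.0, 1.0]]
hub_mouth 0.57 [286. 246.] 19047 med [530.  12.  31.] zmax 54.0
key_grip 0.84 [427. 223.] 309 med [ 570. -325.  151.] zmax 156.0
key_grip 0.8 [487. 311.] 375 med [ 374. -461.  145.] zmax 151.0
key_grip 0.67 [433. 160.] 395 med [ 723. -354.  146.] zmax 151.0
stand_hole 0.65 [416. 248.] 2387 med [ 524. -307.  102.] zmax 136.0
stand_hole 0.56 [482. 226.] 648 med [ 572. -497.   16.] zmax 25.0
jar_mid 0.8 [394. 316.] 691 med [ 352. -264.   74.] zmax 80.0
mug_mid 0.6 [157. 268.] 779 med [490. 343.  51.] zmax 89.0
pot_mid 0.56 [175. 318.] 997 med [371. 276.  53.] zmax 86.0
funnel_mid 0.65 [158. 212.] 1273 med [621. 333.  36.] zmax 107.0
cut_jar 0.61 [293. 251.] 18327 med [529.  12.  31.] zmax 52.0
cut_mug 0.31 [293. 253.] 18182 med [530.  1
[... 1113 characters left out ...]
33.0
funnel_mid 0.92 [494. 239.] 1091 med [637. 331.  37.] zmax 105.0
cut_jar 0.74 [354. 268.] 15430 med [580. -12.  30.] zmax 49.0
cut_mug 0.75 [351. 268.] 15413 med [580. -13.  30.] zmax 49.0
cut_pot 0.89 [351. 268.] 15532 med [580. -13.  30.] zmax 49.0
cut_pot 0.39 [494. 280.] 2576 med [765. 223.  71.] zmax 101.0
cut_funnel 0.61 [353. 269.] 15538 med [580. -12.  29.] zmax 49.0
cut_funnel 0.44 [214. 306.] 3170 med [ 593. -321.   99.] zmax 133.0
spoon 0.96 [130. 385.] 1185 med [ 642. -500.   13.] zmax 21.0
spoon 0.74 [358. 266.] 15509 med [580. -12.  30.] zmax 49.0
flowerpot 0.55 [491. 284.] 2620 med [764. 223.  71.] zmax 101.0
oilcan 0.82 [300. 364.] 1665 med [ 786. -225.   93.] zmax 112.0
```

View pics/top.png

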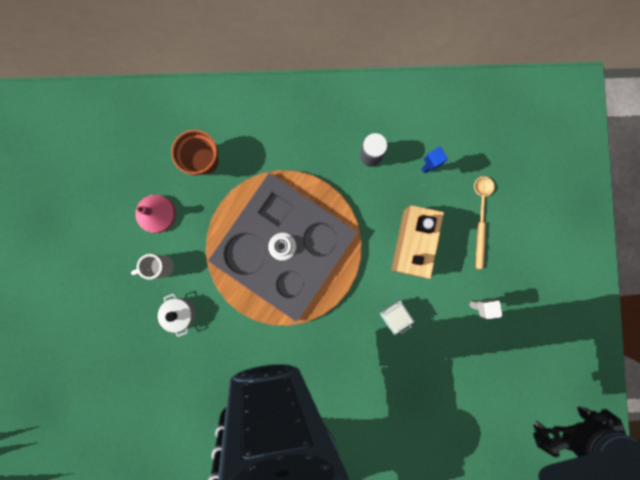

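View pics/scene.png

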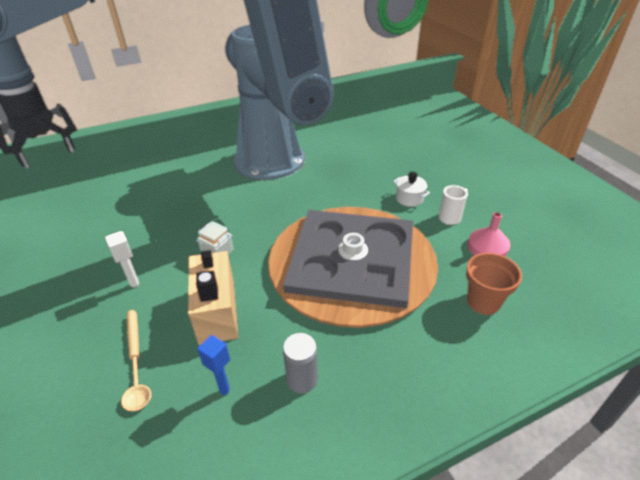

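The top view shows all four items: jar (397,317), mug (150,266), pot (175,316) and funnel (155,213). The wooden block with the steel key's black handle is at (427,223) and the small key at (419,260). The blue (433,160) and white (487,311) keys are decoys. The scene view agrees. Next I'll measure from the depth data.

```bash
cat >> h.py <<'E'
def rect(p):
    c,s,a=cv2.minAreaRect((p[:,:2]*1000).astype(np.float32)); return np.round(c,1),np.round(s,1),round(a,1)
def comps(P,zlo,zhi,box,mn=25):
    m=(P[...,2]>zlo)&(P[...,2]<zhi)&(P[...,0]>box[0])&(P[...,0]<box[1])&(P[...,1]>box[2])&(P[...,1]<box[3])
    n,l,s,c=cv2.connectedComponentsWithStats(m.astype(np.uint8),connectivity=4)
    return [P[l==i] for i in range(1,n) if s[i,4]>=mn]
E
python3 - <<'E'
from h import *
print('pinch',ctrl.pinch_z, np.round(ctrl.camera_params('wrist')['mount'],3).tolist(), ctrl.camera_params('wrist')['K'][0][0])
for n in ['top','scene']:
    P=np.load(n+'_P.npy'); print(n)
    def show(t,zlo,zhi,box,mn=25):
        for p in comps(P,zlo,zhi,box,mn): print(' ',t,len(p),'z',np.round(np.median(p[:,2])*1000,1),'mean',np.round(p.mean(0)[:2]*1000,1),*rect(p))
    show('keytop',.143,.165,(.5,.65,-.4,-.25))
    show('block',.093,.107,(.4,.7,-.42,-.22))
    show('hub',.073,.09,(.45,.6,-.08,.1))
    show('foam',.04,.052,(.35,.72,-.18,.2),200)
    show('holes',.02,.036,(.4,.66,-.12,.13),60)
    show('jar',.065,.09,(.28,.45,-.35,-.2))
    show('mug',.075,.095,(.42,.56,.27,.42),10)
    show('knob',.07,.095,(.3,.45,.2,.34),8)
    show('spout',.075,.12,(.55,.7,.26,.4),8)
E
```

```text
pinch 0.0187 [[-0.0, -0.95, -0.311, 0.079], [1.0, 0.0, -0.001, -0.0], [0.001, -0.311, 0.95, -0.178], [0.0, 0.0, 0.0, 1.0]] 364.91694399102687
top
  keytop 260 z 151.9 mean [ 571.6 -327.7] [ 571.9 -328.8] [36.8 36. ] 74.9
  block 1847 z 102.1 mean [ 528.2 -316.2] [ 533.3 -319.5] [ 81.2 160.3] 76.2
  hub 157 z 81.8 mean [531.9  13.6] [532.1  14. ] [46.2 46.6] 15.4
  foam 7793 z 47.9 mean [531.1   9. ] [532.5  14.5] [270.8 270.6] 54.4
  holes 311 z 24.5 mean [641.6 -94.7] [649.3 -95.5] [86.7 43. ] 54.7
  holes 518 z 30.0 mean [627.   30.6] [628.3  31. ] [59.2 60.9] 54.4
  holes 118 z 24.0 mean [644.3 118.4] [644.1 122.6] [26.2 53.4] 56.5
  holes 776 z 30.2 mean [548.5 -80.7] [548.5 -80.6] [75.9 80.3] 52.8
  holes 890 z 30.1 mean [516.9  99.6] [516.3  95.9] [68.2 99.4] 89.9
  holes 418 z 24.4 mean [428.9 -99.4] [442.5 -90.1] [58.4 83.9] 88.4
  holes 468 z 30.2 mean [437.   -0.9] [437.5  -1. ] [57.7 61.4] 54.5
  holes 216 z 24.0 mean [414.7 108.4] [420.7 101. ] [59.1 40.5] 88.4
  jar 444 z 75.9 mean [ 349.3 -266.1] [ 346.6 -267.9] [56.6 49.8] 31.8
  mug 204 z 84.9 mean [490.7 332.6] [490.
[... 514 characters left out ...]
9 50.9] 36.5
  holes 531 z 28.5 mean [506.6 103.1] [508.7  99.3] [61.2 89.9] 89.9
  holes 227 z 22.6 mean [ 426.1 -102.3] [435.7 -93.6] [70.8 52.2] 0.3
  holes 618 z 28.7 mean [538.9 -76.5] [540.5 -77.1] [72.4 72.3] 14.4
  holes 137 z 22.2 mean [642.5 116.9] [640.3 123. ] [29.3 61.8] 56.3
  holes 456 z 28.7 mean [619.2  36. ] [620.7  34.9] [60.2 51.8] 54.8
  holes 559 z 23.3 mean [637.6 -88.3] [630.4 -78.6] [59.1 82.6] 0.0
  jar 373 z 74.0 mean [ 355.1 -266.2] [ 351.6 -265.3] [67.1 50.7] 31.5
  mug 196 z 81.9 mean [492.4 330.8] [491.  331.6] [59.4 61.5] 34.6
  knob 76 z 80.5 mean [372.5 281.9] [370.8 283.2] [24.2 29.5] 59.4
  spout 122 z 95.6 mean [631.1 340.9] [629.  343.7] [20.  20.2] 47.3
```

Request:
{"method": "apply_moves", "body": {
  "moves": [
    {"jaw": 1, "offset": [34, -29, 0], "rot": [0, 0, 0]},
    {"jaw": 1, "offset": [34, -29, 0], "rot": [0, 0, 0]},
    {"jaw": 1, "offset": [34, -29, 0], "rot": [0, 0, 0]},
    {"jaw": 1, "offset": [34, -29, 0], "rot": [0, 0, 0]},
    {"jaw": 1, "offset": [34, -29, 0], "rot": [0, 0, 0]}
  ]
}}

```text
time_s: 2.12
eef_pos: [0.2868, -0.362, 0.1963]
eef_rot: [0.0, 0.989, 0.145, 0.0]
wrist_force: [0.6, 0.4, -0.6]
opening: 1.001
grasp_force: 0.0
```

Request:
{"method": "apply_moves", "body": {
  "moves": [
    {"jaw": 1, "offset": [34, -29, 0], "rot": [0, 0, 0]},
    {"jaw": 1, "offset": [34, -29, 0], "rot": [0, 0, 0]},
    {"jaw": 1, "offset": [34, -29, 0], "rot": [0, 0, 0]},
    {"jaw": 1, "offset": [34, -29, 0], "rot": [0, 0, 0]},
    {"jaw": 1, "offset": [34, -29, 0], "rot": [0, 0, 0]}
  ]
}}

```text
time_s: 2.75
eef_pos: [0.4082, -0.1743, 0.1965]
eef_rot: [0.0, 0.989, 0.145, 0.0]
wrist_force: [-0.4, 0.2, -0.2]
opening: 0.998
grasp_force: 0.0
```

Request:
{"method": "apply_moves", "body": {
  "moves": [
    {"jaw": 1, "offset": [34, -29, 0], "rot": [0, 0, 0]},
    {"jaw": 1, "offset": [34, -29, 0], "rot": [0, 0, 0]},
    {"jaw": 1, "offset": [34, -29, 0], "rot": [0, 0, 0]},
    {"jaw": 1, "offset": [34, -29, 0], "rot": [0, 0, 0]},
    {"jaw": 1, "offset": [34, -29, 0], "rot": [0, 0, 0]}
  ]
}}

```text
time_s: 3.38
eef_pos: [0.5296, 0.0134, 0.1964]
eef_rot: [0.0, 0.989, 0.145, 0.0]
wrist_force: [-0.3, -0.6, 0.0]
opening: 0.996
grasp_force: 0.0
```

```bash
cat >> h.py <<'E'
def plan(x,y,z,yaw,sym=90):
    """mm, deg: print tool-axis shift to target, and turn about tool z (yaw of tool x), modulo sym, also new q6"""
    T=T_tool(); d=np.array([x,y,z])-T[:3,3]*1000; l=T[:3,:3].T@d
    y0=np.degrees(np.arctan2(T[1,0],T[0,0])); o=ctrl.get_obs()
    q0=np.degrees(np.arctan2(y,x)); ks=[]
    for k in range(-4,5):
        q6=q0+90-(yaw+k*sym)
        if -175<q6<175:
            ks.append((round(yaw+k*sym,1),'turn',round(y0-yaw-k*sym,1),'q6',round(q6,1)))
    print('SHIFT tool',np.round(l,1),'len',round(np.linalg.norm(l),1),'yaw now',round(y0,1),ks)
    tilt=np.degrees(np.cross(T[:3,2],[0,0,-1])); print('tilt fix rot(tool)',np.round(T[:3,:3].T@tilt,2))
E
python3 - <<'E'
from h import *
st(); im,d,K,M=cam('wrist'); P=cloud(d,K,M); np.save('w_P.npy',P)
m=(P[...,2]>.072)&(P[...,2]<.09)&(np.hypot(P[...,0]-.5325,P[...,1]-.014)<.035)
v,u=np.nonzero(m); print(u.min(),u.max(),v.min(),v.max(),np.median(P[m][:,2]),rect(P[m]))
c=(int(u.mean()),int(v.mean())); print(c)
cr=im[c[1]-60:c[1]+60,c[0]-70:c[0]+70]
save('hub.png',cv2.resize(np.hstack([cv2.convertScaleAbs(cr,alpha=1),cv2.convertScaleAbs(cr,alpha=3)]),None,fx=2.8,fy=2.8,interpolation=cv2.INTER_CUBIC))
save('w1.png',im)
E
```

```text
t 3.38 pos [529.6  13.4 196.4] q [-0.199  0.079  1.721 -0.     1.342  1.081]
x [0.958 0.287 0.   ] y [ 0.287 -0.958  0.   ] z [ 0.001 -0.    -1.   ] F [-0.3 -0.6  0. ] Tq [-0.02 -0.03 -0.01] open 0.996 gf 0.0
293 349 186 242 0.07995471795359826 (array([532. ,  14.8]), array([47. , 47.2]), 77.9)
(321, 213)
```

View pics/hub.png

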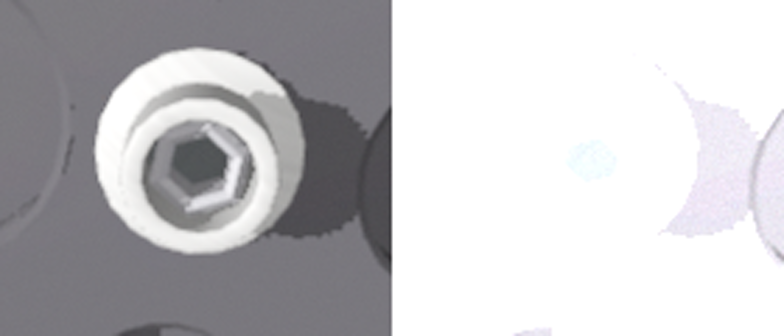

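```bash
sed -i 's/q0=np.degrees(np.arctan2(y,x)); ks/q0=np.degrees(np.arctan2(y,x)-np.arcsin(118\/np.hypot(x,y))); ks/' h.py
python3 - <<'E'
from h import *
P=np.load('w_P.npy'); c=np.array([.532,.0148])
r=np.hypot(P[...,0]-c[0],P[...,1]-c[1])
for lo,hi in [(.064,.076),(.056,.064),(.044,.056)]:
    m=(P[...,2]>lo)&(P[...,2]<hi)&(r<.017); print(lo,m.sum(), rect(P[m]) if m.sum()>5 else '')
# annulus z of bolt head rim: angular profile of radius where depth drops below 0.066
m=(P[...,2]<.067)&(r<.0165); q=(P[m][:,:2]-c)*1000
print('n',m.sum()); 
a=np.degrees(np.arctan2(q[:,1],q[:,0])); rr=np.hypot(q[:,0],q[:,1])
for k in range(-180,180,15):
    s=rr[(a>=k)&(a<k+15)]; print(k,len(s),round(s.max(),1) if len(s) else None,end=' | ')
print(); plan(572.2,-328.7,190,-14.5)
# holes in wrist cloud
for p in comps(P,.02,.036,(.38,.7,-.15,.17),100): print(len(p),np.median(p[:,2]),p.mean(0)[:2],rect(p))
E
```

```text
0.064 611 (array([530.8,  14.3]), array([32. , 30.1]), 67.7)
0.056 70 (array([531.3,  10.3]), array([26.3, 25.1]), 1.2)
0.044 313 (array([529.8,  13.8]), array([16. , 33.2]), 21.8)
n 404
-180 33 16.1 | -165 28 10.1 | -150 25 9.6 | -135 29 10.7 | -120 23 15.8 | -105 20 9.5 | -90 13 9.2 | -75 15 9.3 | -60 11 15.9 | -45 10 14.5 | -30 8 13.9 | -15 8 14.1 | 0 7 9.2 | 15 3 4.8 | 30 8 14.2 | 45 5 14.4 | 60 7 6.3 | 75 10 14.9 | 90 17 16.1 | 105 23 16.4 | 120 24 16.2 | 135 27 9.8 | 150 23 14.9 | 165 27 10.4 | 
SHIFT tool [-61.  343.2   5.7] len 348.6 yaw now 16.8 [(-104.5, 'turn', np.float64(121.3), 'q6', np.float64(154.3)), (-14.5, 'turn', np.float64(31.3), 'q6', np.float64(64.3)), (75.5, 'turn', np.float64(-58.7), 'q6', np.float64(-25.7)), (165.5, 'turn', np.float64(-148.7), 'q6', np.float64(-115.7))]
tilt fix rot(tool) [-0.11 -0.19 -0.  ]
7819 0.02248630474841118 [0.63993955 0.13591   ] (array([641.8, 144. ]), array([ 57.8, 166.9]), 54.2)
9513 0.02224363018403991 [ 0.66097006 -0.08770789] (array([666.7, -88.9]), array([190.8,  58.4]), 54.2)
5094 0.02842630067226304 [0.62793524 0.03047131] (array([626.7,  30.3]), array([61.2, 61.4]), 54.3)
8705 0.028471594168021752 [0.51547403 0.11220597] (array([514.9, 111.1]), array([98.3, 98.4]), 53.8)
5153 0.028322668004229612 [ 0.54665731 -0.0830235 ] (array([546.3, -82.2]), array([78.1, 78.2]), 17.1)
3302 0.022423456035524203 [0.41007726 0.13195417] (array([401. , 128.5]), array([134.2,  49.4]), 54.5)
2420 0.02836738028868696 [ 0.43230547 -0.00139229] (array([433.5,  -1.5]), array([57.4, 59.2]), 52.5)
3074 0.022196410745333933 [ 0.42583794 -0.11438898] (array([ 428.2, -124.4]), array([ 50.4, 151.6]), 54.7)
```

Run:
```python
from h import *
im=cv2.imread('pics/w1.png'); p=ctrl.camera_params('wrist'); K=np.array(p['K']); M=T_tool()@np.array(p['mount']); Mi=np.linalg.inv(M)
S=16; N=480
def rectify(z,c):
    yy,xx=np.mgrid[:N,:N]; X=c[0]+(xx-N/2)/S/1000; Y=c[1]-(yy-N/2)/S/1000
    W=np.stack([X,Y,np.full_like(X,z),np.ones_like(X)],-1)@Mi.T
    u=(K[0,0]*W[...,0]/W[...,2]+K[0,2]).astype(np.float32); v=(K[1,1]*W[...,1]/W[...,2]+K[1,2]).astype(np.float32)
    return cv2.remap(im,u,v,cv2.INTER_CUBIC)
r=rectify(.0675,(.532,.0148)); g=cv2.GaussianBlur(cv2.cvtColor(r,cv2.COLOR_BGR2GRAY),(0,0),4).astype(float)
G=np.hypot(cv2.Sobel(g,6,1,0),cv2.Sobel(g,6,0,1)); best=[]
for a in range(0,60,2):
  for dx in range(-40,41,8):
    for dy in range(-40,41,8):
      for ap in (9.1,10,11.):
        s=0
        for k in range(6):
            th=np.radians(a+60*k); t=np.linspace(-.5,.5,15)*ap*S*1.1
            x=N/2+dx+ap*S*np.cos(th)-t*np.sin(th); y=N/2+dy-ap*S*np.sin(th)-t*np.cos(th)
            s+=min(G[y.astype(int),x.astype(int)].mean(),60)
        best.append((s,a,dx/S,-dy/S,ap))
best.sort(reverse=True); print(*best[:8],sep='\n')
for s,a,dx,dy,ap in best[:1]:
    q=[(int(N/2+dx*S+ap*S/np.cos(np.pi/6)*np.cos(np.radians(a+30+60*k))),int(N/2-dy*S-ap*S/np.cos(np.pi/6)*np.sin(np.radians(a+30+60*k)))) for k in range(6)]
    r2=r.copy(); cv2.polylines(r2,[np.array(q)],True,(0,0,255),1)
cv2.imwrite('pics/hex.png',cv2.resize(np.hstack([r,r2]),(800,400)))
```

```text
Traceback (most recent call last):
IndexError: index 480 is out of bounds for axis 0 with size 480
```

Run:
```python
from h import *
im=cv2.imread('pics/w1.png'); p=ctrl.camera_params('wrist'); K=np.array(p['K']); M=T_tool()@np.array(p['mount']); Mi=np.linalg.inv(M)
S=16; N=480
yy,xx=np.mgrid[:N,:N]; X=.532+(xx-N/2)/S/1000; Y=.0148-(yy-N/2)/S/1000
W=np.stack([X,Y,np.full_like(X,.0675),np.ones_like(X)],-1)@Mi.T
r=cv2.remap(im,(K[0,0]*W[...,0]/W[...,2]+K[0,2]).astype(np.float32),(K[1,1]*W[...,1]/W[...,2]+K[1,2]).astype(np.float32),cv2.INTER_CUBIC)
g=cv2.GaussianBlur(cv2.cvtColor(r,cv2.COLOR_BGR2GRAY),(0,0),4).astype(float)
G=np.hypot(cv2.Sobel(g,6,1,0),cv2.Sobel(g,6,0,1)); best=[]
for a in range(0,60,2):
  for dx in range(-24,25,8):
    for dy in range(-24,25,8):
      for ap in (9.1,10,11.):
        s=0
        for k in range(6):
            th=np.radians(a+60*k); t=np.linspace(-.5,.5,15)*ap*S*1.1
            x=N/2+dx+ap*S*np.cos(th)-t*np.sin(th); y=N/2+dy-ap*S*np.sin(th)-t*np.cos(th)
            s+=min(G[y.astype(int),x.astype(int)].mean(),60)
        best.append((s,a,dx/S,-dy/S,ap))
best.sort(reverse=True); print(*best[:6],sep='\n')
s,a,dx,dy,ap=best[0]
q=[(int(N/2+dx*S+ap*S/np.cos(np.pi/6)*np.cos(np.radians(a+30+60*k))),int(N/2-dy*S-ap*S/np.cos(np.pi/6)*np.sin(np.radians(a+30+60*k)))) for k in range(6)]
r2=r.copy(); cv2.polylines(r2,[np.array(q)],True,(0,0,255),1)
cv2.imwrite('pics/hex.png',cv2.resize(np.hstack([r,r2]),(800,400)))
```

```text
(np.float64(106.85223077063476), 36, 0.0, 0.5, 9.1)
(np.float64(105.49410028095369), 34, 0.0, 0.5, 9.1)
(np.float64(104.62893390214752), 38, 0.0, 0.5, 9.1)
(np.float64(104.45006466491108), 32, 0.0, 0.5, 9.1)
(np.float64(104.0004142576806), 34, -0.5, 0.5, 9.1)
(np.float64(103.45439935898166), 32, -0.5, 0.5, 9.1)
```

View pics/hex.png

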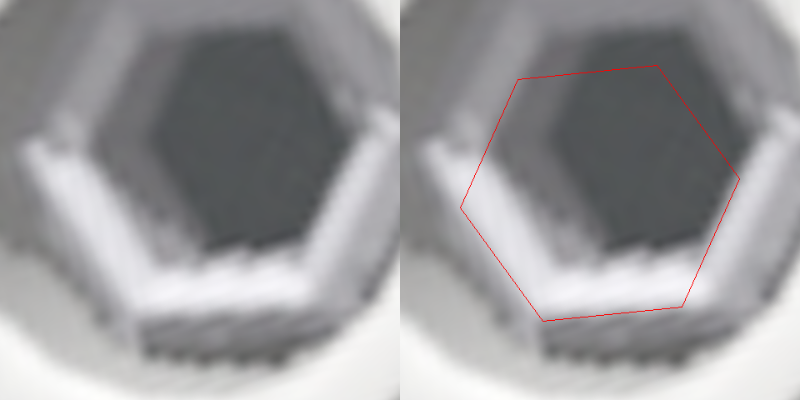

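Request:
{"method": "apply_moves", "body": {
  "moves": [
    {"jaw": 1, "offset": [-9, 48, 0], "rot": [0, 0, 0]},
    {"jaw": 1, "offset": [-9, 49, 0], "rot": [0, 0, 0]},
    {"jaw": 1, "offset": [-9, 49, 0], "rot": [0, 0, 0]},
    {"jaw": 1, "offset": [-9, 49, 0], "rot": [0, 0, 0]},
    {"jaw": 1, "offset": [-9, 49, 0], "rot": [0, 0, 0]}
  ]
}}

```text
time_s: 4.05
eef_pos: [0.5556, -0.2362, 0.1963]
eef_rot: [0.0, 0.989, 0.145, 0.0]
wrist_force: [0.7, 0.2, 0.1]
opening: 0.997
grasp_force: 0.0
```

Request:
{"method": "apply_moves", "body": {
  "moves": [
    {"jaw": 1, "offset": [-8, 49, 0], "rot": [0, 0, 0]},
    {"jaw": 1, "offset": [-8, 50, 0], "rot": [0, 0, 0]},
    {"jaw": 1, "offset": [0, 0, 0], "rot": [0, 0, -9.7]},
    {"jaw": 1, "offset": [0, 0, 0], "rot": [0, 0, -9.8]},
    {"jaw": 1, "offset": [0, 0, 0], "rot": [0, 0, -9.8]}
  ]
}}

```text
time_s: 4.68
eef_pos: [0.5684, -0.3343, 0.1959]
eef_rot: [-0.0, 0.92, 0.393, -0.0]
wrist_force: [-0.8, -0.1, -0.4]
opening: 1.0
grasp_force: 0.0
```

Request:
{"method": "apply_moves", "body": {
  "moves": [
    {"jaw": 1, "offset": [0, 0, 0], "rot": [0, 0, -9.8]},
    {"jaw": 1, "offset": [0, 0, 0], "rot": [0, 0, -9.8]},
    {"jaw": 1, "offset": [0, 0, 0], "rot": [0, 0, -9.8]},
    {"jaw": 1, "offset": [0, 0, 0], "rot": [0, 0, 0]},
    {"jaw": 1, "offset": [0, 0, 0], "rot": [0, 0, 0]}
  ]
}}

```text
time_s: 5.3
eef_pos: [0.5686, -0.334, 0.1961]
eef_rot: [-0.0, 0.792, 0.61, -0.0]
wrist_force: [-0.9, -0.7, -0.2]
opening: 0.999
grasp_force: 0.0
```

Run:
```python
from h import *
st(); im,d,K,M=cam('wrist'); P=cloud(d,K,M); save('w2.png',im)
for p in comps(P,.143,.157,(.5,.65,-.4,-.25),50): print(len(p),np.median(p[:,2]),rect(p))
for p in comps(P,.093,.107,(.4,.7,-.45,-.22),500): print(len(p),np.median(p[:,2]),rect(p))
plan(572.2,-328.7,106,-14.5)
```

```text
t 5.3 pos [ 568.6 -334.   196.1] q [-0.711  0.366  1.378 -0.     1.398 -0.452]
x [0.256 0.967 0.   ] y [ 0.967 -0.256 -0.   ] z [-0.  0. -1.] F [-0.9 -0.7 -0.2] Tq [ 0.02 -0.    0.  ] open 0.999 gf 0.0
2922 0.1502813834605352 (array([ 570.5, -328.3]), array([36.3, 35.9]), 76.2)
15818 0.10028943277564459 (array([ 531.4, -318.9]), array([ 80.7, 160.5]), 76.1)
SHIFT tool [ 6.   2.1 90.2] len 90.4 yaw now 75.2 [(-104.5, 'turn', np.float64(179.7), 'q6', np.float64(154.3)), (-14.5, 'turn', np.float64(89.7), 'q6', np.float64(64.3)), (75.5, 'turn', np.float64(-0.3), 'q6', np.float64(-25.7)), (165.5, 'turn', np.float64(-90.3), 'q6', np.float64(-115.7))]
tilt fix rot(tool) [ 0. -0.  0.]
```

Rectified, the socket hex shows flat normals at about 33.5° mod 60. It isn't centred on the fitted overlay, so I read the angle from the edges: the bottom edge (140,300)–(310,290) and the right edge (310,280)–(370,150). Next I'll grip the key.

Request:
{"method": "apply_moves", "body": {
  "moves": [
    {"jaw": 1, "offset": [6.2, 1.4, 0], "rot": [0, 0, -1]},
    {"jaw": 1, "offset": [0, 0, 30], "rot": [0, 0, 0]},
    {"jaw": 1, "offset": [0, 0, 30], "rot": [0, 0, 0]},
    {"jaw": 1, "offset": [0, 0, 30], "rot": [0, 0, 0]},
    {"jaw": 0, "offset": [0, 0, 0], "rot": [0, 0, 0]}
  ]
}}

```text
time_s: 5.98
eef_pos: [0.5699, -0.3265, 0.1032]
eef_rot: [-0.003, 0.786, 0.618, -0.001]
wrist_force: [-0.3, 0.2, 0.4]
opening: 0.817
grasp_force: 0.0
```

Request:
{"method": "apply_moves", "body": {
  "moves": [
    {"jaw": 0, "offset": [0, 0, 0], "rot": [0, 0, 0]},
    {"jaw": 0, "offset": [0, 0, 0], "rot": [0, 0, 0]},
    {"jaw": 0, "offset": [0, 0, 0], "rot": [0, 0, 0]},
    {"jaw": 0, "offset": [0, 0, 0], "rot": [0, 0, 0]},
    {"jaw": 0, "offset": [0, 0, 0], "rot": [0, 0, 0]}
  ]
}}

```text
time_s: 6.6
eef_pos: [0.5725, -0.3291, 0.1086]
eef_rot: [0.002, 0.786, 0.618, 0.0]
wrist_force: [-1.8, 1.5, 5.7]
opening: 0.397
grasp_force: 60.1
```

```bash
python3 -c "
from h import *
st()"
```

```text
t 6.6 pos [ 572.5 -329.1  108.6] q [-0.701  0.446  1.452  0.     1.241 -0.463]
x [ 0.236  0.972 -0.001] y [ 0.972 -0.236  0.003] z [ 0.003 -0.002 -1.   ] F [-1.8  1.5  5.7] Tq [ 0.14  0.18 -0.02] open 0.397 gf 60.1
```

Request:
{"method": "apply_moves", "body": {
  "moves": [
    {"jaw": 0, "offset": [0, 0, -20], "rot": [0, 0, 0]},
    {"jaw": 0, "offset": [0, 0, -30], "rot": [0, 0, 0]},
    {"jaw": 0, "offset": [0, 0, -30], "rot": [0, 0, 0]},
    {"jaw": 0, "offset": [0, 0, -30], "rot": [0, 0, 0]},
    {"jaw": 0, "offset": [0, 0, -10], "rot": [0, 0, 0]}
  ]
}}

```text
time_s: 7.22
eef_pos: [0.5726, -0.3291, 0.2297]
eef_rot: [0.002, 0.786, 0.618, 0.0]
wrist_force: [-0.0, -0.4, -2.8]
opening: 0.392
grasp_force: 60.7
```

Request:
{"method": "apply_moves", "body": {
  "moves": [
    {"jaw": 0, "offset": [40, -15, 0], "rot": [0, 0, 0]},
    {"jaw": 0, "offset": [40, -15, 0], "rot": [0, 0, 0]},
    {"jaw": 0, "offset": [40, -15, 0], "rot": [0, 0, 0]},
    {"jaw": 0, "offset": [40, -15, 0], "rot": [0, 0, 0]},
    {"jaw": 0, "offset": [40, -15, 0], "rot": [0, 0, 0]}
  ]
}}

```text
time_s: 7.85
eef_pos: [0.545, -0.1147, 0.2255]
eef_rot: [-0.001, 0.786, 0.618, -0.0]
wrist_force: [-0.1, 0.7, -2.4]
opening: 0.398
grasp_force: 60.8
```

Request:
{"method": "apply_moves", "body": {
  "moves": [
    {"jaw": 0, "offset": [40, -15, 0], "rot": [0, 0, 0]},
    {"jaw": 0, "offset": [40, -15, 0], "rot": [0, 0, 0]},
    {"jaw": 0, "offset": [44, -15, 0], "rot": [0, 0, 0]},
    {"jaw": 0, "offset": [0, 0, 0], "rot": [0, 0, -10.2]},
    {"jaw": 0, "offset": [0, 0, 0], "rot": [0, 0, -10.2]}
  ]
}}

```text
time_s: 8.48
eef_pos: [0.5306, 0.0158, 0.2256]
eef_rot: [-0.001, 0.661, 0.75, -0.0]
wrist_force: [0.1, -0.4, -3.3]
opening: 0.395
grasp_force: 60.8
```

Request:
{"method": "apply_moves", "body": {
  "moves": [
    {"jaw": 0, "offset": [0, 0, 0], "rot": [0, 0, -10.2]},
    {"jaw": 0, "offset": [0, 0, 0], "rot": [0, 0, -10.2]},
    {"jaw": 0, "offset": [0, 0, 0], "rot": [0, 0, -10.2]},
    {"jaw": 0, "offset": [0, 0, 0], "rot": [0, 0, -10.2]},
    {"jaw": 0, "offset": [0, 0, 0], "rot": [0, 0, -10.2]}
  ]
}}

```text
time_s: 9.1
eef_pos: [0.5307, 0.0149, 0.2255]
eef_rot: [-0.001, 0.275, 0.961, -0.0]
wrist_force: [-0.2, -0.2, -2.8]
opening: 0.399
grasp_force: 60.8
```

Request:
{"method": "apply_moves", "body": {
  "moves": [
    {"jaw": 0, "offset": [0, 0, 0], "rot": [0, 0, -10.2]},
    {"jaw": 0, "offset": [0, 0, 0], "rot": [0, 0, -10.2]},
    {"jaw": 0, "offset": [0, 0, 0], "rot": [0, 0, -10.2]},
    {"jaw": 0, "offset": [0, 0, 0], "rot": [0, 0, -10.2]},
    {"jaw": 0, "offset": [0, 0, 0], "rot": [0, 0, -10.2]}
  ]
}}

```text
time_s: 9.72
eef_pos: [0.5307, 0.015, 0.2255]
eef_rot: [-0.001, -0.166, 0.986, 0.0]
wrist_force: [-0.1, -0.8, -3.4]
opening: 0.395
grasp_force: 60.8
```

Request:
{"method": "apply_moves", "body": {
  "moves": [
    {"jaw": 0, "offset": [0, 0, 0], "rot": [0, 0, -10.2]},
    {"jaw": 0, "offset": [0, 0, 0], "rot": [0, 0, -10.2]},
    {"jaw": 0, "offset": [0, 0, 0], "rot": [0, 0, -10.2]},
    {"jaw": 0, "offset": [0, 0, 0], "rot": [0, 0, -10.2]},
    {"jaw": 0, "offset": [0, 0, 0], "rot": [0, 0, -10.2]}
  ]
}}

```text
time_s: 10.35
eef_pos: [0.5307, 0.0149, 0.2255]
eef_rot: [-0.0, -0.574, 0.819, 0.001]
wrist_force: [-1.0, -0.1, -3.9]
opening: 0.395
grasp_force: 60.8
```

Run:
```python
from h import *
st(); im,d,K,M=cam('scene'); P=cloud(d,K,M); T=T_tool()
Mi=np.linalg.inv(M)
def px(p): w=Mi@np.append(p,1); return K[0,0]*w[0]/w[2]+K[0,2],K[1,1]*w[1]/w[2]+K[1,2]
t=T[:3,3]
u,v=px(t-[0,0,.06]); u,v=int(u),int(v); print(u,v)
save('key.png',cv2.resize(im[v-60:v+60,u-70:u+70],None,fx=5,fy=5,interpolation=cv2.INTER_CUBIC))
m=(np.hypot(P[...,0]-t[0],P[...,1]-t[1])<.03)&(P[...,2]>t[2]-.1)&(P[...,2]<t[2]-.03)
q=P[m]; print(len(q),(q.mean(0)-t)*1000)
for z in (-.095,-.08,-.06,-.045):
    s=q[abs(q[:,2]-t[2]-z)<.008]; print(z,len(s),np.round((s.mean(0)-t)*1000,1))
plan(532.2,14.3,217,253,360)
```

```text
t 10.35 pos [530.7  14.9 225.5] q [-0.196  0.058  1.682  0.     1.402 -2.99 ]
x [-0.34 -0.94  0.  ] y [-0.94   0.34   0.001] z [-0.001  0.    -1.   ] F [-1.  -0.1 -3.9] Tq [-0.05  0.   -0.01] open 0.395 gf 60.8
354 209
226 [  7.39477861  -3.30021401 -63.73733673]
-0.095 37 [  7.7  -4.4 -93. ]
-0.08 52 [  8.   -3.9 -80.7]
-0.06 57 [  7.4  -2.7 -60.1]
-0.045 56 [  6.9  -3.1 -45.4]
SHIFT tool [ 0.1 -1.6  8.5] len 8.7 yaw now -109.5 [(253, 'turn', np.float64(-362.5), 'q6', np.float64(-174.3))]
tilt fix rot(tool) [ 0.08 -0.01 -0.  ]
```

View pics/key.png

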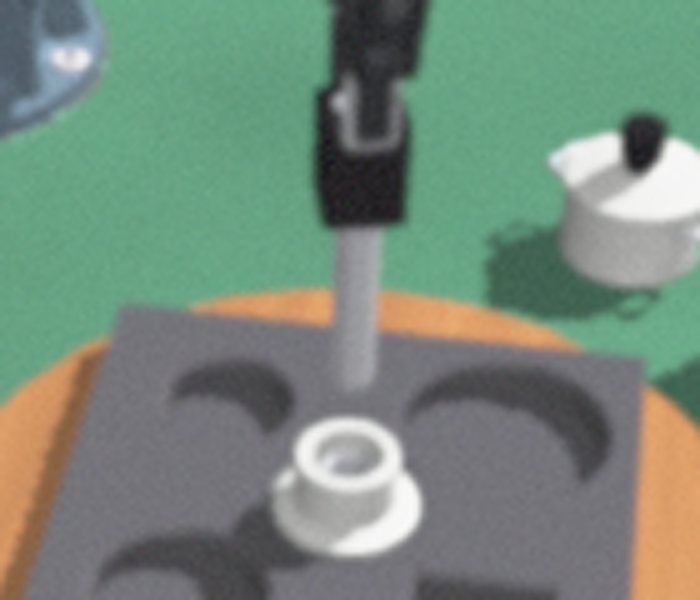

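Request:
{"method": "apply_moves", "body": {
  "moves": [
    {"jaw": 0, "offset": [0, -1.6, 0], "rot": [0, 0, 6.5]},
    {"jaw": 0, "offset": [0, 0, 25], "rot": [0, 0, 0]},
    {"jaw": 0, "offset": [0, 0, 25], "rot": [0, 0, 0]},
    {"jaw": 0, "offset": [0, 0, 4], "rot": [0, 0, 0]},
    {"jaw": 0, "offset": [0, 0, 3], "rot": [0, 0, 0]}
  ]
}}

```text
time_s: 11.02
eef_pos: [0.5328, 0.0143, 0.1695]
eef_rot: [-0.0, -0.524, 0.852, 0.0]
wrist_force: [-2.2, 0.2, -0.1]
opening: 0.39
grasp_force: 61.2
```

Request:
{"method": "apply_moves", "body": {
  "moves": [
    {"jaw": 0, "offset": [0, 0, 2], "rot": [0, 0, 0]},
    {"jaw": 0, "offset": [0, 0, 2], "rot": [0, 0, 0]},
    {"jaw": 0, "offset": [0, 0, 1], "rot": [0, 0, 0]},
    {"jaw": 0, "offset": [0, 0, 0], "rot": [0, 0, 0]},
    {"jaw": 0, "offset": [0, 0, 0], "rot": [0, 0, 0]}
  ]
}}

```text
time_s: 11.65
eef_pos: [0.5334, 0.0147, 0.1667]
eef_rot: [0.001, -0.524, 0.851, -0.0]
wrist_force: [-6.1, 2.5, 10.1]
opening: 0.392
grasp_force: 62.5
```

```bash
python3 -c "
from h import *
st()"
```

```text
t 11.65 pos [533.4  14.7 166.7] q [-1.960e-01  1.160e-01  1.742e+00  1.000e-03  1.282e+00 -2.871e+00]
x [-0.45  -0.893 -0.001] y [-0.893  0.45  -0.001] z [ 0.002  0.    -1.   ] F [-6.1  2.5 10.1] Tq [0.76 1.78 0.  ] open 0.392 gf 62.5
```

Request:
{"method": "apply_moves", "body": {
  "moves": [
    {"jaw": 0, "offset": [0.5, 0.9, 0.5], "rot": [0, 0, 0]},
    {"jaw": 0, "offset": [0, 0, 0.5], "rot": [0, 0, 0]},
    {"jaw": 0, "offset": [0, 0, 0.5], "rot": [0, 0, 3]},
    {"jaw": 0, "offset": [0, 0, 0], "rot": [0, 0, 3]},
    {"jaw": 0, "offset": [0, 0, 0], "rot": [0, 0, 0]}
  ]
}}

```text
time_s: 12.28
eef_pos: [0.5324, 0.0148, 0.1651]
eef_rot: [0.001, -0.479, 0.878, -0.0]
wrist_force: [-4.8, 2.6, -0.5]
opening: 0.394
grasp_force: 61.3
```

```bash
python3 -c "
from h import *
st()"
```

```text
t 12.28 pos [532.4  14.8 165.1] q [-1.960e-01  1.150e-01  1.747e+00  1.000e-03  1.278e+00 -2.766e+00]
x [-0.541 -0.841 -0.002] y [-0.841  0.541 -0.001] z [ 0.002  0.001 -1.   ] F [-4.8  2.6 -0.5] Tq [ 0.76  1.32 -0.01] open 0.394 gf 61.3
```

Request:
{"method": "apply_moves", "body": {
  "moves": [
    {"jaw": 0, "offset": [0, 1, 1], "rot": [0, 0, 0]},
    {"jaw": 0, "offset": [0, 0.5, 1], "rot": [0, 0, 0]},
    {"jaw": 0, "offset": [0, 0, 1], "rot": [0, 0, 0]},
    {"jaw": 0, "offset": [0, 0, 1], "rot": [0, 0, 0]},
    {"jaw": 0, "offset": [0, 0, 0], "rot": [0, 0, 0]}
  ]
}}

```text
time_s: 12.9
eef_pos: [0.5306, 0.0149, 0.1584]
eef_rot: [-0.0, -0.479, 0.878, 0.0]
wrist_force: [-2.4, 0.4, -3.7]
opening: 0.396
grasp_force: 61.0
```

```bash
python3 -c "
from h import *
st()"
```

```text
t 12.9 pos [530.6  14.9 158.4] q [-0.196  0.12   1.756 -0.     1.266 -2.766]
x [-0.541 -0.841  0.   ] y [-0.841  0.541  0.   ] z [-0. -0. -1.] F [-2.4  0.4 -3.7] Tq [ 0.26  0.34 -0.01] open 0.396 gf 61.0
```

Request:
{"method": "apply_moves", "body": {
  "moves": [
    {"jaw": 0, "offset": [0, 0.2, 2], "rot": [0, 0, 0]},
    {"jaw": 0, "offset": [0, 0, 2], "rot": [0, 0, 0]},
    {"jaw": 0, "offset": [0, 0, 1], "rot": [0, 0, 0]},
    {"jaw": 0, "offset": [0, 0, 1], "rot": [0, 0, 0]},
    {"jaw": 0, "offset": [0, 0, 0], "rot": [0, 0, 0]}
  ]
}}

```text
time_s: 13.52
eef_pos: [0.5308, 0.0151, 0.1534]
eef_rot: [0.0, -0.479, 0.878, -0.0]
wrist_force: [-1.7, 1.1, 3.6]
opening: 0.395
grasp_force: 61.7
```

```bash
python3 -c "
from h import *
st()"
```

```text
t 13.53 pos [530.8  15.1 153.4] q [-0.195  0.125  1.761  0.     1.255 -2.766]
x [-0.541 -0.841 -0.001] y [-0.841  0.541 -0.001] z [ 0.001 -0.    -1.   ] F [-1.7  1.1  3.6] Tq [0.31 0.6  0.  ] open 0.395 gf 61.7
```

Request:
{"method": "apply_moves", "body": {
  "moves": [
    {"jaw": 0, "offset": [0, 0, 0], "rot": [0, 0, 9]},
    {"jaw": 0, "offset": [0, 0, 0], "rot": [0, 0, 9]},
    {"jaw": 0, "offset": [0, 0, 0], "rot": [0, 0, 9]},
    {"jaw": 0, "offset": [0, 0, 0], "rot": [0, 0, 9]},
    {"jaw": 0, "offset": [0, 0, 0], "rot": [0, 0, 9]}
  ]
}}

```text
time_s: 14.15
eef_pos: [0.5313, 0.0156, 0.1534]
eef_rot: [0.001, -0.105, 0.995, 0.0]
wrist_force: [1.1, 2.3, 2.0]
opening: 0.397
grasp_force: 61.6
```

```bash
python3 -c "
from h import *
st()"
```

```text
t 14.15 pos [531.3  15.6 153.4] q [-1.950e-01  1.250e-01  1.761e+00  1.000e-03  1.254e+00 -1.975e+00]
x [-0.978 -0.208 -0.002] y [-0.208  0.978  0.   ] z [ 0.002  0.001 -1.   ] F [1.1 2.3 2. ] Tq [0.81 0.09 0.31] open 0.397 gf 61.6
```

Request:
{"method": "apply_moves", "body": {
  "moves": [
    {"jaw": 0, "offset": [0, 0, 0], "rot": [0, 0, 9]},
    {"jaw": 0, "offset": [0, 0, 0], "rot": [0, 0, 9]},
    {"jaw": 0, "offset": [0, 0, 0], "rot": [0, 0, 9]},
    {"jaw": 0, "offset": [0, 0, 0], "rot": [0, 0, 9]},
    {"jaw": 0, "offset": [0, 0, 0], "rot": [0, 0, 9]}
  ]
}}

```text
time_s: 14.78
eef_pos: [0.5321, 0.0156, 0.1534]
eef_rot: [0.002, 0.284, 0.959, 0.001]
wrist_force: [2.7, 2.5, -0.8]
opening: 0.391
grasp_force: 61.3
```

```bash
python3 -c "
from h import *
st()"
```

```text
t 14.78 pos [532.1  15.6 153.4] q [-0.195  0.126  1.76   0.002  1.252 -1.19 ]
x [-0.839  0.545 -0.003] y [0.545 0.839 0.003] z [ 0.004  0.001 -1.   ] F [ 2.7  2.5 -0.8] Tq [ 0.76 -0.72  0.3 ] open 0.391 gf 61.3
```

Request:
{"method": "apply_moves", "body": {
  "moves": [
    {"jaw": 0, "offset": [0, 0, 0], "rot": [0, 0, 9]},
    {"jaw": 0, "offset": [0, 0, 0], "rot": [0, 0, 9]},
    {"jaw": 0, "offset": [0, 0, 0], "rot": [0, 0, 9]},
    {"jaw": 0, "offset": [0, 0, 0], "rot": [0, 0, 9]},
    {"jaw": 0, "offset": [0, 0, 0], "rot": [0, 0, 9]}
  ]
}}

```text
time_s: 15.4
eef_pos: [0.5327, 0.0149, 0.1535]
eef_rot: [0.002, 0.629, 0.777, 0.002]
wrist_force: [4.7, 0.2, -2.9]
opening: 0.395
grasp_force: 61.1
```

Request:
{"method": "apply_moves", "body": {
  "moves": [
    {"jaw": 0, "offset": [0, 0, 0], "rot": [0, 0, 9]},
    {"jaw": 0, "offset": [0, 0, 0], "rot": [0, 0, 9]},
    {"jaw": 0, "offset": [0, 0, 0], "rot": [0, 0, 9]},
    {"jaw": 0, "offset": [0, 0, 0], "rot": [0, 0, 9]},
    {"jaw": 0, "offset": [0, 0, 0], "rot": [0, 0, 9]}
  ]
}}

```text
time_s: 16.02
eef_pos: [0.5327, 0.0139, 0.1535]
eef_rot: [0.002, 0.879, 0.477, 0.002]
wrist_force: [3.8, -2.3, -2.5]
opening: 0.398
grasp_force: 61.1
```

```bash
python3 -c "
from h import *
st()"
```

```text
t 16.02 pos [532.7  13.9 153.5] q [-1.96e-01  1.26e-01  1.76e+00 -1.00e-03  1.25e+00  3.81e-01]
x [0.545 0.839 0.001] y [ 0.839 -0.545  0.006] z [ 0.005 -0.002 -1.   ] F [ 3.8 -2.3 -2.5] Tq [-0.64 -1.05  0.3 ] open 0.398 gf 61.1
```

Request:
{"method": "apply_moves", "body": {
  "moves": [
    {"jaw": 0, "offset": [0, 0, 0], "rot": [0, 0, 9]},
    {"jaw": 0, "offset": [0, 0, 0], "rot": [0, 0, 9]},
    {"jaw": 0, "offset": [0, 0, 0], "rot": [0, 0, 9]},
    {"jaw": 0, "offset": [0, 0, 0], "rot": [0, 0, 9]},
    {"jaw": 0, "offset": [0, 0, 0], "rot": [0, 0, 9]}
  ]
}}

```text
time_s: 16.65
eef_pos: [0.532, 0.0133, 0.1535]
eef_rot: [0.002, 0.995, 0.105, 0.002]
wrist_force: [0.8, -3.2, -0.5]
opening: 0.395
grasp_force: 61.3
```

```bash
python3 -c "
from h import *
st()"
```

```text
t 16.65 pos [532.   13.3 153.5] q [-0.196  0.126  1.76  -0.003  1.251  1.166]
x [0.978 0.208 0.003] y [ 0.208 -0.978  0.004] z [ 0.004 -0.004 -1.   ] F [ 0.8 -3.2 -0.5] Tq [-1.19 -0.36  0.29] open 0.395 gf 61.3
```

Request:
{"method": "apply_moves", "body": {
  "moves": [
    {"jaw": 0, "offset": [0, 0, 0], "rot": [0, 0, 9]},
    {"jaw": 0, "offset": [0, 0, 0], "rot": [0, 0, 9]},
    {"jaw": 0, "offset": [0, 0, 0], "rot": [0, 0, 9]},
    {"jaw": 0, "offset": [0, 0, 0], "rot": [0, 0, 9]},
    {"jaw": 0, "offset": [0, 0, 0], "rot": [0, 0, 9]}
  ]
}}

```text
time_s: 17.27
eef_pos: [0.5312, 0.0135, 0.1534]
eef_rot: [0.001, 0.959, -0.284, 0.001]
wrist_force: [-1.5, -3.6, 2.0]
opening: 0.397
grasp_force: 61.6
```

Request:
{"method": "apply_moves", "body": {
  "moves": [
    {"jaw": 0, "offset": [0, 0, 0], "rot": [0, 0, 9]},
    {"jaw": 0, "offset": [0, 0, 0], "rot": [0, 0, 9]},
    {"jaw": 0, "offset": [0, 0, 0], "rot": [0, 0, 9]},
    {"jaw": 0, "offset": [0, 0, 0], "rot": [0, 0, 9]},
    {"jaw": 0, "offset": [0, 0, 0], "rot": [0, 0, 9]}
  ]
}}

```text
time_s: 17.9
eef_pos: [0.5306, 0.0142, 0.1534]
eef_rot: [0.001, 0.777, -0.629, 0.001]
wrist_force: [-2.4, -1.2, 2.9]
opening: 0.398
grasp_force: 61.8
```

```bash
python3 -c "
from h import *
st()"
```

```text
t 17.9 pos [530.6  14.2 153.4] q [-1.960e-01  1.250e-01  1.761e+00 -2.000e-03  1.255e+00  2.737e+00]
x [ 0.208 -0.978  0.002] y [-0.978 -0.208 -0.   ] z [ 0.001 -0.002 -1.   ] F [-2.4 -1.2  2.9] Tq [-0.36  0.85  0.25] open 0.398 gf 61.8
```

Request:
{"method": "apply_moves", "body": {
  "moves": [
    {"jaw": 1, "offset": [0, 0, 0], "rot": [0, 0, 0]},
    {"jaw": 1, "offset": [0, 0, 0], "rot": [0, 0, 0]},
    {"jaw": 1, "offset": [0, 0, 0], "rot": [0, 0, 0]},
    {"jaw": 1, "offset": [0, -1, 0], "rot": [0, 0, 0]},
    {"jaw": 1, "offset": [0, 0, 0], "rot": [0, 0, -10]}
  ]
}}

```text
time_s: 18.52
eef_pos: [0.5316, 0.0154, 0.1527]
eef_rot: [-0.0, 0.832, -0.555, 0.0]
wrist_force: [-0.4, 0.8, 0.9]
opening: 1.001
grasp_force: 0.0
```

Request:
{"method": "apply_moves", "body": {
  "moves": [
    {"jaw": 1, "offset": [0, 0, 0], "rot": [0, 0, -10]},
    {"jaw": 1, "offset": [0, 0, 0], "rot": [0, 0, -10]},
    {"jaw": 1, "offset": [0, 0, 0], "rot": [0, 0, -10]},
    {"jaw": 1, "offset": [0, 0, 0], "rot": [0, 0, -10]},
    {"jaw": 1, "offset": [0, 0, 0], "rot": [0, 0, -10]}
  ]
}}

```text
time_s: 19.15
eef_pos: [0.5315, 0.0154, 0.1527]
eef_rot: [-0.0, 0.989, -0.151, 0.0]
wrist_force: [1.1, 0.2, 0.0]
opening: 1.001
grasp_force: 0.0
```

Request:
{"method": "apply_moves", "body": {
  "moves": [
    {"jaw": 1, "offset": [0, 0, 0], "rot": [0, 0, -10]},
    {"jaw": 1, "offset": [0, 0, 0], "rot": [0, 0, -10]},
    {"jaw": 1, "offset": [0, 0, 0], "rot": [0, 0, -10]},
    {"jaw": 0, "offset": [0, 0, 0], "rot": [0, 0, 0]},
    {"jaw": 0, "offset": [0, 0, 0], "rot": [0, 0, 0]}
  ]
}}

```text
time_s: 19.77
eef_pos: [0.5314, 0.0154, 0.1527]
eef_rot: [-0.0, 0.994, 0.105, 0.0]
wrist_force: [0.0, -0.9, 0.1]
opening: 0.597
grasp_force: 0.0
```

Request:
{"method": "apply_moves", "body": {
  "moves": [
    {"jaw": 0, "offset": [0, 0, 0], "rot": [0, 0, 0]},
    {"jaw": 0, "offset": [0, 0, 0], "rot": [0, 0, 0]},
    {"jaw": 0, "offset": [0, 0, 0], "rot": [0, 0, 0]},
    {"jaw": 0, "offset": [0, 0, 0], "rot": [0, 0, 0]},
    {"jaw": 0, "offset": [0, 0, 0], "rot": [0, 0, 0]}
  ]
}}

```text
time_s: 20.4
eef_pos: [0.5317, 0.0152, 0.1531]
eef_rot: [0.0, 0.994, 0.107, 0.0]
wrist_force: [-0.3, -0.3, 5.3]
opening: 0.396
grasp_force: 60.3
```

```bash
python3 -c "
from h import *
st()"
```

```text
t 20.4 pos [531.7  15.2 153.1] q [-0.195  0.128  1.759 -0.     1.254  1.162]
x [0.977 0.212 0.001] y [ 0.212 -0.977  0.   ] z [ 0.001 -0.    -1.   ] F [-0.3 -0.3  5.3] Tq [-0.03  0.08 -0.  ] open 0.396 gf 60.3
```

Gripped again. Turning on, with smaller steps near the stop.

Request:
{"method": "apply_moves", "body": {
  "moves": [
    {"jaw": 0, "offset": [0, 0, 0], "rot": [0, 0, 6]},
    {"jaw": 0, "offset": [0, 0, 0], "rot": [0, 0, 6]},
    {"jaw": 0, "offset": [0, 0, 0], "rot": [0, 0, 6]},
    {"jaw": 0, "offset": [0, 0, 0], "rot": [0, 0, 6]},
    {"jaw": 0, "offset": [0, 0, 0], "rot": [0, 0, 6]}
  ]
}}

```text
time_s: 21.02
eef_pos: [0.5318, 0.0154, 0.1531]
eef_rot: [-0.0, 0.988, -0.156, 0.001]
wrist_force: [0.1, 0.8, 4.5]
opening: 0.397
grasp_force: 60.3
```

```bash
python3 -c "
from h import *
st()"
```

```text
t 21.02 pos [531.8  15.4 153.1] q [-0.194  0.128  1.758  0.     1.254  1.689]
x [ 0.952 -0.308  0.001] y [-0.308 -0.952 -0.   ] z [ 0.001 -0.    -1.   ] F [0.1 0.8 4.5] Tq [ 0.07 -0.15  0.3 ] open 0.397 gf 60.3
```

Request:
{"method": "apply_moves", "body": {
  "moves": [
    {"jaw": 0, "offset": [0, 0, 0], "rot": [0, 0, 4]},
    {"jaw": 0, "offset": [0, 0, 0], "rot": [0, 0, 4]},
    {"jaw": 0, "offset": [0, 0, 0], "rot": [0, 0, 4]},
    {"jaw": 0, "offset": [0, 0, 0], "rot": [0, 0, 4]},
    {"jaw": 0, "offset": [0, 0, 0], "rot": [0, 0, 4]}
  ]
}}

```text
time_s: 21.65
eef_pos: [0.532, 0.0154, 0.1531]
eef_rot: [-0.0, 0.946, -0.324, 0.001]
wrist_force: [1.0, -0.6, 4.7]
opening: 0.398
grasp_force: 60.2
```

```bash
python3 -c "
from h import *
st()"
```

```text
t 21.65 pos [532.   15.4 153.1] q [-0.194  0.128  1.758  0.     1.254  2.037]
x [ 0.79  -0.614  0.001] y [-0.614 -0.79  -0.001] z [ 0.002 -0.    -1.   ] F [ 1.  -0.6  4.7] Tq [ 0.07 -0.25  0.3 ] open 0.398 gf 60.2
```

Request:
{"method": "apply_moves", "body": {
  "moves": [
    {"jaw": 0, "offset": [0, 0, 0], "rot": [0, 0, 3]},
    {"jaw": 0, "offset": [0, 0, 0], "rot": [0, 0, 3]},
    {"jaw": 0, "offset": [0, 0, 0], "rot": [0, 0, 3]},
    {"jaw": 0, "offset": [0, 0, 0], "rot": [0, 0, 3]},
    {"jaw": 0, "offset": [0, 0, 0], "rot": [0, 0, 3]}
  ]
}}

```text
time_s: 22.28
eef_pos: [0.5322, 0.0154, 0.1531]
eef_rot: [-0.0, 0.896, -0.445, 0.001]
wrist_force: [1.7, 0.3, 3.9]
opening: 0.394
grasp_force: 60.2
```

```bash
python3 -c "
from h import *
st()"
```

```text
t 22.27 pos [532.2  15.4 153.1] q [-0.194  0.128  1.758  0.     1.253  2.298]
x [ 0.604 -0.797  0.001] y [-0.797 -0.604 -0.001] z [ 0.002 -0.    -1.   ] F [1.7 0.3 3.9] Tq [ 0.05 -0.39  0.28] open 0.394 gf 60.2
```

Request:
{"method": "apply_moves", "body": {
  "moves": [
    {"jaw": 0, "offset": [0, 0, 0], "rot": [0, 0, 3]},
    {"jaw": 0, "offset": [0, 0, 0], "rot": [0, 0, 3]},
    {"jaw": 0, "offset": [0, 0, 0], "rot": [0, 0, 3]},
    {"jaw": 0, "offset": [0, 0, 0], "rot": [0, 0, 3]},
    {"jaw": 0, "offset": [0, 0, 0], "rot": [0, 0, 3]}
  ]
}}

```text
time_s: 22.9
eef_pos: [0.5322, 0.0154, 0.1531]
eef_rot: [-0.0, 0.83, -0.557, 0.001]
wrist_force: [1.5, 0.3, 3.7]
opening: 0.395
grasp_force: 60.3
```

```bash
python3 -c "
from h import *
st()"
```

```text
t 22.9 pos [532.2  15.4 153.1] q [-0.194  0.128  1.758  0.     1.253  2.559]
x [ 0.378 -0.926  0.001] y [-0.926 -0.378 -0.002] z [ 0.002 -0.    -1.   ] F [1.5 0.3 3.7] Tq [ 0.05 -0.45  0.72] open 0.395 gf 60.3
```

Request:
{"method": "apply_moves", "body": {
  "moves": [
    {"jaw": 0, "offset": [0, 0, 0], "rot": [0, 0, 2]},
    {"jaw": 0, "offset": [0, 0, 0], "rot": [0, 0, 2]},
    {"jaw": 0, "offset": [0, 0, 0], "rot": [0, 0, 0]},
    {"jaw": 0, "offset": [0, 0, 0], "rot": [0, 0, 0]},
    {"jaw": 0, "offset": [0, 0, 0], "rot": [0, 0, 0]}
  ]
}}

```text
time_s: 23.52
eef_pos: [0.5319, 0.0153, 0.1531]
eef_rot: [-0.0, 0.81, -0.586, 0.001]
wrist_force: [3.2, 1.3, 6.3]
opening: 0.394
grasp_force: 60.4
```

```bash
python3 -c "
from h import *
st()"
```

```text
t 23.52 pos [531.9  15.3 153.1] q [-0.195  0.128  1.758  0.     1.254  2.628]
x [ 0.314 -0.95   0.   ] y [-0.95  -0.314 -0.001] z [ 0.001 -0.    -1.   ] F [3.2 1.3 6.3] Tq [ 0.1  -0.91  0.49] open 0.394 gf 60.4
```

Request:
{"method": "apply_moves", "body": {
  "moves": [
    {"jaw": 0, "offset": [0, 0, 0], "rot": [0, 0, 2]},
    {"jaw": 0, "offset": [0, 0, 0], "rot": [0, 0, 2]},
    {"jaw": 0, "offset": [0, 0, 0], "rot": [0, 0, 0]},
    {"jaw": 0, "offset": [0, 0, 0], "rot": [0, 0, 0]},
    {"jaw": 0, "offset": [0, 0, 0], "rot": [0, 0, 0]}
  ]
}}

```text
time_s: 24.15
eef_pos: [0.5319, 0.0152, 0.1531]
eef_rot: [-0.0, 0.789, -0.614, 0.001]
wrist_force: [2.9, 0.3, 5.9]
opening: 0.394
grasp_force: 60.4
```

```bash
python3 -c "
from h import *
st()"
```

```text
t 24.15 pos [531.9  15.2 153.1] q [-0.195  0.128  1.758  0.     1.254  2.698]
x [ 0.246 -0.969  0.   ] y [-0.969 -0.246 -0.001] z [ 0.001 -0.    -1.   ] F [2.9 0.3 5.9] Tq [ 0.09 -0.95  0.45] open 0.394 gf 60.4
```

Run:
```python
from h import *
im,d,K,M=cam('wrist'); save('w3.png',im); P=cloud(d,K,M)
for p in comps(P,.188,.202,(.49,.58,-.03,.06),50): print(len(p),np.median(p[:,2]),rect(p))
for p in comps(P,.041,.052,(.35,.72,-.18,.2),1000): print('foam',len(p),np.median(p[:,2]),rect(p))
for p in comps(P,.02,.036,(.38,.7,-.15,.17),1500): print(len(p),np.median(p[:,2]),rect(p))
im,d,K,M=cam('scene'); P=cloud(d,K,M)
for p in comps(P,.04,.052,(.35,.72,-.18,.2),1000): print('foam',len(p),np.median(p[:,2]),rect(p))
for p in comps(P,.185,.202,(.49,.58,-.03,.06),20): print(len(p),np.median(p[:,2]),rect(p))
```

```text
6875 0.195497140024219 (array([531.6,  15.1]), array([47.1, 36.4]), 13.1)
86 0.19986866443527723 (array([560. ,  15.1]), array([5.5, 1.4]), 21.9)
85 0.19951895958198493 (array([506.3,   1.6]), array([5.6, 1.4]), 9.6)
foam 68235 0.0463608425253329 (array([531.7,  14.4]), array([271.3, 271.4]), 54.3)
foam 2585 0.04639144781436244 (array([493.8, 165.4]), array([85.5, 56.9]), 24.0)
10759 0.022341933204617026 (array([672.8, -81.5]), array([173. ,  58.3]), 54.3)
10537 0.022309370847890864 (array([ 432.1, -124.2]), array([ 57.6, 166.7]), 54.2)
9430 0.028384775334223844 (array([547.1, -81.2]), array([77.9, 81. ]), 54.2)
4907 0.02849621095192545 (array([628.1,  31.4]), array([58.9, 61.3]), 54.3)
3865 0.028470217869461245 (array([ 4.344e+02, -3.000e-01]), array([59.4, 58.5]), 54.1)
4601 0.02252758287125889 (array([656.5, 138.9]), array([ 48.6, 139. ]), 53.7)
foam 6443 0.04626511767656705 (array([532.4,  13.9]), array([270.7, 276.8]), 54.3)
205 0.19541538124800972 (array([535.7,   9.8]), array([32.2, 52.9]), 85.0)
```

View pics/w3.png

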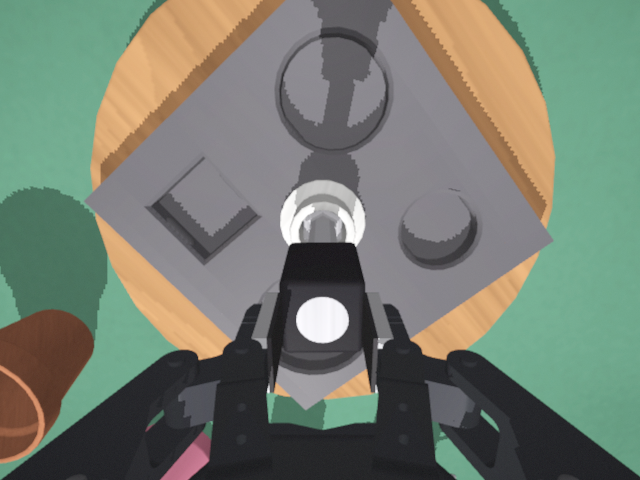

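Request:
{"method": "apply_moves", "body": {
  "moves": [
    {"jaw": 0, "offset": [0, 0, 0], "rot": [0, 0, 3]},
    {"jaw": 0, "offset": [0, 0, 0], "rot": [0, 0, 3]},
    {"jaw": 0, "offset": [0, 0, 0], "rot": [0, 0, 3]},
    {"jaw": 0, "offset": [0, 0, 0], "rot": [0, 0, 0]},
    {"jaw": 0, "offset": [0, 0, 0], "rot": [0, 0, 0]}
  ]
}}

```text
time_s: 24.88
eef_pos: [0.532, 0.0151, 0.1531]
eef_rot: [-0.0, 0.739, -0.674, 0.001]
wrist_force: [3.3, 0.3, 4.7]
opening: 0.396
grasp_force: 60.3
```

Run:
```python
from h import *
st()
im,d,K,M=cam('wrist'); save('w4.png',im); P=cloud(d,K,M)
m=comps(P,.1935,.199,(.49,.58,-.03,.06),50)
for p in m: print(len(p),np.median(p[:,2]),rect(p))
a=cv2.imread('pics/w3.png')[230:400,230:420]; b=cv2.imread('pics/w4.png')[230:400,230:420]
cv2.imwrite('pics/cmp.png',cv2.resize(np.hstack([a,b]),None,fx=2.1,fy=2.1))
```

```text
t 24.88 pos [532.   15.1 153.1] q [-0.195  0.128  1.758  0.     1.254  2.855]
x [ 0.092 -0.996  0.   ] y [-0.996 -0.092 -0.002] z [ 0.002 -0.    -1.   ] F [3.3 0.3 4.7] Tq [ 0.01 -1.08 -0.  ] open 0.396 gf 60.3
6126 0.19556090833483636 (array([531.4,  15. ]), array([46.9, 36. ]), 5.4)
```

View pics/cmp.png

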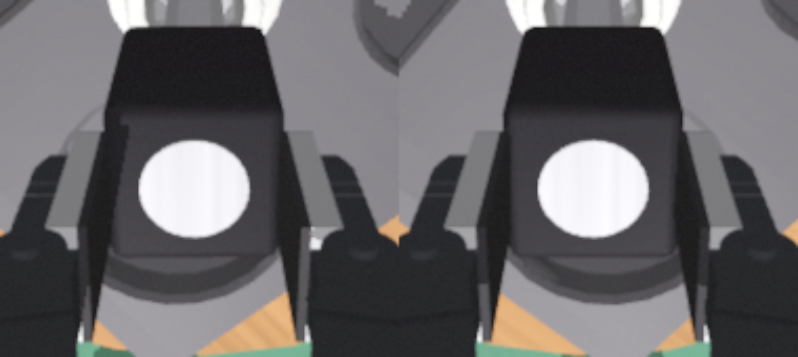

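Request:
{"method": "apply_moves", "body": {
  "moves": [
    {"jaw": 0, "offset": [0, 0, 0], "rot": [0, 0, 3]},
    {"jaw": 0, "offset": [0, 0, 0], "rot": [0, 0, 3]},
    {"jaw": 0, "offset": [0, 0, 0], "rot": [0, 0, 3]},
    {"jaw": 0, "offset": [0, 0, 0], "rot": [0, 0, 0]},
    {"jaw": 0, "offset": [0, 0, 0], "rot": [0, 0, 0]}
  ]
}}

```text
time_s: 25.55
eef_pos: [0.532, 0.015, 0.1531]
eef_rot: [0.0, -0.684, 0.729, -0.001]
wrist_force: [3.8, 0.3, 4.8]
opening: 0.392
grasp_force: 60.3
```

Run:
```python
from h import *
st()
im,d,K,M=cam('wrist'); P=cloud(d,K,M)
m=comps(P,.1935,.199,(.49,.58,-.03,.06),50)
for p in m: print(len(p),np.median(p[:,2]),rect(p))
```

```text
t 25.55 pos [532.   15.  153.1] q [-0.195  0.128  1.758 -0.     1.254  3.011]
x [-0.064 -0.998  0.   ] y [-0.998  0.064 -0.002] z [ 0.002 -0.    -1.   ] F [3.8 0.3 4.8] Tq [-0.19 -1.2  -0.01] open 0.392 gf 60.3
6090 0.1955808350276633 (array([531.6,  14.9]), array([35.4, 46.9]), 86.0)
```

Request:
{"method": "apply_moves", "body": {
  "moves": [
    {"jaw": 1, "offset": [0, 0, 0], "rot": [0, 0, 0]},
    {"jaw": 1, "offset": [0, 0, 0], "rot": [0, 0, 0]},
    {"jaw": 1, "offset": [0, 0, 0], "rot": [0, 0, 0]},
    {"jaw": 1, "offset": [0, 0, 0], "rot": [0, 0, -10]},
    {"jaw": 1, "offset": [0, 0, 0], "rot": [0, 0, -10]}
  ]
}}

```text
time_s: 26.22
eef_pos: [0.5308, 0.0154, 0.1523]
eef_rot: [0.0, 0.802, -0.598, -0.001]
wrist_force: [1.0, -0.4, 0.3]
opening: 0.999
grasp_force: 0.0
```

Request:
{"method": "apply_moves", "body": {
  "moves": [
    {"jaw": 1, "offset": [0, 0, 0], "rot": [0, 0, -10]},
    {"jaw": 1, "offset": [0, 0, 0], "rot": [0, 0, -10]},
    {"jaw": 1, "offset": [0, 0, 0], "rot": [0, 0, -10]},
    {"jaw": 1, "offset": [0, 0, 0], "rot": [0, 0, -10]},
    {"jaw": 1, "offset": [0, 0, 0], "rot": [0, 0, -10]}
  ]
}}

```text
time_s: 26.85
eef_pos: [0.5308, 0.0155, 0.1523]
eef_rot: [0.0, 0.979, -0.203, -0.001]
wrist_force: [0.2, -0.4, 0.9]
opening: 1.002
grasp_force: 0.0
```

Request:
{"method": "apply_moves", "body": {
  "moves": [
    {"jaw": 1, "offset": [0, 0, 0], "rot": [0, 0, -10]},
    {"jaw": 1, "offset": [0, 0, 0], "rot": [0, 0, -10]},
    {"jaw": 0, "offset": [0, 0, 0], "rot": [0, 0, 0]},
    {"jaw": 0, "offset": [0, 0, 0], "rot": [0, 0, 0]},
    {"jaw": 0, "offset": [0, 0, 0], "rot": [0, 0, 0]}
  ]
}}

```text
time_s: 27.48
eef_pos: [0.5316, 0.0154, 0.153]
eef_rot: [0.0, 0.999, -0.034, 0.0]
wrist_force: [1.8, -0.0, 0.8]
opening: 0.4
grasp_force: 59.9
```

Request:
{"method": "apply_moves", "body": {
  "moves": [
    {"jaw": 0, "offset": [0, 0, 0], "rot": [0, 0, 0]},
    {"jaw": 0, "offset": [0, 0, 0], "rot": [0, 0, 0]},
    {"jaw": 0, "offset": [0, 0, 0], "rot": [0, 0, 0]},
    {"jaw": 0, "offset": [0, 0, 0], "rot": [0, 0, 0]},
    {"jaw": 0, "offset": [0, 0, 0], "rot": [0, 0, 0]}
  ]
}}

```text
time_s: 28.1
eef_pos: [0.5316, 0.0153, 0.153]
eef_rot: [0.0, 0.999, -0.033, 0.0]
wrist_force: [-0.8, 0.4, 3.6]
opening: 0.397
grasp_force: 60.4
```

Run:
```python
from h import *
st()
```

```text
t 28.1 pos [531.6  15.3 153. ] q [-0.195  0.128  1.759  0.     1.255  1.442]
x [ 0.998 -0.065  0.001] y [-0.065 -0.998  0.   ] z [ 0.001 -0.    -1.   ] F [-0.8  0.4  3.6] Tq [ 0.1   0.09 -0.02] open 0.397 gf 60.4
```

Request:
{"method": "apply_moves", "body": {
  "moves": [
    {"jaw": 0, "offset": [0, 0, 0], "rot": [0, 0, 2]},
    {"jaw": 0, "offset": [0, 0, 0], "rot": [0, 0, 2]},
    {"jaw": 0, "offset": [0, 0, 0], "rot": [0, 0, 2]},
    {"jaw": 0, "offset": [0, 0, 0], "rot": [0, 0, 2]},
    {"jaw": 0, "offset": [0, 0, 0], "rot": [0, 0, 2]}
  ]
}}

```text
time_s: 28.72
eef_pos: [0.5317, 0.0153, 0.153]
eef_rot: [0.0, 0.993, -0.121, 0.0]
wrist_force: [-0.5, 0.3, 4.9]
opening: 0.396
grasp_force: 60.4
```

Run:
```python
from h import *
st()
```

```text
t 28.73 pos [531.7  15.3 153. ] q [-0.195  0.128  1.759  0.     1.254  1.618]
x [ 0.971 -0.24   0.001] y [-0.24  -0.971 -0.   ] z [ 0.001 -0.    -1.   ] F [-0.5  0.3  4.9] Tq [ 0.15  0.03 -0.02] open 0.396 gf 60.4
```

Request:
{"method": "apply_moves", "body": {
  "moves": [
    {"jaw": 0, "offset": [0, 0, 0], "rot": [0, 0, 2]},
    {"jaw": 0, "offset": [0, 0, 0], "rot": [0, 0, 2]},
    {"jaw": 0, "offset": [0, 0, 0], "rot": [0, 0, 2]},
    {"jaw": 0, "offset": [0, 0, 0], "rot": [0, 0, 2]},
    {"jaw": 0, "offset": [0, 0, 0], "rot": [0, 0, 2]}
  ]
}}

```text
time_s: 29.35
eef_pos: [0.5317, 0.0154, 0.153]
eef_rot: [-0.0, 0.978, -0.207, 0.0]
wrist_force: [0.2, 1.0, 5.1]
opening: 0.394
grasp_force: 60.4
```

Run:
```python
from h import *
st()
```

```text
t 29.35 pos [531.7  15.4 153. ] q [-0.195  0.128  1.759  0.     1.254  1.793]
x [ 0.914 -0.405  0.001] y [-0.405 -0.914 -0.   ] z [ 0.001 -0.    -1.   ] F [0.2 1.  5.1] Tq [ 0.21 -0.1   0.08] open 0.394 gf 60.4
```

Request:
{"method": "apply_moves", "body": {
  "moves": [
    {"jaw": 0, "offset": [0, 0, 0], "rot": [0, 0, 1]},
    {"jaw": 0, "offset": [0, 0, 0], "rot": [0, 0, 1]},
    {"jaw": 0, "offset": [0, 0, 0], "rot": [0, 0, 1]},
    {"jaw": 0, "offset": [0, 0, 0], "rot": [0, 0, 1]},
    {"jaw": 0, "offset": [0, 0, 0], "rot": [0, 0, 1]}
  ]
}}

```text
time_s: 29.98
eef_pos: [0.5318, 0.0154, 0.153]
eef_rot: [-0.0, 0.969, -0.249, 0.0]
wrist_force: [0.5, 0.9, 4.5]
opening: 0.396
grasp_force: 60.4
```

Run:
```python
from h import *
st()
```

```text
t 29.98 pos [531.8  15.4 153. ] q [-0.194  0.128  1.759  0.     1.254  1.879]
x [ 0.876 -0.482  0.001] y [-0.482 -0.876 -0.   ] z [ 0.001  0.    -1.   ] F [0.5 0.9 4.5] Tq [ 0.28 -0.14  0.31] open 0.396 gf 60.4
```

Request:
{"method": "apply_moves", "body": {
  "moves": [
    {"jaw": 0, "offset": [0, 0, 0], "rot": [0, 0, 1]},
    {"jaw": 0, "offset": [0, 0, 0], "rot": [0, 0, 1]},
    {"jaw": 0, "offset": [0, 0, 0], "rot": [0, 0, 1]},
    {"jaw": 0, "offset": [0, 0, 0], "rot": [0, 0, 1]},
    {"jaw": 0, "offset": [0, 0, 0], "rot": [0, 0, 1]}
  ]
}}

```text
time_s: 30.6
eef_pos: [0.5318, 0.0154, 0.153]
eef_rot: [-0.0, 0.957, -0.291, 0.0]
wrist_force: [0.7, 1.0, 5.0]
opening: 0.396
grasp_force: 60.5
```

Run:
```python
from h import *
st()
```

```text
t 30.6 pos [531.8  15.4 153. ] q [-0.194  0.128  1.759  0.     1.254  1.966]
x [ 0.831 -0.556  0.001] y [-0.556 -0.831 -0.   ] z [ 0.001 -0.    -1.   ] F [0.7 1.  5. ] Tq [ 0.22 -0.14  0.58] open 0.396 gf 60.5
```

Request:
{"method": "apply_moves", "body": {
  "moves": [
    {"jaw": 0, "offset": [0, 0, 0], "rot": [0, 0, 1]},
    {"jaw": 0, "offset": [0, 0, 0], "rot": [0, 0, 0]},
    {"jaw": 0, "offset": [0, 0, 0], "rot": [0, 0, -5]},
    {"jaw": 0, "offset": [0, 0, 0], "rot": [0, 0, -5]},
    {"jaw": 0, "offset": [0, 0, 0], "rot": [0, 0, -6]}
  ]
}}

```text
time_s: 31.22
eef_pos: [0.5317, 0.0153, 0.153]
eef_rot: [-0.0, 0.987, -0.162, 0.0]
wrist_force: [0.1, 1.0, 6.8]
opening: 0.397
grasp_force: 60.5
```

Run:
```python
from h import *
st()
```

```text
t 31.23 pos [531.7  15.3 153. ] q [-0.195  0.128  1.759  0.     1.254  1.701]
x [ 0.948 -0.319  0.001] y [-0.319 -0.948 -0.   ] z [ 0.001 -0.    -1.   ] F [0.1 1.  6.8] Tq [ 0.15  0.   -0.02] open 0.397 gf 60.5
```

Request:
{"method": "apply_moves", "body": {
  "moves": [
    {"jaw": 0, "offset": [0, 0, -5], "rot": [0, 0, 0]},
    {"jaw": 0, "offset": [0, 0, -10], "rot": [0, 0, 0]},
    {"jaw": 0, "offset": [0, 0, -15], "rot": [0, 0, 0]},
    {"jaw": 0, "offset": [0, 0, -20], "rot": [0, 0, 0]},
    {"jaw": 0, "offset": [0, 0, -25], "rot": [0, 0, 0]}
  ]
}}

```text
time_s: 31.85
eef_pos: [0.5309, 0.0153, 0.2287]
eef_rot: [0.0, 0.987, -0.163, -0.0]
wrist_force: [-0.5, -0.4, -4.0]
opening: 0.392
grasp_force: 60.2
```

Run:
```python
from h import *
st(); plan(572.2,-328.7,228,-14)
```

```text
t 31.85 pos [530.9  15.3 228.7] q [-0.195  0.056  1.678 -0.     1.408  1.704]
x [ 0.947 -0.322 -0.001] y [-0.322 -0.947  0.   ] z [-0.001 -0.    -1.   ] F [-0.5 -0.4 -4. ] Tq [0.05 0.02 0.02] open 0.392 gf 60.2
SHIFT tool [149.9 312.4   0.7] len 346.5 yaw now -18.8 [(-104, 'turn', np.float64(85.2), 'q6', np.float64(153.8)), (-14, 'turn', np.float64(-4.8), 'q6', np.float64(63.8)), (76, 'turn', np.float64(-94.8), 'q6', np.float64(-26.2)), (166, 'turn', np.float64(-184.8), 'q6', np.float64(-116.2))]
tilt fix rot(tool) [ 0.02  0.05 -0.  ]
```

Request:
{"method": "apply_moves", "body": {
  "moves": [
    {"jaw": 0, "offset": [18.7, 39, 0], "rot": [0, 0, 0]},
    {"jaw": 0, "offset": [18.7, 39, 0], "rot": [0, 0, 0]},
    {"jaw": 0, "offset": [18.7, 39, 0], "rot": [0, 0, 0]},
    {"jaw": 0, "offset": [18.7, 39, 0], "rot": [0, 0, 0]},
    {"jaw": 0, "offset": [18.7, 39, 0], "rot": [0, 0, 0]}
  ]
}}

```text
time_s: 32.48
eef_pos: [0.5572, -0.2008, 0.2286]
eef_rot: [0.0, 0.987, -0.163, 0.0]
wrist_force: [0.5, 0.0, -3.5]
opening: 0.394
grasp_force: 60.4
```

Request:
{"method": "apply_moves", "body": {
  "moves": [
    {"jaw": 0, "offset": [18.7, 39, 0], "rot": [0, 0, 0]},
    {"jaw": 0, "offset": [18.7, 39, 0], "rot": [0, 0, 0]},
    {"jaw": 0, "offset": [18.7, 39.5, 0], "rot": [0, 0, 0]},
    {"jaw": 0, "offset": [0, 0, 0], "rot": [0, 0, -4.8]},
    {"jaw": 0, "offset": [0, 0, 0], "rot": [0, 0, 0]}
  ]
}}

```text
time_s: 33.1
eef_pos: [0.5723, -0.3291, 0.2279]
eef_rot: [-0.0, 0.992, -0.122, -0.0]
wrist_force: [-0.1, 0.7, -2.6]
opening: 0.397
grasp_force: 60.6
```

Run:
```python
from h import *
st(); plan(571.6,-328.7,108,-14)
im,d,K,M=cam('scene'); P=cloud(d,K,M); t=T_tool()[:3,3]
m=(np.hypot(P[...,0]-t[0],P[...,1]-t[1])<.03)&(P[...,2]>t[2]-.1)&(P[...,2]<t[2]-.04)
q=P[m]; c=M[:3,3]-t; c=c[:2]/np.hypot(*c[:2]); print(len(q),'cam dir',np.round(c,2))
for z in (-.09,-.07,-.05):
    s=q[abs(q[:,2]-t[2]-z)<.01]; e=((s.mean(0)-t)*1000)[:2]; print(z,len(s),'along',e@c,'perp',e@np.array([-c[1],c[0]]))
```

```text
t 33.1 pos [ 572.3 -329.1  227.9] q [-0.701  0.346  1.34  -0.     1.457  1.115]
x [ 0.97  -0.243 -0.001] y [-0.243 -0.97  -0.   ] z [-0.  0. -1.] F [-0.1  0.7 -2.6] Tq [-0.03  0.02  0.06] open 0.397 gf 60.6
SHIFT tool [ -0.7  -0.2 119.9] len 119.9 yaw now -14.1 [(-104, 'turn', np.float64(89.9), 'q6', np.float64(153.8)), (-14, 'turn', np.float64(-0.1), 'q6', np.float64(63.8)), (76, 'turn', np.float64(-90.1), 'q6', np.float64(-26.2)), (166, 'turn', np.float64(-180.1), 'q6', np.float64(-116.2))]
tilt fix rot(tool) [-0.01  0.03 -0.  ]
225 cam dir [ 1.   -0.08]
-0.09 66 along 7.616657169583279 perp -1.6798063542173116
-0.07 79 along 7.461941452044956 perp -1.3396144117179523
-0.05 80 along 7.338017118723386 perp -1.2421201474932475
```

Request:
{"method": "apply_moves", "body": {
  "moves": [
    {"jaw": 0, "offset": [-0.6, -0.7, 15], "rot": [0, 0, 0]},
    {"jaw": 0, "offset": [0, 0, 8], "rot": [0, 0, 0]},
    {"jaw": 0, "offset": [0, 0, 6], "rot": [0, 0, 0]},
    {"jaw": 0, "offset": [0, 0, 6], "rot": [0, 0, 0]},
    {"jaw": 0, "offset": [0, 0, 5], "rot": [0, 0, 0]}
  ]
}}

```text
time_s: 33.78
eef_pos: [0.5723, -0.3278, 0.1874]
eef_rot: [0.0, 0.993, -0.121, 0.0]
wrist_force: [0.6, 0.3, -3.3]
opening: 0.402
grasp_force: 60.6
```

Run:
```python
from h import *
st()
```

```text
t 33.77 pos [ 572.3 -327.8  187.4] q [-0.7    0.372  1.386 -0.     1.383  1.114]
x [ 0.971 -0.241  0.   ] y [-0.241 -0.971  0.   ] z [ 0. -0. -1.] F [ 0.6  0.3 -3.3] Tq [ 0.05  0.   -0.01] open 0.402 gf 60.6
```

Tip is 15 mm into the hole with no contact. Lowering to rest.

Request:
{"method": "apply_moves", "body": {
  "moves": [
    {"jaw": 0, "offset": [0, 0, 20], "rot": [0, 0, 0]},
    {"jaw": 0, "offset": [0, 0, 20], "rot": [0, 0, 0]},
    {"jaw": 0, "offset": [0, 0, 20], "rot": [0, 0, 0]},
    {"jaw": 0, "offset": [0, 0, 12], "rot": [0, 0, 0]},
    {"jaw": 0, "offset": [0, 0, 4], "rot": [0, 0, 0]}
  ]
}}

```text
time_s: 34.4
eef_pos: [0.5717, -0.3274, 0.1102]
eef_rot: [-0.001, 0.993, -0.121, -0.001]
wrist_force: [-0.3, -0.1, -2.8]
opening: 0.397
grasp_force: 60.6
```

Request:
{"method": "apply_moves", "body": {
  "moves": [
    {"jaw": 0, "offset": [0, 0, 2], "rot": [0, 0, 0]},
    {"jaw": 0, "offset": [0, 0, 1], "rot": [0, 0, 0]},
    {"jaw": 0, "offset": [0, 0, 0], "rot": [0, 0, 0]},
    {"jaw": 0, "offset": [0, 0, 0], "rot": [0, 0, 0]},
    {"jaw": 0, "offset": [0, 0, 0], "rot": [0, 0, 0]}
  ]
}}

```text
time_s: 35.02
eef_pos: [0.5724, -0.3279, 0.109]
eef_rot: [0.0, 0.993, -0.121, 0.0]
wrist_force: [-0.2, 0.2, -2.7]
opening: 0.396
grasp_force: 60.6
```

Run:
```python
from h import *
st()
```

```text
t 35.02 pos [ 572.4 -327.9  109. ] q [-0.7    0.446  1.451  0.     1.244  1.114]
x [ 0.971 -0.241  0.   ] y [-0.241 -0.971  0.   ] z [ 0. -0. -1.] F [-0.2  0.2 -2.7] Tq [-0.   -0.04 -0.01] open 0.396 gf 60.6
```

Request:
{"method": "apply_moves", "body": {
  "moves": [
    {"jaw": 0, "offset": [0, 0, 1], "rot": [0, 0, 0]},
    {"jaw": 0, "offset": [0, 0, 0.5], "rot": [0, 0, 0]},
    {"jaw": 1, "offset": [0, 0, 0], "rot": [0, 0, 0]},
    {"jaw": 1, "offset": [0, 0, 0], "rot": [0, 0, 0]},
    {"jaw": 1, "offset": [0, 0, 0], "rot": [0, 0, 0]}
  ]
}}

```text
time_s: 35.65
eef_pos: [0.5723, -0.3279, 0.1072]
eef_rot: [0.0, 0.993, -0.121, 0.0]
wrist_force: [-0.7, -0.6, -0.3]
opening: 0.991
grasp_force: 0.0
```

Request:
{"method": "apply_moves", "body": {
  "moves": [
    {"jaw": 1, "offset": [0, 0, 0], "rot": [0, 0, 0]},
    {"jaw": 1, "offset": [0, 0, -20], "rot": [0, 0, 0]},
    {"jaw": 1, "offset": [0, 0, -30], "rot": [0, 0, 0]},
    {"jaw": 1, "offset": [0, 0, -30], "rot": [0, 0, 0]},
    {"jaw": 1, "offset": [0, 0, -10], "rot": [0, 0, 0]}
  ]
}}

```text
time_s: 36.28
eef_pos: [0.5736, -0.3289, 0.2013]
eef_rot: [0.002, 0.993, -0.121, 0.002]
wrist_force: [0.5, 1.0, -0.9]
opening: 1.006
grasp_force: 0.0
```

```bash
cat > look.py <<'E'
from h import *
st()
for n in ['top','scene']:
    im,d,K,M=cam(n); P=cloud(d,K,M); save(n+'_now.png',im); print(n)
    def show(t,zlo,zhi,box,mn=25):
        for p in comps(P,zlo,zhi,box,mn): print(' ',t,len(p),'z',np.round(np.median(p[:,2])*1000,1),*rect(p))
    show('keytop',.143,.165,(.5,.65,-.4,-.25))
    show('foam',.04,.052,(.35,.72,-.18,.2),1000)
    show('jar',.069,.09,(.26,.5,-.37,-.16))
    show('mug',.075,.095,(.4,.56,.25,.44),10)
    show('knob',.07,.095,(.28,.45,.18,.36),8)
    show('spout',.075,.12,(.54,.72,.24,.42),8)
E
python3 look.py; python3 -c "
from h import *
plan(350,-266.5,190,31.5)"
```

```text
t 36.27 pos [ 573.6 -328.9  201.3] q [-0.7    0.361  1.373  0.     1.402  1.114]
x [ 0.971 -0.241  0.005] y [-0.241 -0.971  0.002] z [ 0.004 -0.004 -1.   ] F [ 0.5  1.  -0.9] Tq [-0.    0.   -0.03] open 1.006 gf 0.0
top
  foam 7791 z 47.9 [532.5  14.5] [270.8 270.5] 54.4
  mug 201 z 85.4 [490.3 331.3] [59.3 58.4] 56.8
  knob 109 z 83.2 [368.3 283.2] [24.5 24.7] 38.2
  spout 98 z 104.1 [627.1 343.6] [19.6 18.4] 14.7
scene
  keytop 305 z 150.2 [ 575.  -328.4] [35.8 37.5] 74.6
  foam 6642 z 46.3 [532.   14.6] [270.2 276.5] 54.3
  jar 250 z 74.4 [ 348.3 -268.5] [51.6 56. ] 41.3
  mug 199 z 81.7 [491.3 331.9] [58.9 61.6] 51.2
  knob 73 z 81.0 [369.2 285.1] [25.2 29.4] 27.3
  spout 125 z 95.9 [628.2 343.1] [19.5 21.4] 78.9
SHIFT tool [-231.4   -6.4    8.6] len 231.6 yaw now -13.9 [(-58.5, 'turn', np.float64(44.6), 'q6', np.float64(95.7)), (31.5, 'turn', np.float64(-45.4), 'q6', np.float64(5.7)), (121.5, 'turn', np.float64(-135.4), 'q6', np.float64(-84.3)), (211.5, 'turn', np.float64(-225.4), 'q6', np.float64(-174.3))]
tilt fix rot(tool) [ 0.08 -0.17 -0.  ]
```

Request:
{"method": "apply_moves", "body": {
  "moves": [
    {"jaw": 1, "offset": [-46, -1, 0], "rot": [0, 0, 0]},
    {"jaw": 1, "offset": [-46, -1, 0], "rot": [0, 0, 0]},
    {"jaw": 1, "offset": [-46, -1, 0], "rot": [0, 0, 0]},
    {"jaw": 1, "offset": [-46, -1, 0], "rot": [0, 0, 0]},
    {"jaw": 1, "offset": [-46, -1, 0], "rot": [0, 0, 0]}
  ]
}}

```text
time_s: 37.0
eef_pos: [0.3483, -0.2664, 0.1958]
eef_rot: [-0.001, 0.993, -0.121, -0.001]
wrist_force: [0.7, -0.9, 0.2]
opening: 0.998
grasp_force: 0.0
```

Request:
{"method": "apply_moves", "body": {
  "moves": [
    {"jaw": 1, "offset": [0, 0, 0], "rot": [0, 0, -9]},
    {"jaw": 1, "offset": [0, 0, 0], "rot": [0, 0, -9]},
    {"jaw": 1, "offset": [0, 0, 0], "rot": [0, 0, -9]},
    {"jaw": 1, "offset": [0, 0, 0], "rot": [0, 0, -9]},
    {"jaw": 1, "offset": [0, 0, 0], "rot": [0, 0, -9]}
  ]
}}

```text
time_s: 37.62
eef_pos: [0.3496, -0.2668, 0.1958]
eef_rot: [-0.001, 0.963, 0.27, -0.0]
wrist_force: [-0.5, 0.3, 0.4]
opening: 1.001
grasp_force: 0.0
```

Run:
```python
from h import *
st(); im,d,K,M=cam('wrist'); save('w5.png',im); P=cloud(d,K,M)
for lo,hi in ((.06,.08),(.071,.077),(.05,.0575),(.01,.05)):
  for p in comps(P,lo,hi,(.27,.45,-.36,-.17),60): print(lo,len(p),np.median(p[:,2]),rect(p))
```

```text
t 37.62 pos [ 349.6 -266.8  195.8] q [-0.923 -0.133  1.928 -0.     1.349  0.101]
x [ 0.854  0.52  -0.   ] y [ 0.52  -0.854 -0.002] z [-0.001  0.002 -1.   ] F [-0.5  0.3  0.4] Tq [ 0.05  0.02 -0.04] open 1.001 gf 0.0
0.06 124 0.07073086430386263 (array([ 447.5, -327.3]), array([21.9,  0.7]), 76.1)
0.06 164 0.0676013056666108 (array([ 374.6, -249.2]), array([ 2.8, 34.5]), 31.4)
0.06 3411 0.07420767378272647 (array([ 344. , -267.7]), array([59.5, 49.9]), 31.4)
0.071 3236 0.07422412910878359 (array([ 346.7, -266.2]), array([53.2, 50. ]), 31.9)
0.05 689 0.05531871443397579 (array([ 348. , -265.3]), array([59. , 59.1]), 32.8)
0.01 171 0.03152949749160944 (array([ 447.4, -327.3]), array([23.1,  0.7]), 75.8)
0.01 344 0.030806814430887564 (array([ 369.6, -251.7]), array([13.8, 60.9]), 35.1)
```

View pics/w5.png

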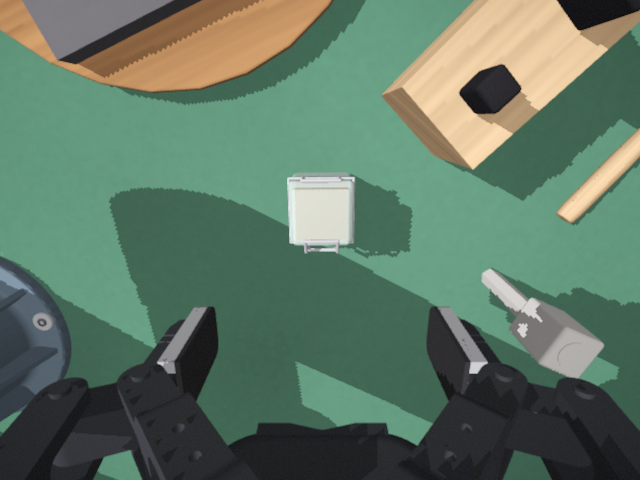

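Request:
{"method": "apply_moves", "body": {
  "moves": [
    {"jaw": 1, "offset": [-0.7, -1.9, 40], "rot": [0, 0, -0.5]},
    {"jaw": 1, "offset": [0, 0, 50], "rot": [0, 0, 0]},
    {"jaw": 1, "offset": [0, 0, 50], "rot": [0, 0, 0]},
    {"jaw": 1, "offset": [0, 0, 25], "rot": [0, 0, 0]},
    {"jaw": 1, "offset": [0, 0, 7], "rot": [0, 0, 0]}
  ]
}}

```text
time_s: 38.3
eef_pos: [0.3471, -0.2643, 0.0229]
eef_rot: [-0.002, 0.963, 0.271, -0.001]
wrist_force: [0.8, 0.5, 0.9]
opening: 0.998
grasp_force: 0.0
```

Request:
{"method": "apply_moves", "body": {
  "moves": [
    {"jaw": 0, "offset": [0, 0, 0], "rot": [0, 0, 0]},
    {"jaw": 0, "offset": [0, 0, 0], "rot": [0, 0, 0]},
    {"jaw": 0, "offset": [0, 0, 0], "rot": [0, 0, 0]},
    {"jaw": 0, "offset": [0, 0, 0], "rot": [0, 0, 0]},
    {"jaw": 0, "offset": [0, 0, 0], "rot": [0, 0, 0]}
  ]
}}

```text
time_s: 38.92
eef_pos: [0.3493, -0.2671, 0.0268]
eef_rot: [0.001, 0.962, 0.272, 0.0]
wrist_force: [-1.4, 1.8, 5.2]
opening: 0.567
grasp_force: 61.9
```

Run:
```python
from h import *
st()
a=np.radians(9.3); c=np.array([531.7,14.6])
for n,k in (('jar',0),('funnel',1),('mug',2),('pot',3)): print(n,np.round(c+96.17*np.array([np.cos(a+k*np.pi/2),np.sin(a+k*np.pi/2)]),1))
plan(626.6,30.1,150,54.3)
```

```text
t 38.92 pos [ 349.3 -267.1   26.8] q [-0.924  0.121  2.067 -0.     0.951  0.096]
x [0.852 0.523 0.   ] y [ 0.523 -0.852  0.002] z [ 0.001 -0.002 -1.   ] F [-1.4  1.8  5.2] Tq [0.29 0.25 0.04] open 0.567 gf 61.9
jar [626.6  30.1]
funnel [516.2 109.5]
mug [436.8  -0.9]
pot [547.2 -80.3]
SHIFT tool [ 391.8 -107.9 -123.4] len 424.7 yaw now 31.6 [(-35.7, 'turn', np.float64(67.3), 'q6', np.float64(117.6)), (54.3, 'turn', np.float64(-22.7), 'q6', np.float64(27.6)), (144.3, 'turn', np.float64(-112.7), 'q6', np.float64(-62.4)), (234.3, 'turn', np.float64(-202.7), 'q6', np.float64(-152.4))]
tilt fix rot(tool) [ 0.14 -0.01  0.  ]
```

Request:
{"method": "apply_moves", "body": {
  "moves": [
    {"jaw": 0, "offset": [0, 0, -30], "rot": [0, 0, 0]},
    {"jaw": 0, "offset": [0, 0, -45], "rot": [0, 0, 0]},
    {"jaw": 0, "offset": [0, 0, -48], "rot": [0, 0, 0]},
    {"jaw": 0, "offset": [43.5, -12, 0], "rot": [0, 0, 0]},
    {"jaw": 0, "offset": [43.5, -12, 0], "rot": [0, 0, 0]}
  ]
}}

```text
time_s: 39.55
eef_pos: [0.4114, -0.2005, 0.1501]
eef_rot: [0.002, 0.963, 0.271, 0.001]
wrist_force: [0.7, -0.2, -2.6]
opening: 0.56
grasp_force: 64.0
```

Request:
{"method": "apply_moves", "body": {
  "moves": [
    {"jaw": 0, "offset": [43.5, -12, 0], "rot": [0, 0, 0]},
    {"jaw": 0, "offset": [43.5, -12, 0], "rot": [0, 0, 0]},
    {"jaw": 0, "offset": [43.5, -12, 0], "rot": [0, 0, 0]},
    {"jaw": 0, "offset": [43.5, -12, 0], "rot": [0, 0, 0]},
    {"jaw": 0, "offset": [43.5, -12, 0], "rot": [0, 0, 0]}
  ]
}}

```text
time_s: 40.17
eef_pos: [0.5652, -0.0341, 0.149]
eef_rot: [0.0, 0.962, 0.272, 0.0]
wrist_force: [1.1, -1.0, -1.3]
opening: 0.564
grasp_force: 64.0
```

Request:
{"method": "apply_moves", "body": {
  "moves": [
    {"jaw": 0, "offset": [43.5, -12, 0], "rot": [0, 0, 0]},
    {"jaw": 0, "offset": [43.5, -12, 0], "rot": [0, 0, 0]},
    {"jaw": 0, "offset": [0, 0, 0], "rot": [0, 0, -7.6]},
    {"jaw": 0, "offset": [0, 0, 0], "rot": [0, 0, -7.6]},
    {"jaw": 0, "offset": [0, 0, 0], "rot": [0, 0, -7.5]}
  ]
}}

```text
time_s: 40.8
eef_pos: [0.6257, 0.031, 0.1487]
eef_rot: [0.0, 0.889, 0.458, 0.0]
wrist_force: [-0.5, -0.8, -2.2]
opening: 0.565
grasp_force: 64.0
```

Run:
```python
from h import *
st(); plan(626.6,30.1,90,54.3)
im,d,K,M=cam('wrist'); P=cloud(d,K,M)
for p in comps(P,.023,.036,(.57,.69,-.03,.09),200): print('floor',len(p),rect(p))
z=T_tool()[2,3]
for p in comps(P,z+.041,z+.053,(.57,.69,-.03,.09),300): print('lid',len(p),np.median(p[:,2]),rect(p))
```

```text
t 40.8 pos [625.7  31.  148.7] q [-0.14   0.336  1.515 -0.     1.29   0.479]
x [0.58  0.814 0.   ] y [ 0.814 -0.58   0.   ] z [ 0. -0. -1.] F [-0.5 -0.8 -2.2] Tq [-0.02 -0.05  0.02] open 0.565 gf 64.0
SHIFT tool [-0.2  1.2 58.7] len 58.7 yaw now 54.5 [(-35.7, 'turn', np.float64(90.2), 'q6', np.float64(117.6)), (54.3, 'turn', np.float64(0.2), 'q6', np.float64(27.6)), (144.3, 'turn', np.float64(-89.8), 'q6', np.float64(-62.4)), (234.3, 'turn', np.float64(-179.8), 'q6', np.float64(-152.4))]
tilt fix rot(tool) [ 0.02 -0.01 -0.  ]
floor 2044 (array([635.6,  43.3]), array([24.7, 61.4]), 53.7)
lid 303 0.19022081818068823 (array([639.8,  58.9]), array([ 3.1, 26.7]), 55.7)
lid 14185 0.1964430208539869 (array([622.9,  27.7]), array([59.2, 75.6]), 55.4)
```

Request:
{"method": "apply_moves", "body": {
  "moves": [
    {"jaw": 0, "offset": [-0.2, 1.2, 30], "rot": [0, 0, 0]},
    {"jaw": 0, "offset": [0, 0, 30], "rot": [0, 0, 0]},
    {"jaw": 0, "offset": [0, 0, 10], "rot": [0, 0, 0]},
    {"jaw": 0, "offset": [0, 0, 4], "rot": [0, 0, 0]},
    {"jaw": 0, "offset": [0, 0, 4], "rot": [0, 0, 0]}
  ]
}}

```text
time_s: 41.48
eef_pos: [0.6277, 0.0296, 0.0715]
eef_rot: [0.001, 0.89, 0.456, 0.001]
wrist_force: [-0.4, 0.0, -2.5]
opening: 0.56
grasp_force: 63.9
```

Run:
```python
from h import *
st()
```

```text
t 41.48 pos [627.7  29.6  71.5] q [-0.141  0.426  1.563  0.     1.15   0.483]
x [0.584 0.811 0.001] y [ 0.811 -0.584  0.002] z [ 0.002 -0.    -1.   ] F [-0.4  0.  -2.5] Tq [-0.   -0.06 -0.01] open 0.56 gf 63.9
```

Request:
{"method": "apply_moves", "body": {
  "moves": [
    {"jaw": 0, "offset": [0, 0, 3], "rot": [0, 0, 0]},
    {"jaw": 0, "offset": [0, 0, 3], "rot": [0, 0, 0]},
    {"jaw": 0, "offset": [0, 0, 2], "rot": [0, 0, 0]},
    {"jaw": 0, "offset": [0, 0, 0], "rot": [0, 0, 0]},
    {"jaw": 0, "offset": [0, 0, 0], "rot": [0, 0, 0]}
  ]
}}

```text
time_s: 42.1
eef_pos: [0.6278, 0.0295, 0.0636]
eef_rot: [0.001, 0.89, 0.456, 0.001]
wrist_force: [0.9, -0.3, 4.2]
opening: 0.565
grasp_force: 64.7
```

Run:
```python
from h import *
st()
```

```text
t 42.1 pos [627.8  29.5  63.6] q [-0.141  0.436  1.567 -0.     1.136  0.482]
x [0.584 0.812 0.001] y [ 0.812 -0.584  0.003] z [ 0.003 -0.001 -1.   ] F [ 0.9 -0.3  4.2] Tq [-0.09 -0.12 -0.  ] open 0.565 gf 64.7
```

Going in. Pressing on to about 54 mm.

Request:
{"method": "apply_moves", "body": {
  "moves": [
    {"jaw": 0, "offset": [0, 0, 3], "rot": [0, 0, 0]},
    {"jaw": 0, "offset": [0, 0, 3], "rot": [0, 0, 0]},
    {"jaw": 0, "offset": [0, 0, 3], "rot": [0, 0, 0]},
    {"jaw": 0, "offset": [0, 0, 2], "rot": [0, 0, 0]},
    {"jaw": 0, "offset": [0, 0, 0], "rot": [0, 0, 0]}
  ]
}}

```text
time_s: 42.72
eef_pos: [0.6271, 0.0299, 0.0547]
eef_rot: [0.0, 0.89, 0.456, 0.0]
wrist_force: [-9.6, 1.0, 25.7]
opening: 0.565
grasp_force: 67.3
```

Run:
```python
from h import *
st()
```

```text
t 42.73 pos [627.1  29.9  54.7] q [-0.141  0.447  1.571 -0.     1.122  0.482]
x [0.584 0.812 0.   ] y [ 0.812 -0.584  0.001] z [ 0.001 -0.    -1.   ] F [-9.6  1.  25.7] Tq [ 0.05  1.55 -0.1 ] open 0.565 gf 67.3
```

Request:
{"method": "apply_moves", "body": {
  "moves": [
    {"jaw": 0, "offset": [0, 0, 1], "rot": [0, 0, 0]},
    {"jaw": 0, "offset": [0, 0, 1], "rot": [0, 0, 0]},
    {"jaw": 0, "offset": [0, 0, 1], "rot": [0, 0, 0]},
    {"jaw": 0, "offset": [0, 0, 0], "rot": [0, 0, 0]},
    {"jaw": 0, "offset": [0, 0, 0], "rot": [0, 0, 0]}
  ]
}}

```text
time_s: 43.35
eef_pos: [0.6273, 0.0299, 0.0546]
eef_rot: [0.001, 0.89, 0.456, 0.0]
wrist_force: [-18.3, 1.6, 44.4]
opening: 0.565
grasp_force: 69.3
```

Run:
```python
from h import *
st()
```

```text
t 43.35 pos [627.3  29.9  54.6] q [-0.141  0.448  1.571 -0.     1.122  0.483]
x [0.584 0.812 0.   ] y [ 0.812 -0.584  0.001] z [ 0.001 -0.001 -1.   ] F [-18.3   1.6  44.4] Tq [ 0.19  3.13 -0.16] open 0.565 gf 69.3
```

Request:
{"method": "apply_moves", "body": {
  "moves": [
    {"jaw": 0, "offset": [0, 0, -2], "rot": [0, 0, 0]},
    {"jaw": 1, "offset": [0, 0, 0], "rot": [0, 0, 0]},
    {"jaw": 1, "offset": [0, 0, 0], "rot": [0, 0, 0]},
    {"jaw": 1, "offset": [0, 0, 0], "rot": [0, 0, 0]},
    {"jaw": 1, "offset": [0, 0, -20], "rot": [0, 0, 0]}
  ]
}}

```text
time_s: 43.98
eef_pos: [0.6244, 0.03, 0.0683]
eef_rot: [-0.002, 0.89, 0.456, -0.002]
wrist_force: [0.3, 0.4, 0.9]
opening: 1.002
grasp_force: 0.0
```

Request:
{"method": "apply_moves", "body": {
  "moves": [
    {"jaw": 1, "offset": [0, 0, -40], "rot": [0, 0, 0]},
    {"jaw": 1, "offset": [0, 0, -40], "rot": [0, 0, 0]},
    {"jaw": 1, "offset": [0, 0, -20], "rot": [0, 0, 0]},
    {"jaw": 1, "offset": [0, 0, 0], "rot": [0, 0, 0]},
    {"jaw": 1, "offset": [0, 0, 0], "rot": [0, 0, 0]}
  ]
}}

```text
time_s: 44.6
eef_pos: [0.6255, 0.0299, 0.1684]
eef_rot: [-0.001, 0.89, 0.456, -0.001]
wrist_force: [0.2, 1.2, -0.5]
opening: 0.999
grasp_force: 0.0
```

```bash
cat >> h.py <<'E'
def plane(p):
    A=np.c_[p[:,:2]-p[:,:2].mean(0),np.ones(len(p))]
    c=np.linalg.lstsq(A,p[:,2],rcond=None)[0]; return 'plane z',round(c[2]*1000,1),'slope deg',np.round(np.degrees(c[:2]),2)
E
python3 - <<'E'
from h import *
st(); im,d,K,M=cam('wrist'); save('w6.png',im); P=cloud(d,K,M)
for p in comps(P,.097,.107,(.57,.69,-.03,.09),200): print('lid',len(p),rect(p),plane(p))
plan(490.5,331.5,190,64)
E
python3 look.py
```

```text
t 44.6 pos [625.5  29.9 168.4] q [-0.142  0.319  1.496  0.     1.33   0.482]
x [ 0.584  0.812 -0.001] y [ 0.812 -0.584 -0.002] z [-0.003  0.    -1.   ] F [ 0.2  1.2 -0.5] Tq [0.05 0.02 0.01] open 0.999 gf 0.0
lid 4801 (array([623.9,  27.3]), array([58.1, 50. ]), 54.4) ('plane z', np.float64(102.5), 'slope deg', array([-1.2 , -0.36]))
SHIFT tool [ 166.  -285.6  -21.4] len 331.0 yaw now 54.3 [(-26, 'turn', np.float64(80.3), 'q6', np.float64(138.6)), (64, 'turn', np.float64(-9.7), 'q6', np.float64(48.6)), (154, 'turn', np.float64(-99.7), 'q6', np.float64(-41.4)), (244, 'turn', np.float64(-189.7), 'q6', np.float64(-131.4))]
tilt fix rot(tool) [-0.18  0.09 -0.  ]
t 44.65 pos [625.2  29.9 168. ] q [-0.142  0.319  1.496  0.     1.33   0.482]
x [ 0.584  0.812 -0.002] y [ 0.812 -0.584 -0.003] z [-0.004  0.001 -1.   ] F [ 0.1  0.2 -0.1] Tq [ 0.02 -0.03 -0.02] open 0.998 gf 0.0
top
  keytop 256 z 152.2 [ 574.1 -328.3] [36.2 36.3] 76.5
  foam 5135 z 47.9 [519.4  -4. ] [225.7 270.1] 54.4
  mug 142 z 85.6 [493.5 336.1] [50.1 59.1] 58.0
  mug 22 z 85.8 [470.2 313.8] [ 4.9 23. ] 43.5
  spout 99 z 104.2 [626.6 343.1] [19.1 19.2] 85.4
scene
  keytop 304 z 150.3 [ 575.2 -328.5] [35.6 38.4] 74.8
  foam 6035 z 46.3 [533.   14.1] [269.9 276.4] 54.2
  mug 196 z 82.2 [490.8 331.5] [59.4 61.8] 69.9
  knob 70 z 80.4 [368.1 283.8] [23.6 27.7] 75.1
  spout 124 z 95.6 [629.6 342. ] [19.6 21.2] 28.4
```

Request:
{"method": "apply_moves", "body": {
  "moves": [
    {"jaw": 1, "offset": [23.7, -40.8, -10], "rot": [0, 0, 0]},
    {"jaw": 1, "offset": [23.7, -40.8, -10], "rot": [0, 0, 0]},
    {"jaw": 1, "offset": [23.7, -40.8, 0], "rot": [0, 0, 0]},
    {"jaw": 1, "offset": [23.7, -40.8, 0], "rot": [0, 0, 0]},
    {"jaw": 1, "offset": [23.7, -40.8, 0], "rot": [0, 0, 0]}
  ]
}}

```text
time_s: 45.38
eef_pos: [0.5289, 0.2463, 0.1891]
eef_rot: [-0.0, 0.89, 0.456, -0.001]
wrist_force: [0.2, 0.6, 0.0]
opening: 0.998
grasp_force: 0.0
```

Request:
{"method": "apply_moves", "body": {
  "moves": [
    {"jaw": 1, "offset": [23.7, -40.8, 0], "rot": [0, 0, 0]},
    {"jaw": 1, "offset": [23.7, -40.8, 0], "rot": [0, 0, 0]},
    {"jaw": 1, "offset": [0, 0, 0], "rot": [0, 0, -9]},
    {"jaw": 1, "offset": [0, 0, 0], "rot": [0, 0, -9]},
    {"jaw": 1, "offset": [0, 0, 0], "rot": [0, 0, -9]}
  ]
}}

```text
time_s: 46.0
eef_pos: [0.4909, 0.3313, 0.1889]
eef_rot: [-0.0, 0.757, 0.653, -0.001]
wrist_force: [-0.2, -0.7, 0.5]
opening: 0.996
grasp_force: 0.0
```

Request:
{"method": "apply_moves", "body": {
  "moves": [
    {"jaw": 1, "offset": [0, 0, 0], "rot": [0, 0, -9]},
    {"jaw": 1, "offset": [0, 0, 0], "rot": [0, 0, -9]},
    {"jaw": 1, "offset": [0, 0, 0], "rot": [0, 0, -9]},
    {"jaw": 1, "offset": [0, 0, 0], "rot": [0, 0, 0]},
    {"jaw": 1, "offset": [0, 0, 0], "rot": [0, 0, 0]}
  ]
}}

```text
time_s: 46.62
eef_pos: [0.4914, 0.3311, 0.1896]
eef_rot: [-0.0, 0.587, 0.809, -0.0]
wrist_force: [0.5, -0.3, -0.6]
opening: 1.001
grasp_force: 0.0
```

Run:
```python
from h import *
st(); im,d,K,M=cam('wrist'); save('w7.png',im); P=cloud(d,K,M)
for p in comps(P,.076,.092,(.42,.56,.27,.42),100):
    c,r=cv2.minEnclosingCircle((p[:,:2]*1000).astype(np.float32)); print('rim',len(p),rect(p),np.round(c,1),round(r,1),plane(p)); C=c
m=(P[...,2]>.04)&(P[...,2]<.076)&(np.hypot(P[...,0]*1000-C[0],P[...,1]*1000-C[1])>35)&(np.hypot(P[...,0]*1000-C[0],P[...,1]*1000-C[1])<62)
q=P[m]*1000; print('handle',len(q),q.mean(0),np.degrees(np.arctan2(q[:,1].mean()-C[1],q[:,0].mean()-C[0])))
```

```text
t 46.62 pos [491.4 331.1 189.6] q [0.393 0.226 1.567 0.    1.349 0.077]
x [-0.31   0.951 -0.   ] y [ 0.951  0.31  -0.001] z [-0.001 -0.    -1.   ] F [ 0.5 -0.3 -0.6] Tq [ 0.07  0.   -0.02] open 1.001 gf 0.0
rim 1367 (array([489.4, 333. ]), array([59.2, 59.1]), 61.2) [489.7 333. ] 30.1 ('plane z', np.float64(83.9), 'slope deg', array([-0.2 ,  0.98]))
handle 356 [475.9854015  377.32896616  67.86064589] 107.2357542793064
```

View pics/w7.png

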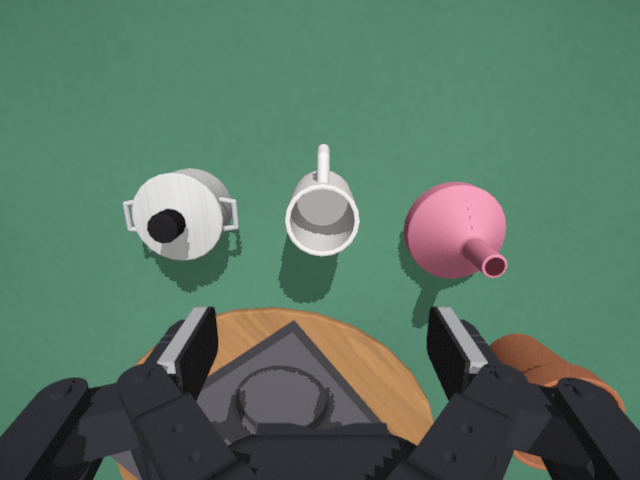

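Request:
{"method": "apply_moves", "body": {
  "moves": [
    {"jaw": 1, "offset": [1.2, -0.9, 40], "rot": [0, 0, 0]},
    {"jaw": 1, "offset": [0, 0, 50], "rot": [0, 0, 0]},
    {"jaw": 1, "offset": [0, 0, 45], "rot": [0, 0, 0]},
    {"jaw": 1, "offset": [0, 0, 20], "rot": [0, 0, 0]},
    {"jaw": 1, "offset": [0, 0, 5], "rot": [0, 0, 0]}
  ]
}}

```text
time_s: 47.3
eef_pos: [0.49, 0.3319, 0.0294]
eef_rot: [-0.0, 0.586, 0.81, -0.001]
wrist_force: [-0.4, -0.0, 0.8]
opening: 1.0
grasp_force: 0.0
```

Request:
{"method": "apply_moves", "body": {
  "moves": [
    {"jaw": 0, "offset": [0, 0, 0], "rot": [0, 0, 0]},
    {"jaw": 0, "offset": [0, 0, 0], "rot": [0, 0, 0]},
    {"jaw": 0, "offset": [0, 0, 0], "rot": [0, 0, 0]},
    {"jaw": 0, "offset": [0, 0, 0], "rot": [0, 0, 0]},
    {"jaw": 0, "offset": [0, 0, 0], "rot": [0, 0, 0]}
  ]
}}

```text
time_s: 47.92
eef_pos: [0.4919, 0.3328, 0.0326]
eef_rot: [0.001, 0.586, 0.81, 0.002]
wrist_force: [-1.7, -0.7, 6.3]
opening: 0.67
grasp_force: 64.9
```

Run:
```python
from h import *
st(); plan(436.8,-0.9,150,108,360)
```

```text
t 47.92 pos [491.9 332.8  32.6] q [ 0.395  0.412  1.675 -0.     1.051  0.076]
x [-0.313  0.95   0.   ] y [0.95  0.313 0.004] z [ 0.003  0.001 -1.   ] F [-1.7 -0.7  6.3] Tq [-0.12  0.21 -0.01] open 0.67 gf 64.9
SHIFT tool [-299.6 -156.5 -118.1] len 358.0 yaw now 108.3 [(108, 'turn', np.float64(0.3), 'q6', np.float64(-33.8))]
tilt fix rot(tool) [ 0.21 -0.01  0.  ]
```

Request:
{"method": "apply_moves", "body": {
  "moves": [
    {"jaw": 0, "offset": [0, 0, -30], "rot": [0, 0, 0]},
    {"jaw": 0, "offset": [0, 0, -45], "rot": [0, 0, 0]},
    {"jaw": 0, "offset": [0, 0, -43], "rot": [0, 0, 0]},
    {"jaw": 0, "offset": [-42.8, -22.4, 0], "rot": [0, 0, 0]},
    {"jaw": 0, "offset": [-42.8, -22.4, 0], "rot": [0, 0, 0]}
  ]
}}

```text
time_s: 48.55
eef_pos: [0.475, 0.2362, 0.1497]
eef_rot: [0.001, 0.585, 0.811, 0.001]
wrist_force: [0.9, -0.8, -2.2]
opening: 0.664
grasp_force: 65.3
```

Request:
{"method": "apply_moves", "body": {
  "moves": [
    {"jaw": 0, "offset": [-42.8, -22.4, 0], "rot": [0, 0, 0]},
    {"jaw": 0, "offset": [-42.8, -22.4, 0], "rot": [0, 0, 0]},
    {"jaw": 0, "offset": [-42.8, -22.4, 0], "rot": [0, 0, 0]},
    {"jaw": 0, "offset": [-42.8, -22.4, 0], "rot": [0, 0, 0]},
    {"jaw": 0, "offset": [-42.8, -22.4, 0], "rot": [0, 0, 0]}
  ]
}}

```text
time_s: 49.18
eef_pos: [0.4353, -0.003, 0.149]
eef_rot: [0.001, 0.586, 0.81, 0.0]
wrist_force: [1.1, -0.4, -3.1]
opening: 0.67
grasp_force: 65.3
```

Run:
```python
from h import *
st(); plan(436.8,-0.9,150,108,360)
im,d,K,M=cam('wrist'); P=cloud(d,K,M); z=T_tool()[2,3]
for p in comps(P,z+.045,z+.06,(.38,.5,-.06,.06),300):
    c,r=cv2.minEnclosingCircle((p[:,:2]*1000).astype(np.float32)); print('rim',len(p),np.round(c,1),round(r,1),plane(p))
```

```text
t 49.17 pos [435.3  -3.  149. ] q [-0.281 -0.094  1.993 -0.     1.241 -0.6  ]
x [-0.313  0.95  -0.001] y [0.95  0.313 0.002] z [ 0.002 -0.001 -1.   ] F [ 1.1 -0.4 -3.1] Tq [-0.02 -0.02  0.03] open 0.67 gf 65.3
SHIFT tool [ 1.6  2.1 -1. ] len 2.8 yaw now 108.3 [(108, 'turn', np.float64(0.3), 'q6', np.float64(-33.8))]
tilt fix rot(tool) [0.1  0.07 0.  ]
rim 7763 [432.2   3.1] 42.1 ('plane z', np.float64(200.7), 'slope deg', array([-0.63,  0.9 ]))
```

Request:
{"method": "apply_moves", "body": {
  "moves": [
    {"jaw": 0, "offset": [1.2, 1.8, 25], "rot": [0, 0, 0]},
    {"jaw": 0, "offset": [0, 0, 25], "rot": [0, 0, 0]},
    {"jaw": 0, "offset": [0, 0, 14], "rot": [0, 0, 0]},
    {"jaw": 0, "offset": [0, 0, 4], "rot": [0, 0, 0]},
    {"jaw": 0, "offset": [0, 0, 3], "rot": [0, 0, 0]}
  ]
}}

```text
time_s: 49.85
eef_pos: [0.4374, 0.0002, 0.0777]
eef_rot: [0.001, 0.586, 0.81, 0.0]
wrist_force: [-0.7, 0.3, -2.1]
opening: 0.666
grasp_force: 65.3
```

Run:
```python
from h import *
st()
```

```text
t 49.85 pos [4.374e+02 2.000e-01 7.770e+01] q [-0.272  0.02   2.046 -0.     1.074 -0.591]
x [-0.314  0.95  -0.001] y [0.95  0.314 0.001] z [ 0.001 -0.    -1.   ] F [-0.7  0.3 -2.1] Tq [ 0.01  0.01 -0.01] open 0.666 gf 65.3
```

Request:
{"method": "apply_moves", "body": {
  "moves": [
    {"jaw": 0, "offset": [0, 0, 3], "rot": [0, 0, 0]},
    {"jaw": 0, "offset": [0, 0, 3], "rot": [0, 0, 0]},
    {"jaw": 0, "offset": [0, 0, 2], "rot": [0, 0, 0]},
    {"jaw": 0, "offset": [0, 0, 0], "rot": [0, 0, 0]},
    {"jaw": 0, "offset": [0, 0, 0], "rot": [0, 0, 0]}
  ]
}}

```text
time_s: 50.48
eef_pos: [0.4371, -0.0, 0.0693]
eef_rot: [0.0, 0.586, 0.81, 0.0]
wrist_force: [1.9, -1.6, -1.9]
opening: 0.666
grasp_force: 65.3
```

Run:
```python
from h import *
st()
```

```text
t 50.48 pos [437.1  -0.   69.3] q [-0.273  0.035  2.052 -0.     1.054 -0.591]
x [-0.313  0.95  -0.001] y [0.95  0.313 0.001] z [ 0.001 -0.    -1.   ] F [ 1.9 -1.6 -1.9] Tq [-0.27 -0.32 -0.  ] open 0.666 gf 65.3
```

Request:
{"method": "apply_moves", "body": {
  "moves": [
    {"jaw": 0, "offset": [0, 0, 3], "rot": [0, 0, 0]},
    {"jaw": 0, "offset": [0, 0, 3], "rot": [0, 0, 0]},
    {"jaw": 0, "offset": [0, 0, 2], "rot": [0, 0, 0]},
    {"jaw": 0, "offset": [0, 0, 1], "rot": [0, 0, 0]},
    {"jaw": 0, "offset": [0, 0, 0], "rot": [0, 0, 0]}
  ]
}}

```text
time_s: 51.1
eef_pos: [0.4374, -0.0001, 0.0606]
eef_rot: [0.001, 0.586, 0.81, 0.0]
wrist_force: [1.2, -2.5, 5.0]
opening: 0.667
grasp_force: 66.2
```

Run:
```python
from h import *
st()
```

```text
t 51.1 pos [ 4.374e+02 -1.000e-01  6.060e+01] q [-0.273  0.051  2.056 -0.     1.033 -0.592]
x [-0.313  0.95  -0.001] y [0.95  0.313 0.001] z [ 0.001 -0.001 -1.   ] F [ 1.2 -2.5  5. ] Tq [-0.43 -0.23  0.07] open 0.667 gf 66.2
```

Request:
{"method": "apply_moves", "body": {
  "moves": [
    {"jaw": 0, "offset": [0, 0, 1], "rot": [0, 0, 0]},
    {"jaw": 0, "offset": [0, 0, 1], "rot": [0, 0, 0]},
    {"jaw": 0, "offset": [0, 0, 0], "rot": [0, 0, 0]},
    {"jaw": 0, "offset": [0, 0, 0], "rot": [0, 0, 0]},
    {"jaw": 0, "offset": [0, 0, 0], "rot": [0, 0, 0]}
  ]
}}

```text
time_s: 51.72
eef_pos: [0.4376, -0.0005, 0.0605]
eef_rot: [0.001, 0.586, 0.811, -0.0]
wrist_force: [-8.6, -2.2, 24.9]
opening: 0.665
grasp_force: 68.6
```

Run:
```python
from h import *
st()
```

```text
t 51.73 pos [437.6  -0.5  60.5] q [-2.730e-01  5.200e-02  2.056e+00 -1.000e-03  1.033e+00 -5.920e-01]
x [-0.314  0.949 -0.002] y [0.949 0.314 0.001] z [ 0.001 -0.001 -1.   ] F [-8.6 -2.2 24.9] Tq [-0.37  1.33  0.04] open 0.665 gf 68.6
```

Request:
{"method": "apply_moves", "body": {
  "moves": [
    {"jaw": 0, "offset": [0, 0, -1.5], "rot": [0, 0, 0]},
    {"jaw": 1, "offset": [0, 0, 0], "rot": [0, 0, 0]},
    {"jaw": 1, "offset": [0, 0, 0], "rot": [0, 0, 0]},
    {"jaw": 1, "offset": [0, 0, 0], "rot": [0, 0, 0]},
    {"jaw": 1, "offset": [0, 0, -20], "rot": [0, 0, 0]}
  ]
}}

```text
time_s: 52.35
eef_pos: [0.4349, 0.0008, 0.0783]
eef_rot: [-0.002, 0.586, 0.81, -0.001]
wrist_force: [0.1, -0.2, 0.6]
opening: 1.003
grasp_force: 0.0
```

Request:
{"method": "apply_moves", "body": {
  "moves": [
    {"jaw": 1, "offset": [0, 0, -40], "rot": [0, 0, 0]},
    {"jaw": 1, "offset": [0, 0, -40], "rot": [0, 0, 0]},
    {"jaw": 1, "offset": [0, 0, -30], "rot": [0, 0, 0]},
    {"jaw": 1, "offset": [0, 0, 0], "rot": [0, 0, 0]},
    {"jaw": 1, "offset": [0, 0, 0], "rot": [0, 0, 0]}
  ]
}}

```text
time_s: 52.98
eef_pos: [0.436, 0.0004, 0.1886]
eef_rot: [-0.001, 0.586, 0.81, -0.0]
wrist_force: [-0.3, 0.9, 0.3]
opening: 1.005
grasp_force: 0.0
```

```bash
python3 - <<'E'
from h import *
st(); im,d,K,M=cam('wrist'); P=cloud(d,K,M)
for p in comps(P,.105,.12,(.38,.5,-.06,.06),200):
    c,r=cv2.minEnclosingCircle((p[:,:2]*1000).astype(np.float32)); print('rim',len(p),np.round(c,1),round(r,1),plane(p))
for p in comps(P,.041,.052,(.35,.72,-.18,.2),1000): print('foam',len(p),np.median(p[:,2]),rect(p))
plan(368.5,283.3,190,108)
E
python3 look.py | grep -v foam
```

```text
t 52.98 pos [4.360e+02 4.000e-01 1.886e+02] q [-0.273 -0.136  1.946  0.     1.333 -0.592]
x [-0.313  0.95   0.001] y [ 0.95   0.313 -0.001] z [-0.002  0.001 -1.   ] F [-0.3  0.9  0.3] Tq [ 0.02 -0.08  0.  ] open 1.005 gf 0.0
rim 1709 [4.359e+02 4.000e-01] 30.0 ('plane z', np.float64(112.6), 'slope deg', array([-0.68,  0.5 ]))
foam 50538 0.046270610840475734 (array([531.6,  14.2]), array([271.2, 271.5]), 54.3)
SHIFT tool [289.6  24.8  -1.4] len 290.7 yaw now 108.3 [(18, 'turn', np.float64(90.3), 'q6', np.float64(94.8)), (108, 'turn', np.float64(0.3), 'q6', np.float64(4.8)), (198, 'turn', np.float64(-89.7), 'q6', np.float64(-85.2))]
tilt fix rot(tool) [-0.12 -0.09  0.  ]
t 53.02 pos [435.7   0.5 188.2] q [-0.273 -0.135  1.946  0.     1.333 -0.591]
x [-0.313  0.95   0.001] y [ 0.95   0.313 -0.002] z [-0.002  0.001 -1.   ] F [-0.  -0.5  0.3] Tq [-0.02  0.05 -0.03] open 1.002 gf 0.0
top
  keytop 258 z 151.8 [ 573.8 -328.2] [36.  36.5] 74.5
  knob 107 z 82.5 [368.  283.9] [24.  24.8] 42.7
  spout 98 z 105.4 [626.4 343.4] [18.4 19. ] 87.8
scene
  keytop 304 z 150.4 [ 574.2 -328.2] [35.7 37.9] 75.5
  knob 73 z 81.0 [369. 283.] [27.4 23.6] 6.8
  spout 121 z 95.0 [629.2 343.7] [20.3 22.3] 46.3
```

Request:
{"method": "apply_moves", "body": {
  "moves": [
    {"jaw": 1, "offset": [48.2, 4.1, 0], "rot": [0, 0, 0]},
    {"jaw": 1, "offset": [48.2, 4.1, 0], "rot": [0, 0, 0]},
    {"jaw": 1, "offset": [48.2, 4.1, 0], "rot": [0, 0, 0]},
    {"jaw": 1, "offset": [48.2, 4.1, 0], "rot": [0, 0, 0]},
    {"jaw": 1, "offset": [48.2, 4.1, 0], "rot": [0, 0, 0]}
  ]
}}

```text
time_s: 53.75
eef_pos: [0.3796, 0.2368, 0.1888]
eef_rot: [-0.0, 0.586, 0.81, -0.001]
wrist_force: [0.2, 0.7, 0.2]
opening: 1.001
grasp_force: 0.0
```

Request:
{"method": "apply_moves", "body": {
  "moves": [
    {"jaw": 0.6, "offset": [48.2, 4.1, 0], "rot": [0, 0, 0]},
    {"jaw": 0.6, "offset": [0, 0, 0], "rot": [0, 0, 0]},
    {"jaw": 0.6, "offset": [0, 0, 0], "rot": [0, 0, 0]},
    {"jaw": 0.6, "offset": [0, 0, 0], "rot": [0, 0, 0]},
    {"jaw": 0.6, "offset": [0, 0, 0], "rot": [0, 0, 0]}
  ]
}}

```text
time_s: 54.38
eef_pos: [0.3699, 0.2816, 0.1896]
eef_rot: [0.0, 0.587, 0.81, -0.0]
wrist_force: [0.7, -0.2, -0.0]
opening: 0.594
grasp_force: 0.0
```

Run:
```python
from h import *
st(); im,d,K,M=cam('wrist'); P=cloud(d,K,M); save('w8.png',im)
for lo,hi in ((.072,.09),(.048,.057)):
  for p in comps(P,lo,hi,(.3,.44,.22,.35),80):
    c,r=cv2.minEnclosingCircle((p[:,:2]*1000).astype(np.float32)); print(lo,len(p),np.round(c,1),round(r,1),plane(p))
```

```text
t 54.38 pos [369.9 281.6 189.6] q [ 0.395 -0.066  1.88  -0.     1.327  0.078]
x [-0.312  0.95  -0.   ] y [ 0.95   0.312 -0.   ] z [-0. -0. -1.] F [ 0.7 -0.2 -0. ] Tq [-0.03  0.02  0.02] open 0.594 gf 0.0
0.072 808 [367.1 285.5] 12.9 ('plane z', np.float64(81.7), 'slope deg', array([ 1.3 , -5.05]))
0.048 5383 [367.1 285.3] 40.8 ('plane z', np.float64(51.2), 'slope deg', array([0.01, 0.09]))
```

Request:
{"method": "apply_moves", "body": {
  "moves": [
    {"jaw": 0.6, "offset": [3.5, -1.3, 40], "rot": [0, 0, 0]},
    {"jaw": 0.6, "offset": [0, 0, 50], "rot": [0, 0, 0]},
    {"jaw": 0.6, "offset": [0, 0, 30], "rot": [0, 0, 0]},
    {"jaw": 0.6, "offset": [0, 0, 12], "rot": [0, 0, 0]},
    {"jaw": 0.6, "offset": [0, 0, 0], "rot": [0, 0, 0]}
  ]
}}

```text
time_s: 55.05
eef_pos: [0.3672, 0.2851, 0.0576]
eef_rot: [-0.0, 0.586, 0.81, -0.0]
wrist_force: [0.4, -0.1, 0.2]
opening: 0.599
grasp_force: 0.0
```

Request:
{"method": "apply_moves", "body": {
  "moves": [
    {"jaw": 0, "offset": [0, 0, 0], "rot": [0, 0, 0]},
    {"jaw": 0, "offset": [0, 0, 0], "rot": [0, 0, 0]},
    {"jaw": 0, "offset": [0, 0, 0], "rot": [0, 0, 0]},
    {"jaw": 0, "offset": [0, 0, 0], "rot": [0, 0, 0]},
    {"jaw": 0, "offset": [0, 0, 0], "rot": [0, 0, 0]}
  ]
}}

```text
time_s: 55.68
eef_pos: [0.3672, 0.2855, 0.0578]
eef_rot: [0.0, 0.586, 0.81, 0.0]
wrist_force: [-0.6, -0.1, 0.1]
opening: -0.002
grasp_force: 0.0
```

Run:
```python
from h import *
st(); plan(547.2,-80.3,180,108,360)
```

```text
t 55.67 pos [367.2 285.5  57.8] q [0.405 0.118 1.99  0.    1.033 0.086]
x [-0.313  0.95   0.   ] y [0.95  0.313 0.   ] z [ 0.  0. -1.] F [-0.6 -0.1  0.1] Tq [ 0.01 -0.03  0.05] open -0.002 gf 0.0
SHIFT tool [-403.8   56.4 -122.2] len 425.6 yaw now 108.3 [(108, 'turn', np.float64(0.3), 'q6', np.float64(-38.7))]
tilt fix rot(tool) [ 0.01 -0.   -0.  ]
```

Run:
```python
from h import *
im,d,K,M=cam('wrist'); save('w9.png',im)
im2,d,K,M=cam('scene'); P=cloud(d,K,M)
for p in comps(P,.07,.095,(.2,.5,.1,.45),8): print('knob?',len(p),np.median(p[:,2]),rect(p))
for r in ctrl.outline_of('scene','pot_mid')[:2]:
    m=r['region']&(d>0); print(r['score'],np.median(P[m],0),r['position'])
save('c.png',np.hstack([cv2.resize(im,(400,300)),cv2.resize(im2[100:340,300:620],(400,300))]))
```

```text
knob? 73 0.08048274419396517 (array([370.6, 284. ]), array([24.6, 26. ]), 13.4)
0.79 [0.38362915 0.27361199 0.04811172] [411.3, 187.5]
```

View pics/c.png

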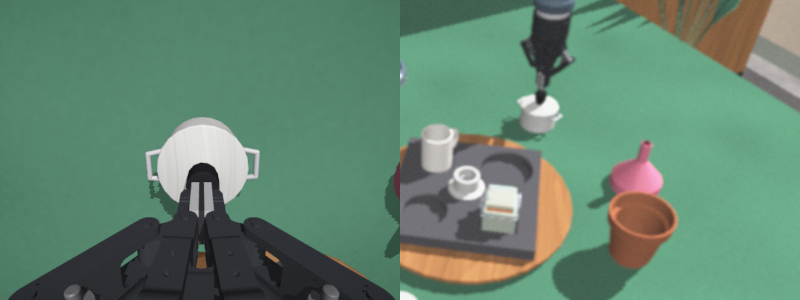

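Run:
```python
from h import *
im,d,K,M=cam('wrist'); P=cloud(d,K,M)*1000
for u,v in ((325,262),(325,270),(325,278),(325,290),(312,300),(336,300),(325,320),(325,340)): print(u,v,np.round(P[v,u],1),im[v,u])
for p in comps(P/1000,.048,.057,(.28,.46,.2,.37),300):
    c,r=cv2.minEnclosingCircle((p[:,:2]*1000).astype(np.float32)); print('lid',len(p),np.round(c,1),round(r,1))
```

```text
325 262 [364.1 297.3  67. ] [35 33 36]
325 270 [363.9 297.5  77.6] [34 32 37]
325 278 [364.5 295.7  82.5] [41 41 45]
325 290 [366.5 289.8  82.3] [40 38 42]
312 300 [359.  295.2 106.3] [167 167 170]
336 300 [368.1 298.  105.8] [165 166 169]
325 320 [363.9 296.6 121.1] [43 43 46]
325 340 [364.5 294.5 130.1] [55 56 58]
lid 11493 [367.5 285.3] 40.7
```

Run:
```python
from h import *
im=cv2.imread('pics/w9.png')[200:440,225:425]
s,d,K,M=cam('scene'); s=s[:,:,::-1][120:216,370:450]
cv2.imwrite('pics/c2.png',np.hstack([cv2.resize(im,(480,576),interpolation=cv2.INTER_CUBIC),cv2.resize(s,(320,384),interpolation=cv2.INTER_CUBIC) if 0 else cv2.copyMakeBorder(cv2.resize(s,(320,384),interpolation=cv2.INTER_CUBIC),0,192,0,0,cv2.BORDER_CONSTANT)]))
st()
```

```text
t 55.92 pos [367.1 285.4  57.6] q [0.405 0.118 1.99  0.    1.033 0.086]
x [-0.313  0.95  -0.   ] y [ 0.95   0.313 -0.   ] z [-0. -0. -1.] F [-0.3  0.3  0.3] Tq [-0.01  0.04 -0.02] open -0.001 gf 0.0
```

View pics/c2.png

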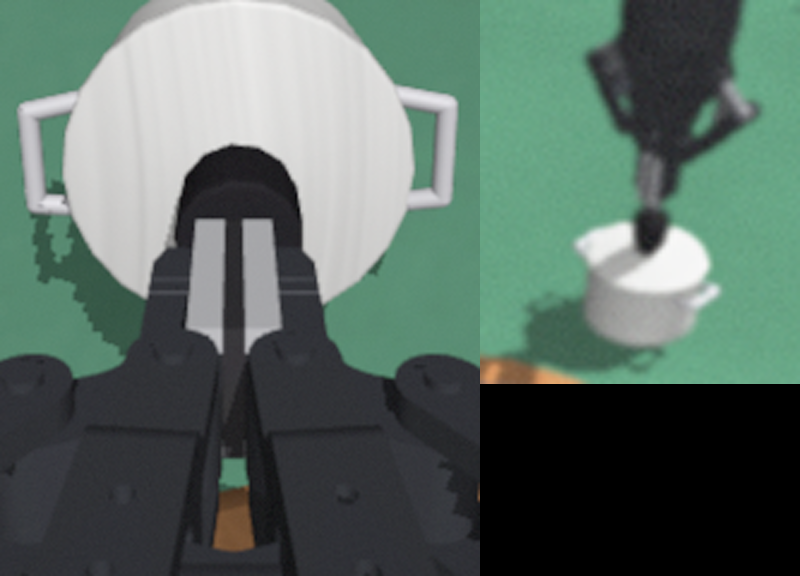

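Run:
```python
from h import *
im,d,K,M=cam('wrist'); P=cloud(d,K,M); T=T_tool(); L=((P-T[:3,3])@T[:3,:3])*1000
for u in (309,333):
    for v in range(286,345,6): print(u,v,np.round(L[v,u],1),im[v,u][0])
```

```text
309 286 [  6.6  -6.6 -24.9] 35
309 292 [ 11.3  -6.  -40.7] 160
309 298 [ 11.   -5.9 -45.4] 166
309 304 [ 11.3  -5.7 -51. ] 166
309 310 [ 11.4  -5.5 -55.9] 166
309 316 [ 12.   -5.4 -61.3] 166
309 322 [ 11.2  -5.3 -64. ] 165
309 328 [ 10.8  -5.2 -67.3] 166
309 334 [ 11.3  -5.  -71.8] 166
309 340 [ 11.7  -4.9 -75.9] 48
333 286 [  6.3   4.5 -24.3] 36
333 292 [ 11.3   4.  -40.6] 160
333 298 [ 11.1   3.8 -45.6] 165
333 304 [ 11.1   3.7 -50.6] 166
333 310 [ 11.2   3.5 -55.5] 167
333 316 [ 10.5   3.4 -58.7] 166
333 322 [ 10.6   3.3 -63. ] 165
333 328 [ 11.    3.2 -67.6] 165
333 334 [ 11.8   3.  -72.6] 166
333 340 [ 12.5   2.9 -77.1] 82
```

Run:
```python
from h import *
p=ctrl.camera_params('wrist'); K=np.array(p['K']); Mi=np.linalg.inv(np.array(p['mount']))
for y in (-5,-20,-45):
  for z in (0,-15,-25,-40,-60,-76):
    w=Mi@np.array([.011,y/1000,z/1000,1]); print(y,z,np.round([K[0,0]*w[0]/w[2]+K[0,2],K[1,1]*w[1]/w[2]+K[1,2]]))
o=ctrl.get_obs(); print({k:v for k,v in o.items() if k not in('q','dq')}, [a for a in dir(ctrl) if a[0]!='_'], ctrl.pinch_z)
```

```text
-5 0 [314. 258.]
-5 -15 [313. 269.]
-5 -25 [312. 277.]
-5 -40 [312. 292.]
-5 -60 [310. 317.]
-5 -76 [309. 342.]
-20 0 [285. 258.]
-20 -15 [282. 269.]
-20 -25 [280. 277.]
-20 -40 [276. 292.]
-20 -60 [269. 317.]
-20 -76 [262. 342.]
-45 0 [237. 258.]
-45 -15 [230. 269.]
-45 -25 [225. 277.]
-45 -40 [216. 292.]
-45 -60 [201. 317.]
-45 -76 [185. 342.]
{'time_s': 55.975, 'joint_efforts': array([ 1.94225613e-03, -3.50546801e+01, -2.89302653e+01, -1.44835017e-04,
        1.44414746e-03, -7.52555684e-05]), 'eef_pos': array([0.36707716, 0.28541975, 0.05764307]), 'eef_rot': array([-3.14242968e-05,  5.85931515e-01,  8.10360571e-01, -5.47144275e-05]), 'wrist_force': array([0.58277906, 0.06689966, 0.05318592]), 'torque': array([-0.00155267, -0.02260975, -0.05094458]), 'grasp_force': 0.0, 'opening': -0.00020239271005453508} ['MotionError', 'camera', 'camera_params', 'get_obs', 'hand_in', 'outline_of', 'pinch_z'] 0.0187
```

Wrist depth shows the real finger tips 38 mm behind the reported TCP, so the shut fingers hang above the knob. I'll open and go lower, watching the force.

Request:
{"method": "apply_moves", "body": {
  "moves": [
    {"jaw": 0.6, "offset": [0, 0, 0], "rot": [0, 0, 0]},
    {"jaw": 0.6, "offset": [0, 0, 0], "rot": [0, 0, 0]},
    {"jaw": 0.6, "offset": [0, 0, 0], "rot": [0, 0, 0]},
    {"jaw": 0.6, "offset": [0, 0, 6], "rot": [0, 0, 0]},
    {"jaw": 0.6, "offset": [0, 0, 4], "rot": [0, 0, 0]}
  ]
}}

```text
time_s: 56.6
eef_pos: [0.3669, 0.2853, 0.0471]
eef_rot: [-0.0, 0.586, 0.81, -0.0]
wrist_force: [0.2, -0.5, -0.4]
opening: 0.601
grasp_force: 0.0
```

Run:
```python
from h import *
st()
im,d,K,M=cam('wrist'); P=cloud(d,K,M); T=T_tool(); L=((P-T[:3,3])@T[:3,:3])*1000
m=(abs(L[...,0]-11)<2)&(abs(abs(L[...,1])-28)<10)&(im[...,0]>140)&(L[...,2]<-20)&(L[...,2]>-80); q=L[m]; print(len(q),'tip z',np.percentile(q[:,2],[1,50,99]),'inner y',np.abs(q[:,1]).min())
```

```text
t 56.6 pos [366.9 285.3  47.1] q [ 0.405  0.137  1.995 -0.     1.01   0.086]
x [-0.313  0.95  -0.   ] y [ 0.95   0.313 -0.001] z [-0. -0. -1.] F [ 0.2 -0.5 -0.4] Tq [-0.03  0.02 -0.04] open 0.601 gf 0.0
1376 tip z [-77.43766598 -64.52677621 -43.761765  ] inner y 24.95441492023352
```

Request:
{"method": "apply_moves", "body": {
  "moves": [
    {"jaw": 0.6, "offset": [0, 0, 6], "rot": [0, 0, 0]},
    {"jaw": 0.6, "offset": [0, 0, 6], "rot": [0, 0, 0]},
    {"jaw": 0.6, "offset": [0, 0, 5], "rot": [0, 0, 0]},
    {"jaw": 0.6, "offset": [0, 0, 4], "rot": [0, 0, 0]},
    {"jaw": 0.6, "offset": [0, 0, 0], "rot": [0, 0, 0]}
  ]
}}

```text
time_s: 57.28
eef_pos: [0.3668, 0.2853, 0.0263]
eef_rot: [-0.0, 0.586, 0.81, -0.0]
wrist_force: [-0.3, 0.1, -0.3]
opening: 0.599
grasp_force: 0.0
```

Run:
```python
from h import *
st()
```

```text
t 57.27 pos [366.8 285.3  26.3] q [0.405 0.176 2.004 0.    0.962 0.086]
x [-0.313  0.95  -0.   ] y [ 0.95   0.313 -0.001] z [-0.001 -0.    -1.   ] F [-0.3  0.1 -0.3] Tq [ 0.05  0.03 -0.  ] open 0.599 gf 0.0
```

Request:
{"method": "apply_moves", "body": {
  "moves": [
    {"jaw": 0.6, "offset": [0, 0, 5], "rot": [0, 0, 0]},
    {"jaw": 0, "offset": [0, 0, 0], "rot": [0, 0, 0]},
    {"jaw": 0, "offset": [0, 0, 0], "rot": [0, 0, 0]},
    {"jaw": 0, "offset": [0, 0, 0], "rot": [0, 0, 0]},
    {"jaw": 0, "offset": [0, 0, 0], "rot": [0, 0, 0]}
  ]
}}

```text
time_s: 57.9
eef_pos: [0.3673, 0.2855, 0.0218]
eef_rot: [0.0, 0.586, 0.81, 0.0]
wrist_force: [0.7, -0.0, 0.0]
opening: 0.279
grasp_force: 58.8
```

Run:
```python
from h import *
st(); plan(547.2,-80.3,150,108,360)
```

```text
t 57.9 pos [367.3 285.5  21.8] q [0.405 0.185 2.005 0.    0.951 0.086]
x [-0.313  0.95   0.   ] y [0.95  0.313 0.   ] z [ 0.  0. -1.] F [ 0.7 -0.   0. ] Tq [-0.01 -0.07 -0.06] open 0.279 gf 58.8
SHIFT tool [-403.7   56.3 -128.2] len 427.3 yaw now 108.3 [(108, 'turn', np.float64(0.3), 'q6', np.float64(-38.7))]
tilt fix rot(tool) [ 0.02 -0.   -0.  ]
```

Request:
{"method": "apply_moves", "body": {
  "moves": [
    {"jaw": 0, "offset": [0, 0, -30], "rot": [0, 0, 0]},
    {"jaw": 0, "offset": [0, 0, -50], "rot": [0, 0, 0]},
    {"jaw": 0, "offset": [0, 0, -49], "rot": [0, 0, 0]},
    {"jaw": 0, "offset": [-44.9, 6.3, 0], "rot": [0, 0, 0]},
    {"jaw": 0, "offset": [-44.9, 6.3, 0], "rot": [0, 0, 0]}
  ]
}}

```text
time_s: 58.52
eef_pos: [0.4076, 0.2036, 0.1514]
eef_rot: [0.001, 0.585, 0.811, 0.001]
wrist_force: [1.1, 1.0, -1.9]
opening: 0.285
grasp_force: 59.4
```

Request:
{"method": "apply_moves", "body": {
  "moves": [
    {"jaw": 0, "offset": [-44.9, 6.3, 0], "rot": [0, 0, 0]},
    {"jaw": 0, "offset": [-44.9, 6.3, 0], "rot": [0, 0, 0]},
    {"jaw": 0, "offset": [-44.9, 6.3, 0], "rot": [0, 0, 0]},
    {"jaw": 0, "offset": [-44.9, 6.3, 0], "rot": [0, 0, 0]},
    {"jaw": 0, "offset": [-44.9, 6.3, 0], "rot": [0, 0, 0]}
  ]
}}

```text
time_s: 59.15
eef_pos: [0.5075, -0.0005, 0.1503]
eef_rot: [-0.0, 0.586, 0.81, -0.0]
wrist_force: [0.6, 0.3, -1.8]
opening: 0.281
grasp_force: 59.4
```

Request:
{"method": "apply_moves", "body": {
  "moves": [
    {"jaw": 0, "offset": [-44.9, 6.3, 0], "rot": [0, 0, 0]},
    {"jaw": 0, "offset": [-44.9, 6.3, 0], "rot": [0, 0, 0]},
    {"jaw": 0, "offset": [0, 0, 0], "rot": [0, 0, 0]},
    {"jaw": 0, "offset": [0, 0, 0], "rot": [0, 0, 0]},
    {"jaw": 0, "offset": [0, 0, 0], "rot": [0, 0, 0]}
  ]
}}

```text
time_s: 59.78
eef_pos: [0.5469, -0.0794, 0.1504]
eef_rot: [-0.0, 0.585, 0.811, -0.0]
wrist_force: [-0.4, 0.2, -1.5]
opening: 0.281
grasp_force: 59.5
```

Run:
```python
from h import *
st(); plan(547.2,-80.3,74,108,360)
im,d,K,M=cam('wrist'); P=cloud(d,K,M); z=T_tool()[2,3]
for p in comps(P,z+.025,z+.036,(.48,.61,-.15,-.02),300):
    c,r=cv2.minEnclosingCircle((p[:,:2]*1000).astype(np.float32)); print('lid',len(p),np.round(c,1),round(r,1),plane(p))
```

```text
t 59.77 pos [546.9 -79.4 150.4] q [-0.359  0.178  1.707  0.     1.258 -0.679]
x [-0.314  0.949  0.001] y [ 0.949  0.314 -0.001] z [-0.001  0.001 -1.   ] F [-0.4  0.2 -1.5] Tq [ 0.03 -0.    0.02] open 0.281 gf 59.5
SHIFT tool [-1.   0.  76.4] len 76.4 yaw now 108.3 [(108, 'turn', np.float64(0.3), 'q6', np.float64(-38.7))]
tilt fix rot(tool) [-0.04 -0.04 -0.  ]
lid 12551 [546.5 -79.7] 40.8 ('plane z', np.float64(180.1), 'slope deg', array([ 1.07, -1.54]))
lid 419 [ 557.2 -112.2] 15.4 ('plane z', np.float64(178.8), 'slope deg', array([-2.52,  9.23]))
```

Request:
{"method": "apply_moves", "body": {
  "moves": [
    {"jaw": 0, "offset": [-0.8, 0.3, 30], "rot": [0, 0, 0]},
    {"jaw": 0, "offset": [0, 0, 30], "rot": [0, 0, 0]},
    {"jaw": 0, "offset": [0, 0, 15], "rot": [0, 0, 0]},
    {"jaw": 0, "offset": [0, 0, 5], "rot": [0, 0, 0]},
    {"jaw": 0, "offset": [0, 0, 4], "rot": [0, 0, 0]}
  ]
}}

```text
time_s: 60.45
eef_pos: [0.5489, -0.0813, 0.0674]
eef_rot: [0.001, 0.586, 0.81, 0.0]
wrist_force: [0.4, -0.5, -1.9]
opening: 0.279
grasp_force: 59.4
```

Run:
```python
from h import *
st()
```

```text
t 60.45 pos [548.9 -81.3  67.4] q [-0.361  0.287  1.761  0.     1.092 -0.68 ]
x [-0.314  0.95  -0.001] y [0.95  0.314 0.001] z [ 0.001 -0.001 -1.   ] F [ 0.4 -0.5 -1.9] Tq [-0.04  0.01 -0.02] open 0.279 gf 59.4
```

Request:
{"method": "apply_moves", "body": {
  "moves": [
    {"jaw": 0, "offset": [0, 0, 3], "rot": [0, 0, 0]},
    {"jaw": 0, "offset": [0, 0, 2], "rot": [0, 0, 0]},
    {"jaw": 0, "offset": [0, 0, 2], "rot": [0, 0, 0]},
    {"jaw": 0, "offset": [0, 0, 0], "rot": [0, 0, 0]},
    {"jaw": 0, "offset": [0, 0, 0], "rot": [0, 0, 0]}
  ]
}}

```text
time_s: 61.08
eef_pos: [0.5492, -0.0812, 0.0603]
eef_rot: [0.001, 0.586, 0.81, 0.001]
wrist_force: [2.3, 2.8, 1.8]
opening: 0.281
grasp_force: 60.2
```

Run:
```python
from h import *
st()
```

```text
t 61.08 pos [549.2 -81.2  60.3] q [-3.610e-01  2.970e-01  1.765e+00  1.000e-03  1.078e+00 -6.800e-01]
x [-0.313  0.95  -0.001] y [0.95  0.313 0.002] z [ 0.002 -0.    -1.   ] F [2.3 2.8 1.8] Tq [ 0.5  -0.44  0.03] open 0.281 gf 60.2
```

Request:
{"method": "apply_moves", "body": {
  "moves": [
    {"jaw": 0, "offset": [0.5, 0, 3], "rot": [0, 0, 0]},
    {"jaw": 0, "offset": [0, 0, 3], "rot": [0, 0, 0]},
    {"jaw": 0, "offset": [0, 0, 3], "rot": [0, 0, 0]},
    {"jaw": 0, "offset": [0, 0, 2], "rot": [0, 0, 0]},
    {"jaw": 0, "offset": [0, 0, 0], "rot": [0, 0, 0]}
  ]
}}

```text
time_s: 61.7
eef_pos: [0.5486, -0.0808, 0.0496]
eef_rot: [0.0, 0.586, 0.81, 0.0]
wrist_force: [0.8, 3.0, 8.7]
opening: 0.279
grasp_force: 60.7
```

Run:
```python
from h import *
st()
```

```text
t 61.7 pos [548.6 -80.8  49.6] q [-0.36   0.313  1.77   0.     1.057 -0.679]
x [-0.313  0.95  -0.   ] y [0.95  0.313 0.001] z [ 0.001 -0.    -1.   ] F [0.8 3.  8.7] Tq [0.39 0.09 0.04] open 0.279 gf 60.7
```

Request:
{"method": "apply_moves", "body": {
  "moves": [
    {"jaw": 0, "offset": [0, 0, 1], "rot": [0, 0, 0]},
    {"jaw": 0, "offset": [0, 0, 1], "rot": [0, 0, 0]},
    {"jaw": 0, "offset": [0, 0, 0], "rot": [0, 0, 0]},
    {"jaw": 0, "offset": [0, 0, 0], "rot": [0, 0, 0]},
    {"jaw": 0, "offset": [0, 0, 0], "rot": [0, 0, 0]}
  ]
}}

```text
time_s: 62.32
eef_pos: [0.5489, -0.0806, 0.0493]
eef_rot: [0.001, 0.586, 0.81, 0.0]
wrist_force: [-4.2, 5.4, 22.2]
opening: 0.276
grasp_force: 62.1
```

Run:
```python
from h import *
st()
im,d,K,M=cam('wrist'); P=cloud(d,K,M)
for p in comps(P,.073,.09,(.48,.61,-.15,-.02),300):
    c,r=cv2.minEnclosingCircle((p[:,:2]*1000).astype(np.float32)); print('lid',len(p),np.round(c,1),round(r,1),plane(p))
```

```text
t 62.33 pos [548.9 -80.6  49.3] q [-0.36   0.314  1.77   0.     1.057 -0.679]
x [-0.314  0.949 -0.001] y [0.949 0.314 0.001] z [ 0.001 -0.    -1.   ] F [-4.2  5.4 22.2] Tq [0.7  1.12 0.03] open 0.276 gf 62.1
lid 12713 [548.1 -81. ] 40.8 ('plane z', np.float64(79.2), 'slope deg', array([ 0.72, -1.84]))
lid 403 [ 558.5 -112.8] 15.4 ('plane z', np.float64(77.7), 'slope deg', array([-3.01,  9.74]))
```

Request:
{"method": "apply_moves", "body": {
  "moves": [
    {"jaw": 0, "offset": [0, 0, -1.5], "rot": [0, 0, 0]},
    {"jaw": 0.6, "offset": [0, 0, 0], "rot": [0, 0, 0]},
    {"jaw": 0.6, "offset": [0, 0, 0], "rot": [0, 0, 0]},
    {"jaw": 0.6, "offset": [0, 0, 0], "rot": [0, 0, 0]},
    {"jaw": 0.6, "offset": [0, 0, -20], "rot": [0, 0, 0]}
  ]
}}

```text
time_s: 63.0
eef_pos: [0.546, -0.0802, 0.0663]
eef_rot: [-0.002, 0.586, 0.81, -0.001]
wrist_force: [-0.1, 0.2, 1.3]
opening: 0.602
grasp_force: 0.0
```

Request:
{"method": "apply_moves", "body": {
  "moves": [
    {"jaw": 0.6, "offset": [0, 0, -40], "rot": [0, 0, 0]},
    {"jaw": 0.6, "offset": [0, 0, -25], "rot": [0, 0, 0]},
    {"jaw": 0.6, "offset": [0, 0, 0], "rot": [0, 0, 0]},
    {"jaw": 0.6, "offset": [0, 0, 0], "rot": [0, 0, 0]},
    {"jaw": 0.6, "offset": [0, 0, 0], "rot": [0, 0, 0]}
  ]
}}

```text
time_s: 63.62
eef_pos: [0.5469, -0.0804, 0.1315]
eef_rot: [-0.001, 0.586, 0.81, -0.0]
wrist_force: [0.3, -0.5, -0.1]
opening: 0.597
grasp_force: 0.0
```

```bash
python3 - <<'E'
from h import *
st()
im,d,K,M=cam('wrist'); P=cloud(d,K,M)
for p in comps(P,.074,.088,(.48,.61,-.15,-.02),300):
    c,r=cv2.minEnclosingCircle((p[:,:2]*1000).astype(np.float32)); print('lid',len(p),np.round(c,1),round(r,1),plane(p))
for p in comps(P,.1,.115,(.48,.61,-.15,-.02),60):
    c,r=cv2.minEnclosingCircle((p[:,:2]*1000).astype(np.float32)); print('knob',len(p),np.round(c,1),round(r,1),np.median(p[:,2]))
plan(627,343.4,130,108)
E
python3 look.py | grep -v mug
```

```text
t 63.62 pos [546.9 -80.4 131.5] q [-0.361  0.201  1.721 -0.     1.223 -0.679]
x [-0.313  0.95   0.002] y [ 0.95   0.313 -0.002] z [-0.003  0.001 -1.   ] F [ 0.3 -0.5 -0.1] Tq [-0.    0.02 -0.05] open 0.597 gf 0.0
lid 9081 [548.3 -81. ] 41.1 ('plane z', np.float64(79.6), 'slope deg', array([0.3, 0.5]))
knob 1533 [547.9 -81. ] 13.0 0.11042910034297473
SHIFT tool [377.4 208.7   1.9] len 431.3 yaw now 108.3 [(18, 'turn', np.float64(90.3), 'q6', np.float64(91.2)), (108, 'turn', np.float64(0.3), 'q6', np.float64(1.2)), (198, 'turn', np.float64(-89.7), 'q6', np.float64(-88.8))]
tilt fix rot(tool) [-0.12 -0.09 -0.  ]
t 63.67 pos [547.  -80.4 131.7] q [-0.361  0.201  1.721  0.     1.223 -0.679]
x [-0.313  0.95   0.002] y [ 0.95   0.313 -0.002] z [-0.002  0.001 -1.   ] F [-0.  -0.4  0.2] Tq [-0.   -0.04 -0.03] open 0.601 gf 0.0
top
  keytop 259 z 152.1 [ 574.1 -328.2] [35.9 36.5] 75.7
  foam 1841 z 47.8 [581.9  85.5] [ 97.4 269.9] 55.5
  foam 2080 z 47.9 [454.4 -16.9] [137.5 150.6] 66.8
  spout 99 z 104.6 [626.5 343.2] [17.8 19.3] 68.5
scene
  keytop 303 z 150.4 [ 575.1 -328.4] [35.9 37. ] 75.3
  foam 5481 z 46.3 [532.8  13.9] [270.3 276. ] 55.1
  spout 123 z 95.5 [628.4 344.2] [19. 21.] 78.1
```

Request:
{"method": "apply_moves", "body": {
  "moves": [
    {"jaw": 0.6, "offset": [47.2, 26.1, 0], "rot": [0, 0, 0]},
    {"jaw": 0.6, "offset": [47.2, 26.1, 0], "rot": [0, 0, 0]},
    {"jaw": 0.6, "offset": [47.2, 26.1, 0], "rot": [0, 0, 0]},
    {"jaw": 0.6, "offset": [47.2, 26.1, 0], "rot": [0, 0, 0]},
    {"jaw": 0.6, "offset": [47.2, 26.1, 0], "rot": [0, 0, 0]}
  ]
}}

```text
time_s: 64.4
eef_pos: [0.598, 0.186, 0.1328]
eef_rot: [-0.0, 0.586, 0.81, -0.0]
wrist_force: [0.6, 0.2, 0.7]
opening: 0.601
grasp_force: 0.0
```

Request:
{"method": "apply_moves", "body": {
  "moves": [
    {"jaw": 0.6, "offset": [47.2, 26.1, 0], "rot": [0, 0, 0]},
    {"jaw": 0.6, "offset": [47.2, 26.1, 0], "rot": [0, 0, 0]},
    {"jaw": 0.6, "offset": [47.2, 26.1, 0], "rot": [0, 0, 0]},
    {"jaw": 0.6, "offset": [0, 0, 0], "rot": [0, 0, 0]},
    {"jaw": 0.6, "offset": [0, 0, 0], "rot": [0, 0, 0]}
  ]
}}

```text
time_s: 65.03
eef_pos: [0.6274, 0.3429, 0.1322]
eef_rot: [-0.0, 0.586, 0.811, -0.001]
wrist_force: [-0.4, -0.2, 0.4]
opening: 0.598
grasp_force: 0.0
```

Run:
```python
from h import *
st()
im,d,K,M=cam('wrist'); P=cloud(d,K,M)
for p in comps(P,.096,.112,(.57,.69,.28,.41),40):
    c,r=cv2.minEnclosingCircle((p[:,:2]*1000).astype(np.float32)); print('spout',len(p),np.round(c,1),round(r,1)); plan(c[0],c[1],36,108,360)
for p in comps(P,.003,.04,(.56,.7,.27,.42),400):
    c,r=cv2.minEnclosingCircle((p[:,:2]*1000).astype(np.float32)); print('foot',len(p),np.round(c,1),round(r,1))
```

```text
t 65.03 pos [627.4 342.9 132.2] q [ 3.350e-01  5.400e-01  1.266e+00 -1.000e-03  1.337e+00  1.600e-02]
x [-0.314  0.949 -0.001] y [ 0.949  0.314 -0.002] z [-0.001 -0.001 -1.   ] F [-0.4 -0.2  0.4] Tq [-0.03  0.01 -0.05] open 0.598 gf 0.0
spout 920 [626.4 345.4] 10.3
SHIFT tool [ 3.4 -0.1 96.6] len 96.6 yaw now 108.2 [(108, 'turn', np.float64(0.2), 'q6', np.float64(1.4))]
tilt fix rot(tool) [-0.07  0.03  0.  ]
foot 5821 [626.5 345.4] 49.0
```

Request:
{"method": "apply_moves", "body": {
  "moves": [
    {"jaw": 0.6, "offset": [2.5, 0, 35], "rot": [0, 0, 0]},
    {"jaw": 0.6, "offset": [0, 0, 35], "rot": [0, 0, 0]},
    {"jaw": 0.6, "offset": [0, 0, 18], "rot": [0, 0, 0]},
    {"jaw": 0.6, "offset": [0, 0, 6], "rot": [0, 0, 0]},
    {"jaw": 0.6, "offset": [0, 0, 0], "rot": [0, 0, 0]}
  ]
}}

```text
time_s: 65.7
eef_pos: [0.6278, 0.3454, 0.04]
eef_rot: [0.0, 0.586, 0.81, 0.0]
wrist_force: [0.5, 0.3, -0.9]
opening: 0.597
grasp_force: 0.0
```

Request:
{"method": "apply_moves", "body": {
  "moves": [
    {"jaw": 0, "offset": [0, 0, 0], "rot": [0, 0, 0]},
    {"jaw": 0, "offset": [0, 0, 0], "rot": [0, 0, 0]},
    {"jaw": 0, "offset": [0, 0, 0], "rot": [0, 0, 0]},
    {"jaw": 0, "offset": [0, 0, 0], "rot": [0, 0, 0]},
    {"jaw": 0, "offset": [0, 0, 0], "rot": [0, 0, 0]}
  ]
}}

```text
time_s: 66.32
eef_pos: [0.628, 0.346, 0.0407]
eef_rot: [0.001, 0.586, 0.81, 0.001]
wrist_force: [-1.6, -1.0, 5.6]
opening: 0.211
grasp_force: 58.7
```

Run:
```python
from h import *
st(); plan(516.2,109.5,150,108,360)
```

```text
t 66.33 pos [628.  346.   40.7] q [ 0.339  0.637  1.315 -0.     1.187  0.02 ]
x [-0.314  0.95  -0.   ] y [0.95  0.314 0.002] z [ 0.002  0.001 -1.   ] F [-1.6 -1.   5.6] Tq [-0.06  0.07  0.02] open 0.211 gf 58.7
SHIFT tool [-189.5 -180.1 -109.7] len 283.5 yaw now 108.3 [(108, 'turn', np.float64(0.3), 'q6', np.float64(-18.9))]
tilt fix rot(tool) [0.12 0.   0.  ]
```

Request:
{"method": "apply_moves", "body": {
  "moves": [
    {"jaw": 0, "offset": [0, 0, -30], "rot": [0, 0, 0]},
    {"jaw": 0, "offset": [0, 0, -45], "rot": [0, 0, 0]},
    {"jaw": 0, "offset": [0, 0, -35], "rot": [0, 0, 0]},
    {"jaw": 0, "offset": [-31.6, -30, 0], "rot": [0, 0, 0]},
    {"jaw": 0, "offset": [-31.6, -30, 0], "rot": [0, 0, 0]}
  ]
}}

```text
time_s: 66.95
eef_pos: [0.5894, 0.2663, 0.1493]
eef_rot: [0.0, 0.585, 0.811, 0.0]
wrist_force: [-0.0, -0.0, -0.3]
opening: 0.215
grasp_force: 59.0
```

Request:
{"method": "apply_moves", "body": {
  "moves": [
    {"jaw": 0, "offset": [-31.6, -30, 0], "rot": [0, 0, 0]},
    {"jaw": 0, "offset": [-31.6, -30, 0], "rot": [0, 0, 0]},
    {"jaw": 0, "offset": [-31.6, -30, 0], "rot": [0, 0, 0]},
    {"jaw": 0, "offset": [-31.6, -30, 0], "rot": [0, 0, 0]},
    {"jaw": 0, "offset": [0, 0, 0], "rot": [0, 0, 0]}
  ]
}}

```text
time_s: 67.58
eef_pos: [0.5143, 0.1072, 0.1489]
eef_rot: [-0.0, 0.587, 0.809, -0.001]
wrist_force: [1.2, -0.0, -1.2]
opening: 0.216
grasp_force: 59.2
```

Run:
```python
from h import *
st(); plan(516.2,109.5,92,108,360)
im,d,K,M=cam('wrist'); P=cloud(d,K,M); z=T_tool()[2,3]
for p in comps(P,z-.037,z,(.44,.59,.03,.19),300):
    c,r=cv2.minEnclosingCircle((p[:,:2]*1000).astype(np.float32)); print('foot',len(p),np.round(c,1),round(r,1))
```

```text
t 67.58 pos [514.3 107.2 148.9] q [-0.02   0.12   1.777 -0.     1.246 -0.336]
x [-0.311  0.951 -0.   ] y [ 0.951  0.311 -0.001] z [-0.001 -0.    -1.   ] F [ 1.2 -0.  -1.2] Tq [ 0.05 -0.01  0.02] open 0.216 gf 59.2
SHIFT tool [ 1.6  2.6 56.9] len 56.9 yaw now 108.1 [(108, 'turn', np.float64(0.1), 'q6', np.float64(-18.9))]
tilt fix rot(tool) [-0.07  0.   -0.  ]
foot 10275 [513.  106.7] 48.9
```

Request:
{"method": "apply_moves", "body": {
  "moves": [
    {"jaw": 0, "offset": [1.8, 2.7, 20], "rot": [0, 0, 0]},
    {"jaw": 0, "offset": [0, 0, 25], "rot": [0, 0, 0]},
    {"jaw": 0, "offset": [0, 0, 12], "rot": [0, 0, 0]},
    {"jaw": 0, "offset": [0, 0, 4], "rot": [0, 0, 0]},
    {"jaw": 0, "offset": [0, 0, 3], "rot": [0, 0, 0]}
  ]
}}

```text
time_s: 68.25
eef_pos: [0.5182, 0.1118, 0.086]
eef_rot: [0.0, 0.586, 0.811, 0.0]
wrist_force: [-5.3, -2.0, 13.0]
opening: 0.213
grasp_force: 60.7
```

Run:
```python
from h import *
st()
```

```text
t 68.25 pos [518.2 111.8  86. ] q [-0.011  0.21   1.813 -0.     1.117 -0.33 ]
x [-0.314  0.949 -0.001] y [0.949 0.314 0.001] z [ 0.001 -0.    -1.   ] F [-5.3 -2.  13. ] Tq [-0.31  0.75  0.03] open 0.213 gf 60.7
```

Request:
{"method": "apply_moves", "body": {
  "moves": [
    {"jaw": 0, "offset": [0, 0, 3], "rot": [0, 0, 0]},
    {"jaw": 0, "offset": [0, 0, 2], "rot": [0, 0, 0]},
    {"jaw": 0, "offset": [0, 0, 2], "rot": [0, 0, 0]},
    {"jaw": 0, "offset": [0, 0, 0], "rot": [0, 0, 0]},
    {"jaw": 0, "offset": [0, 0, 0], "rot": [0, 0, 0]}
  ]
}}

```text
time_s: 68.88
eef_pos: [0.5185, 0.1116, 0.0787]
eef_rot: [0.001, 0.586, 0.81, 0.0]
wrist_force: [0.6, -0.3, 2.3]
opening: 0.212
grasp_force: 59.4
```

Run:
```python
from h import *
st()
```

```text
t 68.88 pos [518.5 111.6  78.7] q [-0.012  0.22   1.818 -0.     1.101 -0.33 ]
x [-0.313  0.95  -0.001] y [0.95  0.313 0.002] z [ 0.002 -0.    -1.   ] F [ 0.6 -0.3  2.3] Tq [-0.2  -0.33 -0.  ] open 0.212 gf 59.4
```

Request:
{"method": "apply_moves", "body": {
  "moves": [
    {"jaw": 0, "offset": [0, 0, 3], "rot": [0, 0, 0]},
    {"jaw": 0, "offset": [0, 0, 3], "rot": [0, 0, 0]},
    {"jaw": 0, "offset": [0, 0, 3], "rot": [0, 0, 0]},
    {"jaw": 0, "offset": [0, 0, 1], "rot": [0, 0, 0]},
    {"jaw": 0, "offset": [0, 0, 0], "rot": [0, 0, 0]}
  ]
}}

```text
time_s: 69.5
eef_pos: [0.5185, 0.1114, 0.0687]
eef_rot: [0.001, 0.586, 0.81, 0.0]
wrist_force: [1.9, -2.3, 4.9]
opening: 0.211
grasp_force: 59.9
```

Run:
```python
from h import *
st()
```

```text
t 69.5 pos [518.5 111.4  68.7] q [-0.012  0.235  1.824 -0.     1.081 -0.33 ]
x [-0.313  0.95  -0.001] y [0.95  0.313 0.001] z [ 0.002 -0.    -1.   ] F [ 1.9 -2.3  4.9] Tq [-0.36 -0.38 -0.03] open 0.211 gf 59.9
```

Request:
{"method": "apply_moves", "body": {
  "moves": [
    {"jaw": 0, "offset": [0, 0, 1], "rot": [0, 0, 0]},
    {"jaw": 0, "offset": [0, 0, 1], "rot": [0, 0, 0]},
    {"jaw": 0, "offset": [0, 0, 0], "rot": [0, 0, 0]},
    {"jaw": 0, "offset": [0, 0, 0], "rot": [0, 0, 0]},
    {"jaw": 0, "offset": [0, 0, 0], "rot": [0, 0, 0]}
  ]
}}

```text
time_s: 70.12
eef_pos: [0.5188, 0.1113, 0.0685]
eef_rot: [0.001, 0.586, 0.81, 0.0]
wrist_force: [-4.0, -3.4, 20.9]
opening: 0.213
grasp_force: 61.4
```

Run:
```python
from h import *
st()
```

```text
t 70.12 pos [518.8 111.3  68.5] q [-1.200e-02  2.360e-01  1.823e+00 -1.000e-03  1.080e+00 -3.300e-01]
x [-0.313  0.95  -0.002] y [0.95  0.313 0.002] z [ 0.002 -0.001 -1.   ] F [-4.  -3.4 20.9] Tq [-0.53  0.71 -0.17] open 0.213 gf 61.4
```

Request:
{"method": "apply_moves", "body": {
  "moves": [
    {"jaw": 0, "offset": [0, 0, -1.5], "rot": [0, 0, 0]},
    {"jaw": 0.6, "offset": [0, 0, 0], "rot": [0, 0, 0]},
    {"jaw": 0.6, "offset": [0, 0, 0], "rot": [0, 0, 0]},
    {"jaw": 0.6, "offset": [0, 0, 0], "rot": [0, 0, 0]},
    {"jaw": 0.6, "offset": [0, 0, -25], "rot": [0, 0, 0]}
  ]
}}

```text
time_s: 70.75
eef_pos: [0.5152, 0.1119, 0.0905]
eef_rot: [-0.002, 0.586, 0.81, -0.002]
wrist_force: [-0.7, -0.5, 0.2]
opening: 0.599
grasp_force: 0.0
```

Request:
{"method": "apply_moves", "body": {
  "moves": [
    {"jaw": 0.6, "offset": [0, 0, -50], "rot": [0, 0, 0]},
    {"jaw": 0.6, "offset": [0, 0, -50], "rot": [0, 0, 0]},
    {"jaw": 0.6, "offset": [0, 0, -40], "rot": [0, 0, 0]},
    {"jaw": 0.6, "offset": [0, 0, 0], "rot": [0, 0, 0]},
    {"jaw": 0.6, "offset": [0, 0, 0], "rot": [0, 0, 0]}
  ]
}}

```text
time_s: 71.38
eef_pos: [0.517, 0.1118, 0.2317]
eef_rot: [-0.001, 0.586, 0.81, -0.0]
wrist_force: [-0.1, 0.5, 0.4]
opening: 0.602
grasp_force: 0.0
```

```bash
cat > chk.py <<'E'
from h import *
st()
cut={'jar':(627.5,31),'funnel':(516.2,109.5),'mug':(436.8,-.9),'pot':(547.5,-80.5)}; top={'jar':102,'funnel':133,'mug':113,'pot':110}
for n in ('wrist','scene'):
    im,d,K,M=cam(n); P=cloud(d,K,M); save('end_%s.png'%n,im)
    for k,(x,y) in cut.items():
        for p in comps(P,(top[k]-5)/1000,(top[k]+6)/1000,(x/1000-.045,x/1000+.045,y/1000-.045,y/1000+.045),20):
            c,r=cv2.minEnclosingCircle((p[:,:2]*1000).astype(np.float32)); print(n,k,len(p),'want',top[k],'z',np.round(np.percentile(p[:,2],[10,50,90])*1000,1),np.round(c,1),round(r,1),plane(p))
    for p in comps(P,.143,.16,(.5,.65,-.4,-.25),50): print(n,'key',np.median(p[:,2]),rect(p),plane(p))
E
python3 chk.py
```

```text
t 71.38 pos [517.  111.8 231.7] q [-0.012  0.049  1.68   0.     1.414 -0.33 ]
x [-0.313  0.95   0.001] y [ 0.95   0.313 -0.001] z [-0.001  0.    -1.   ] F [-0.1  0.5  0.4] Tq [ 0.02 -0.04 -0.  ] open 0.602 gf 0.0
wrist jar 99 want 102 z [ 98.5 101.6 103.3] [625.6  53.6] 9.9 ('plane z', np.float64(101.2), 'slope deg', array([ -0.13, -11.17]))
wrist jar 235 want 102 z [ 98.6 102.2 104. ] [605.6  20.7] 14.8 ('plane z', np.float64(101.8), 'slope deg', array([12.86,  1.59]))
wrist jar 62 want 102 z [ 98.9 101.3 102.3] [649.   39.2] 13.4 ('plane z', np.float64(101.0), 'slope deg', array([-39.8 , -48.58]))
wrist funnel 498 want 133 z [132.3 133.6 134.4] [517.5 111.4] 10.1 ('plane z', np.float64(133.4), 'slope deg', array([ 1.51, -3.13]))
wrist mug 1017 want 113 z [109.6 113.3 114.7] [435.8   4.4] 30.2 ('plane z', np.float64(112.7), 'slope deg', array([-1.01, -0.05]))
wrist pot 469 want 110 z [107.8 110.1 111.1] [542.1 -81.3] 13.4 ('plane z', np.float64(109.8), 'slope deg', array([ 1.33, -4.25]))
scene jar 418 want 102 z [100.  102.5 104.3] [628.5  26. ] 33.7 ('plane z', np.float64(102.4), 'slope deg', array([-1.88,  1.11]))
scene funnel 51 want 133 z [129.5 132.5 134.9] [521.5 110.8] 11.2 ('plane z', np.float64(132.3), 'slope deg', array([-3.47,  2.86]))
scene mug 162 want 113 z [108.9 112.8 115.2] [439.2   4.9] 32.3 ('plane z', np.float64(112.4), 'slope deg', array([ 0.33, -0.4 ]))
scene pot 91 want 110 z [107.  110.  111.9] [543.7 -83.2] 14.7 ('plane z', np.float64(109.8), 'slope deg', array([-4.72,  0.65]))
scene key 0.15026424922105813 (array([ 574.2, -328.3]), array([35.5, 39.1]), 75.9) ('plane z', np.float64(149.9), 'slope deg', array([-3.68, -0.05]))
```

Request:
{"method": "apply_moves", "body": {
  "moves": [
    {"jaw": 0.6, "offset": [-36, 26, 0], "rot": [0, 0, 0]},
    {"jaw": 0.6, "offset": [-36, 26, 0], "rot": [0, 0, 0]},
    {"jaw": 0.6, "offset": [-36, 26, 0], "rot": [0, 0, 0]},
    {"jaw": 0.6, "offset": [0, 0, 0], "rot": [0, 0, 0]},
    {"jaw": 0.6, "offset": [0, 0, 0], "rot": [0, 0, 0]}
  ]
}}

```text
time_s: 72.1
eef_pos: [0.6244, 0.034, 0.231]
eef_rot: [-0.002, 0.586, 0.81, -0.001]
wrist_force: [-0.1, -0.4, -0.4]
opening: 0.6
grasp_force: 0.0
```

Run:
```python
from h import *
st(); im,d,K,M=cam('wrist'); P=cloud(d,K,M)
for p in comps(P,.099,.106,(.57,.69,-.03,.09),200):
    c=np.array(rect(p)[0])/1000; q=p[np.hypot(p[:,0]-c[0],p[:,1]-c[1])<.02]
    print('lid',len(p),rect(p),'core',len(q),plane(q))
s,_,_,_=cam('scene'); save('end.png',np.hstack([cv2.resize(im,(400,300)),cv2.resize(s,(400,300))]))
```

```text
t 72.1 pos [624.4  34.  231. ] q [-0.135  0.268  1.432  0.     1.445 -0.454]
x [-0.313  0.95   0.002] y [ 0.95   0.313 -0.003] z [-0.003  0.001 -1.   ] F [-0.1 -0.4 -0.4] Tq [ 0.02 -0.03  0.05] open 0.6 gf 0.0
lid 3101 (array([624.5,  24.7]), array([55.5, 50. ]), 52.1) core 1568 ('plane z', np.float64(102.8), 'slope deg', array([-1.29, -0.2 ]))
```

View pics/end.png

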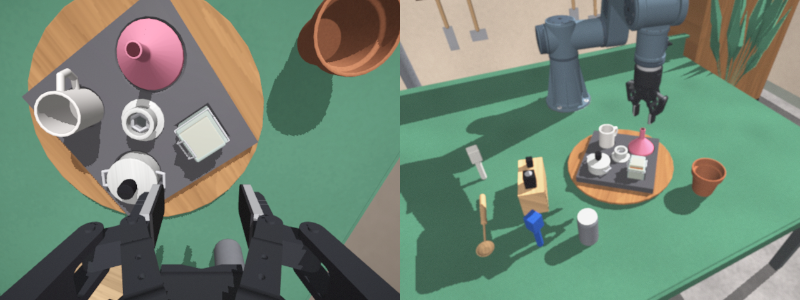

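The jar is about 0.5 mm high and tilted 1.3°. I'll press it down from the top with shut fingers, on the high side.

Request:
{"method": "apply_moves", "body": {
  "moves": [
    {"jaw": 0, "offset": [-8.3, -13.3, 0], "rot": [0, 0, 0]},
    {"jaw": 0, "offset": [0, 0, 40], "rot": [0, 0, 0]},
    {"jaw": 0, "offset": [0, 0, 50], "rot": [0, 0, 0]},
    {"jaw": 0, "offset": [0, 0, 45], "rot": [0, 0, 0]},
    {"jaw": 0, "offset": [0, 0, 15], "rot": [0, 0, 0]}
  ]
}}

```text
time_s: 72.82
eef_pos: [0.6125, 0.0217, 0.08]
eef_rot: [-0.002, 0.586, 0.81, -0.001]
wrist_force: [-0.8, -0.2, 1.0]
opening: -0.001
grasp_force: 0.0
```

Request:
{"method": "apply_moves", "body": {
  "moves": [
    {"jaw": 0, "offset": [0, 0, 6], "rot": [0, 0, 0]},
    {"jaw": 0, "offset": [0, 0, 4], "rot": [0, 0, 0]},
    {"jaw": 0, "offset": [0, 0, 3], "rot": [0, 0, 0]},
    {"jaw": 0, "offset": [0, 0, 1], "rot": [0, 0, 0]},
    {"jaw": 0, "offset": [0, 0, 0], "rot": [0, 0, 0]}
  ]
}}

```text
time_s: 73.45
eef_pos: [0.6158, 0.0216, 0.0691]
eef_rot: [0.0, 0.586, 0.81, 0.0]
wrist_force: [-0.2, -0.7, -0.4]
opening: 0.002
grasp_force: 0.0
```

Run:
```python
from h import *
st()
```

```text
t 73.45 pos [615.8  21.6  69.1] q [-0.157  0.406  1.597  0.     1.139 -0.476]
x [-0.313  0.95  -0.   ] y [0.95  0.313 0.001] z [ 0.001 -0.    -1.   ] F [-0.2 -0.7 -0.4] Tq [ 0.03 -0.01  0.05] open 0.002 gf 0.0
```

Request:
{"method": "apply_moves", "body": {
  "moves": [
    {"jaw": 0, "offset": [0, 0, 2], "rot": [0, 0, 0]},
    {"jaw": 0, "offset": [0, 0, 2], "rot": [0, 0, 0]},
    {"jaw": 0, "offset": [0, 0, 1], "rot": [0, 0, 0]},
    {"jaw": 0, "offset": [0, 0, 1], "rot": [0, 0, 0]},
    {"jaw": 0, "offset": [0, 0, 0], "rot": [0, 0, 0]}
  ]
}}

```text
time_s: 74.08
eef_pos: [0.6156, 0.0218, 0.067]
eef_rot: [0.0, 0.586, 0.811, -0.0]
wrist_force: [-14.2, 1.6, 28.7]
opening: 0.001
grasp_force: 14.2
```

Run:
```python
from h import *
st()
```

```text
t 74.08 pos [615.6  21.8  67. ] q [-0.157  0.409  1.597 -0.     1.135 -0.476]
x [-0.314  0.949 -0.   ] y [0.949 0.314 0.   ] z [ 0. -0. -1.] F [-14.2   1.6  28.7] Tq [0.37 2.53 0.01] open 0.001 gf 14.2
```

Request:
{"method": "apply_moves", "body": {
  "moves": [
    {"jaw": 0, "offset": [0, 0, -10], "rot": [0, 0, 0]},
    {"jaw": 0, "offset": [0, 0, -50], "rot": [0, 0, 0]},
    {"jaw": 0, "offset": [0, 0, -50], "rot": [0, 0, 0]},
    {"jaw": 0, "offset": [0, 0, -50], "rot": [0, 0, 0]},
    {"jaw": 0, "offset": [8, 13, 0], "rot": [0, 0, 0]}
  ]
}}

```text
time_s: 74.7
eef_pos: [0.6285, 0.0325, 0.2286]
eef_rot: [0.004, 0.586, 0.81, 0.002]
wrist_force: [1.0, -0.6, 0.2]
opening: 0.002
grasp_force: 0.0
```

Request:
{"method": "apply_moves", "body": {
  "moves": [
    {"jaw": 0.6, "offset": [0, 0, 0], "rot": [0, 0, 0]},
    {"jaw": 0.6, "offset": [0, 0, 0], "rot": [0, 0, 0]},
    {"jaw": 0.6, "offset": [0, 0, 0], "rot": [0, 0, 0]},
    {"jaw": 0.6, "offset": [0, 0, 0], "rot": [0, 0, 0]},
    {"jaw": 0.6, "offset": [0, 0, 0], "rot": [0, 0, 0]}
  ]
}}

```text
time_s: 75.32
eef_pos: [0.6252, 0.0331, 0.2224]
eef_rot: [-0.0, 0.586, 0.81, -0.0]
wrist_force: [-0.4, 0.1, 1.3]
opening: 0.599
grasp_force: 0.0
```

```bash
python3 - <<'E'
from h import *
st(); im,d,K,M=cam('wrist'); P=cloud(d,K,M)
for p in comps(P,.099,.106,(.57,.69,-.03,.09),200):
    c=np.array(rect(p)[0])/1000; q=p[np.hypot(p[:,0]-c[0],p[:,1]-c[1])<.02]
    print('lid',len(p),rect(p),'core',len(q),plane(q))
q=P[(P[...,2]>.044)&(P[...,2]<.049)&(np.hypot(P[...,0]-.625,P[...,1]-.025)<.09)]; print('foam',plane(q),len(q))
E
python3 chk.py
```

```text
t 75.33 pos [625.2  33.1 222.4] q [-0.136  0.273  1.442 -0.     1.426 -0.455]
x [-0.313  0.95   0.   ] y [ 0.95   0.313 -0.   ] z [-0.  0. -1.] F [-0.4  0.1  1.3] Tq [-0.02 -0.01 -0.01] open 0.599 gf 0.0
lid 3253 (array([624.4,  25.9]), array([53.5, 49.9]), 51.7) core 1680 ('plane z', np.float64(102.5), 'slope deg', array([-0.77, -0.53]))
foam ('plane z', np.float64(46.2), 'slope deg', array([-0.01,  0.05])) 15141
t 75.38 pos [625.3  33.1 222.6] q [-0.136  0.273  1.442 -0.     1.426 -0.455]
x [-0.313  0.95   0.   ] y [ 0.95   0.313 -0.   ] z [-0.  0. -1.] F [-0.4  0.3  0.3] Tq [ 0.01 -0.02 -0.06] open 0.598 gf 0.0
wrist jar 3320 want 102 z [101.1 102.3 103.4] [625.3  26.9] 34.0 ('plane z', np.float64(102.3), 'slope deg', array([-0.23, -0.59]))
wrist funnel 780 want 133 z [132.4 133.6 134.7] [518.  111.4] 10.2 ('plane z', np.float64(133.5), 'slope deg', array([-3.65,  0.4 ]))
wrist mug 1708 want 113 z [109.4 113.4 114.8] [435.8   4.4] 30.5 ('plane z', np.float64(112.8), 'slope deg', array([-0.19, -0.23]))
wrist pot 631 want 110 z [108.6 110.3 111.2] [542.9 -81.4] 13.0 ('plane z', np.float64(110.0), 'slope deg', array([-1.02, -3.84]))
scene jar 419 want 102 z [100.1 102.2 104. ] [628.5  25.1] 34.1 ('plane z', np.float64(102.1), 'slope deg', array([-1.06,  0.54]))
scene funnel 48 want 133 z [130.  132.9 135.1] [519.5 110.8] 10.2 ('plane z', np.float64(132.7), 'slope deg', array([0.23, 7.69]))
scene mug 165 want 113 z [109.1 113.  115.5] [437.8   3.7] 31.6 ('plane z', np.float64(112.6), 'slope deg', array([-0.2 , -0.31]))
scene pot 87 want 110 z [107.9 110.5 112.2] [545.1 -83.4] 13.8 ('plane z', np.float64(110.4), 'slope deg', array([-3.73,  1.81]))
scene key 0.15004270299401967 (array([ 574.3, -328.4]), array([35.5, 40.8]), 75.2) ('plane z', np.float64(149.8), 'slope deg', array([-4.21, -0.69]))
```

```bash
python3 -c "
from bench import ctrl
print(ctrl.hand_in())"
```

```text
the job is handed in; nothing more can be done
None
```

I handed the job in at about 75 s: the bolt was run clockwise until it stopped turning, the key is back upright in its stand, and the jar, mug, pot and funnel are pressed home in the foam; I judged the bolt tight only by feel (the key slipped once in the socket at the stop, then torque rose to about 0.6 N m on a second push), and the hand-in returned no verdict.

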